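Sort the cleats and clamp the sound ones for drilling

ROBOT

A 6-joint arm with a two-finger parallel gripper is mounted at the origin on the work surface. World frame = base frame: x ahead of the robot, y to its left, z up, the work surface at z = 0. Lengths are in m, angles in degrees, forces in N, time in s.
With the tool pointing down it reaches from about 0.4 to 0.825 m from the base axis. Payload 7 kg.
Tool frame: the origin (TCP) lies midway between the tips of the shut fingers; the grasp point (between the pads) lies 19 mm behind it (r.hold_point_z is the distance from the TCP to the grasp point, in m); x points along the fingers, y is the direction in which the jaws open and shut, and the axes are right-handed (so a half turn about x gives the same grasp; the last joint's range is limited). The gripper opens to 88 mm and grips with 3 to 60 N. Pads are 19 mm wide; open, the fingers measure 130 mm over their backs; the gripper's body (78 mm by 193 mm) begins 47 mm behind the grasp point.
Start: joints at [89.846, 20.546, 0.682, 0, -70.136, -16.507], TCP at [0.194, 0.647, 0.227] pointing down, gripper open.
Joint ranges: [-176.03, 176.03], [-82.01, 121.73], [-58.28, 71.71], [-173.87, 95.51], [-174.79, -0.11], [-173.66, 173.66]. Speed limits (degrees/s): [136.94, 136.94, 172.46, 180, 180, 180].

INTERFACE

Orientations are given as [roll, pitch, yaw] about the fixed x, y, z axes, in that order (R = Rz(yaw) Ry(pitch) Rx(roll)).
In Python, from plant import r, viewer, order gives the robot as it stands. The module is installed in compiled form; this text tells all that it offers.
- The arm moves only by the shell command python3 -m creep 'ROWS' [FORCE]. ROWS is JSON, a list of rows, each an object of numbers: "ax", "ay", "az": the turn, a rotation vector about the tool's x, y, z in degrees; "tx", "ty", "tz": the shift along the tool's x, y, z in m; "fingers": the finger opening in m, from 0 to 0.0876. A call has 1 to 5 rows; each row is the pose to reach, as a shift and turn from the pose commanded when the call began, along the tool's axes at that moment; what a row does not reach only later rows make up. A row lasts 1/10 s, in which the tool goes at most 50 mm and 8.59 degrees, less where a joint would pass 70% of its speed; a pose out of reach is approached as far as the arm can. A call with a gripper value outside its range is refused whole. The fingers move at their own pace and stop on an object; FORCE is the grip in N (left out, the last holds). Time passes only in rows, so rows that repeat a pose let the fingers close. It gives the time, the measured TCP pose, the force and the opening at its end, in the units of the state.
- r.get_state(): the state, without advancing time (a new reading comes with each control period).
- viewer.capture(name): name is "scene" or "top" or "wrist"; returns a dict with "pixels" (480x640x3 uint8, blue, green, red), "depth" (480x640 float32, m along the optical axis (not along the pixel's ray), 0 where there is no reading), "fx", "fy", "cx", "cy" (pixels), "k1" (the pictures are not rectified: a ray, as slopes to the right and down, at radius r is drawn at 1 + k1 r^2 times it, then the intrinsics apply), "rvec" (rotation vector, rad) and "tvec" (3), from world to camera coordinates, as OpenCV has them; the wrist camera has in their place "T_tool_cam" (4x4, takes a point from camera to tool coordinates, whose origin is the TCP and whose axes are the tool frame's). Camera axes: x right, y down, z forward; pixel columns grow to the right and rows downward; lengths in m; the calibration is good to about 2 mm. A picture is of the moment at which its call begins: read the wrist's pose just before it.
- order.close_job(): hands the job in, once; it reports no verdict.
The state is a dict: "time_s": time; "joints": joint angles; "qd": joint speeds; "joint_torque": joint torques, N m; "tcp_pos": TCP position; "eef_rot": TCP orientation; "contact_force": force on the tool from outside, world axes, zero at the start; "moment": the same for the moment, N m; "gripper_width": finger opening in m.
Only numpy, scipy, OpenCV 4.12 (cv2) and the standard library are available. Lean on these libraries where they do the work, as an engineer would, in place of code of your own. Each camera call takes 0.05 s, during which the arm holds its last target.

TASK

Get the wooden cleats ready for drilling: lay each sound one (green tag) flat in its own channel of the clamping jig with the tag up, and put each split one (red tag) in the offcuts crate. With the sound ones in, slide the jig's steel clamp bar fully forward over their ends and tighten the black clamping lever clockwise as far as it goes, lifting it off its serrations to swing it back each time it comes up against a guide pillar. Leave the lever dropped home on its serrations and pointing straight back, midway between the two pillars, so that the drill bridge can go on, and do not disturb the other things on the bench.

Things in the scene. Friction and masses are not known exactly. Their poses are not given: they have to be found in the camera images.
- jig: plywood clamping jig fixed to the bench, base 306 x 190 x 18 mm (x from -112 to 194 mm). Origin at bench level under the upright clamp stud; x along its three channels, away from the lever; z up. Two steel guide pillars 16 mm thick, tops at z = 118 mm, stand at x = -45, y = +87 and -87 mm
- channel0 (a point): middle of the floor of the first channel (jig x = 112, y = -59.5, z = 18 mm), axes as the jig. Channels are 37 mm wide (y) and 128 mm long (x), parted by 10 mm high aluminium strips; a 10 mm high ledge at the end by the lever, a 24 mm high stop at the other. A seated cleat has its top at z = 52 mm
- channel1 (a point): middle of the floor of the middle channel (jig y = 0)
- channel2 (a point): middle of the floor of the third channel (jig y = 59.5 mm)
- bar (a joint): steel clamp bar, T-shaped, 10 mm thick, 2 mm above the cleats when slack; m along jig x, 0 = parked back, clear of the channels, 0.030 = fully forward, its crosspiece (172 mm, jig x 19 to 45 mm plus travel) over the near 20 mm of the cleats. Slides against 1.5 N, stays where left, is held once clamped
- knob_left (a point): black round knob 18 mm thick and 28 mm tall, standing on the crosspiece of the clamp bar at jig y = +62 mm; the point is at half its height, 78 mm above the bench (top 92, foot 64). Jig x is 33 mm plus the travel of the bar. A twin stands at jig y = -62 mm; gripping or pushing either slides the bar
- nut (a joint): clamp nut under the lever with a ring of 20 face serrations (18 degrees apart); rad, grows clockwise seen from above, 0 = slack, 4.2 = fully tight at a firm stop. Takes 0.22 N m to turn; stays where it is left. Draws the bar down 0.58 mm per rad, so the bar bears on the cleats from about 3.4 rad
- lift (a joint): how far the lever is lifted off the serrations, m: 0 = home (a spring holds it: about 6 N to lift, 8 N at the top), 0.010 = upper stop. From 0.006 up it swings free; below that it turns the nut both ways. Set down between notches it may stand on a ridge, up to 0.005 high, until turned a little and pressed, or let go
- lever (a joint): direction of the clamping lever about the upright stud axis, rad, grows clockwise seen from above: 0 = pointing straight back along jig -x, positive = towards jig +y; goes from -0.9 to 0.9, where its end meets a pillar. A stroke while home carries the nut along (lost motion up to 0.04 rad). It drops home where lever minus nut is a multiple of 18 degrees
- lever_grip (a point): middle of the straight black lever handle, 72 mm out from the stud axis, 100 mm above the bench when home; its x axis runs along the handle towards the stud. A level bar 14 mm wide, 16 mm high, flat-sided, from 44 to 107 mm out; the hub (radius 28 mm) reaches 104 mm above the bench
- sound1_mid (a point): sound cleat: pale wooden block 120 x 32 x 34 mm (its x, y, z), 90 g, square edges, lying flat with a green rectangular tag (44 x 26 mm) on its upper face; the point is its centre (17 mm above its underside), x along its length, z up. May be absent
- sound2_mid (a point): sound cleat: pale wooden block 120 x 32 x 34 mm (its x, y, z), 90 g, square edges, lying flat with a green rectangular tag (44 x 26 mm) on its upper face; the point is its centre (17 mm above its underside), x along its length, z up. May be absent
- sound3_mid (a point): sound cleat: pale wooden block 120 x 32 x 34 mm (its x, y, z), 90 g, square edges, lying flat with a green rectangular tag (44 x 26 mm) on its upper face; the point is its centre (17 mm above its underside), x along its length, z up. May be absent
- split1_mid (a point): split cleat: pale wooden block 120 x 32 x 34 mm (its x, y, z), 90 g, square edges, lying flat with a red rectangular tag (44 x 26 mm) on its upper face; the point is its centre (17 mm above its underside), x along its length, z up. May be absent
- split2_mid (a point): split cleat: pale wooden block 120 x 32 x 34 mm (its x, y, z), 90 g, square edges, lying flat with a red rectangular tag (44 x 26 mm) on its upper face; the point is its centre (17 mm above its underside), x along its length, z up. May be absent
- split3_mid (a point): split cleat: pale wooden block 120 x 32 x 34 mm (its x, y, z), 90 g, square edges, lying flat with a red rectangular tag (44 x 26 mm) on its upper face; the point is its centre (17 mm above its underside), x along its length, z up. May be absent
- crate: open wooden offcuts crate fixed on the bench, 170 x 240 x 62 mm outside (its x, y, z), walls and floor 8 mm thick; origin under its centre at bench level
- drill: cordless drill lying on its side, bystander, about 190 x 210 x 65 mm; leave alone. Origin at bench level near its rear end
- bitcase: red plastic drill bit case, 105 x 165 x 38 mm, bystander
- bradawl: bradawl with wooden handle, about 155 mm long and 28 mm high, bystander
- rasp: rasp with wooden handle, about 255 mm long and 30 mm high, bystander, origin near its middle, along its x
- pots: two stacked black plant pots, 115 mm across and 118 mm high, bystander
- bridge: aluminium drill bridge with three steel bushes, 60 x 200 x 34 mm, bystander
- tape: yellow tape measure, 68 x 36 x 62 mm, bystander
Mind the look-alikes: they are no part of the job. What is shaped like the part that bears split1_mid but turquoise is not meant.

How it is judged (in metres and radians):
On the way, in this order (a step that is already met when the one before it is completed fails the run):
1. every sound cleat lies seated in a channel, let go, with the clamp bar still back (x of sound1_mid in the frame of jig between 0.104 and 0.12 m and z of sound1_mid in the frame of jig between 0.031 and 0.0385 m and angle between the x axis of each of sound1_mid, sound2_mid, sound3_mid and the x axis of jig, either way round below 0.12 rad and angle between each of sound1_mid, sound2_mid, sound3_mid's own z axis and vertical below 0.12 rad and (y of sound1_mid in the frame of jig between -0.0655 and -0.0535 m or y of sound1_mid in the frame of jig between -0.006 and 0.006 m or y of sound1_mid in the frame of jig between 0.0535 and 0.0655 m) and linear speed of each of sound1, sound2, sound3 below 0.03 m/s and contact force between the fingers and sound1 below 0.3 N and x of sound2_mid in the frame of jig between 0.104 and 0.12 m and z of sound2_mid in the frame of jig between 0.031 and 0.0385 m and (y of sound2_mid in the frame of jig between -0.0655 and -0.0535 m or y of sound2_mid in the frame of jig between -0.006 and 0.006 m or y of sound2_mid in the frame of jig between 0.0535 and 0.0655 m) and contact force between the fingers and sound2 below 0.3 N and x of sound3_mid in the frame of jig between 0.104 and 0.12 m and z of sound3_mid in the frame of jig between 0.031 and 0.0385 m and (y of sound3_mid in the frame of jig between -0.0655 and -0.0535 m or y of sound3_mid in the frame of jig between -0.006 and 0.006 m or y of sound3_mid in the frame of jig between 0.0535 and 0.0655 m) and contact force between the fingers and sound3 below 0.3 N and value of joint bar below 0.008 m), for 0.2 s.
2. the clamp bar is slid fully forward over the cleat ends (value of joint bar above 0.026 m), for 0.2 s.
3. the clamp nut is turned fully tight (value of joint nut above 4.05 rad and value of joint bar above 0.026 m), for 0.2 s.
At the end, for the whole second after the job is handed in: sound cleats flat in channels, tag up (6 mm across, 8 mm along, 4 mm in height, 0.12 rad); split ones in the crate, centre under 65 mm high; bar 26 mm or more forward; nut at 4.05 rad or more; lever lifted under 2.5 mm and within 0.28 rad of straight back (all of step 3 and x of sound1_mid in the frame of jig between 0.104 and 0.12 m and z of sound1_mid in the frame of jig between 0.031 and 0.0385 m and angle between the x axis of each of sound1_mid, sound2_mid, sound3_mid and the x axis of jig, either way round below 0.12 rad and angle between each of sound1_mid, sound2_mid, sound3_mid's own z axis and vertical below 0.12 rad and (y of sound1_mid in the frame of jig between -0.0655 and -0.0535 m or y of sound1_mid in the frame of jig between -0.006 and 0.006 m or y of sound1_mid in the frame of jig between 0.0535 and 0.0655 m) and x of sound2_mid in the frame of jig between 0.104 and 0.12 m and z of sound2_mid in the frame of jig between 0.031 and 0.0385 m and (y of sound2_mid in the frame of jig between -0.0655 and -0.0535 m or y of sound2_mid in the frame of jig between -0.006 and 0.006 m or y of sound2_mid in the frame of jig between 0.0535 and 0.0655 m) and x of sound3_mid in the frame of jig between 0.104 and 0.12 m and z of sound3_mid in the frame of jig between 0.031 and 0.0385 m and (y of sound3_mid in the frame of jig between -0.0655 and -0.0535 m or y of sound3_mid in the frame of jig between -0.006 and 0.006 m or y of sound3_mid in the frame of jig between 0.0535 and 0.0655 m) and x of split1_mid in the frame of crate between -0.077 and 0.077 m and y of split1_mid in the frame of crate between -0.112 and 0.112 m and z of split1_mid in the frame of crate between 0 and 0.065 m and x of split2_mid in the frame of crate between -0.077 and 0.077 m and y of split2_mid in the frame of crate between -0.112 and 0.112 m and z of split2_mid in the frame of crate between 0 and 0.065 m and x of split3_mid in the frame of crate between -0.077 and 0.077 m and y of split3_mid in the frame of crate between -0.112 and 0.112 m and z of split3_mid in the frame of crate between 0 and 0.065 m and value of joint lever between -0.28 and 0.28 rad and value of joint lift below 0.0025 m); the robot touches nothing.
It fails at once if a bystander is pushed more than 40 mm from its place (distance of any of drill, bitcase, bradawl, rasp, pots, bridge, tape from where it was at the start of the episode above 0.04 m).
Of sound1, sound2, sound3, split1, split2, split3 only 4 to 6 are there at a start; the rules pass over those that are not, and their reading is None.
At some moment in a run one of sound1, sound2, sound3, split1, split2, split3 may be knocked a few centimetres aside while the robot is not near it.
Once in a run the grip may slacken for a moment while it holds something.
It also fails if it takes over 210 s, if anything falls off the work surface, if the arm or the gripper's body presses on something with over 40 N, if the wrist force passes 120 N, or if a joint passes its speed limit or range.

## Working session

There is one attempt and no reset: what is moved stays moved. The work goes in short steps, Python scripts to look and compute and a shell command to move; the robot and the scene stay as the last step left them, time stands still between calls to the robot, and variables do not carry over. Pictures are saved under pics/ and viewed, and the job is handed in when it is done.

```bash
mkdir -p pics; ls
cat > h.py <<'E'
import numpy as np, cv2
from scipy.spatial.transform import Rotation as R
from plant import r, viewer, order
def snap(name,fn=None):
    s=r.get_state(); c=viewer.capture(name)
    if name=="wrist":
        T=np.eye(4);T[:3,:3]=R.from_euler('xyz',s['eef_rot'],degrees=True).as_matrix();T[:3,3]=s['tcp_pos']
        c['Twc']=T@c['T_tool_cam']
    else:
        M=np.eye(4);M[:3,:3]=cv2.Rodrigues(np.array(c['rvec'],float))[0];M[:3,3]=np.ravel(c['tvec']);c['Twc']=np.linalg.inv(M)
    if fn: cv2.imwrite('pics/'+fn,c['pixels'])
    return c
def slopes(c,uv):
    uv=np.atleast_2d(np.array(uv,float))
    d=np.stack([(uv[:,0]-c['cx'])/c['fx'],(uv[:,1]-c['cy'])/c['fy']],1)
    u=d.copy()
    for _ in range(20): u=d/(1+c['k1']*(u**2).sum(1,keepdims=True))
    return u
def toplane(c,uv,z):
    u=slopes(c,uv);ray=np.c_[u,np.ones(len(u))]@c['Twc'][:3,:3].T;o=c['Twc'][:3,3]
    t=(z-o[2])/ray[:,2];return o+ray*t[:,None]
def proj(c,P):
    P=np.atleast_2d(P);W=np.linalg.inv(c['Twc']);p=P@W[:3,:3].T+W[:3,3]
    u=p[:,:2]/p[:,2:];u=u*(1+c['k1']*(u**2).sum(1,keepdims=True))
    return np.c_[u[:,0]*c['fx']+c['cx'],u[:,1]*c['fy']+c['cy']]
def cloud(c):
    v,u=np.mgrid[0:480,0:640];s=slopes(c,np.c_[u.ravel(),v.ravel()]);d=c['depth'].ravel()
    P=np.c_[s,np.ones(len(s))]*d[:,None]
    P=P@c['Twc'][:3,:3].T+c['Twc'][:3,3];P[d==0]=np.nan
    return P.reshape(480,640,3)
def st():
    s=r.get_state();print({k:np.round(s[k],4).tolist() for k in ('time_s','joints','tcp_pos','eef_rot','contact_force','gripper_width')})
E
python3 - <<'E'
from h import *
st();print(r.hold_point_z)
for n in("scene","top","wrist"):
    c=snap(n,n+"0.png");print(n,c['fx'],c['k1'],c['Twc'].round(3).tolist())
E
```

```text
pics
{'time_s': 0.0, 'joints': [89.8447, 20.5916, 0.6352, -0.0186, -70.135, -16.5072], 'tcp_pos': [0.1934, 0.6462, 0.2256], 'eef_rot': [95.6727, 89.9069, -100.9961], 'contact_force': [0.4098, -0.8061, -0.3722], 'gripper_width': 0.0878}
0.0188
scene 464.4750931838904 -0.06404519254866486 [[-0.742, 0.359, -0.566, 1.278], [0.67, 0.419, -0.612, 0.791], [0.017, -0.834, -0.552, 0.796], [0.0, 0.0, 0.0, 1.0]]
top 433.71654459102643 0.03539151411249483 [[0.023, -0.984, 0.177, 0.371], [-1.0, -0.023, 0.001, 0.006], [0.004, -0.177, -0.984, 1.112], [0.0, 0.0, 0.0, 1.0]]
wrist 366.6245083653141 -0.05954601803698936 [[-0.287, -0.918, -0.273, 0.268], [-0.958, 0.275, 0.081, 0.624], [0.0, 0.285, -0.959, 0.385], [0.0, 0.0, 0.0, 1.0]]
```

View pics/scene0.png

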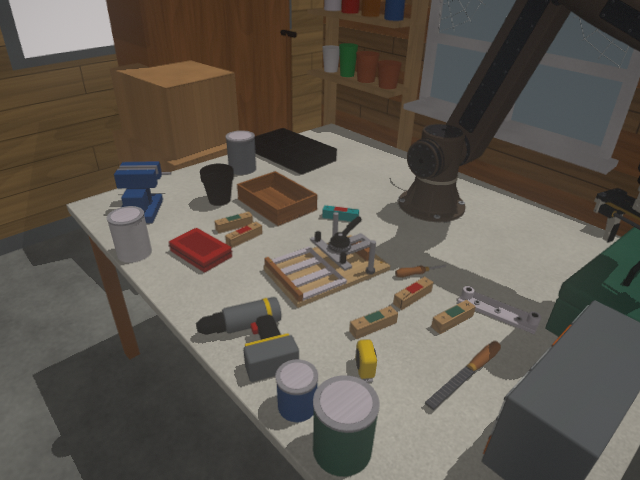

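View pics/top0.png

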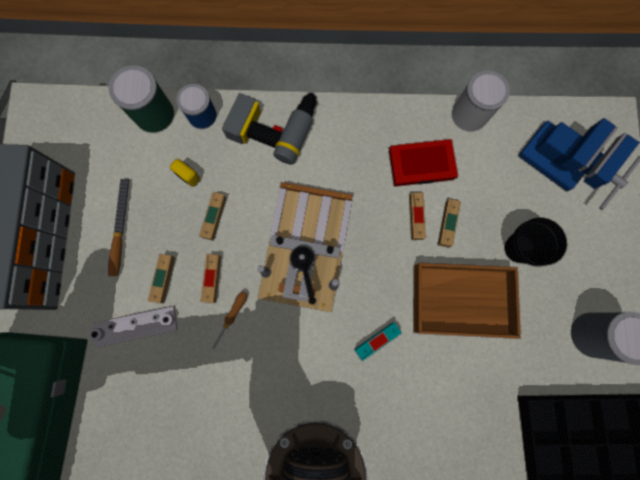

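View pics/wrist0.png

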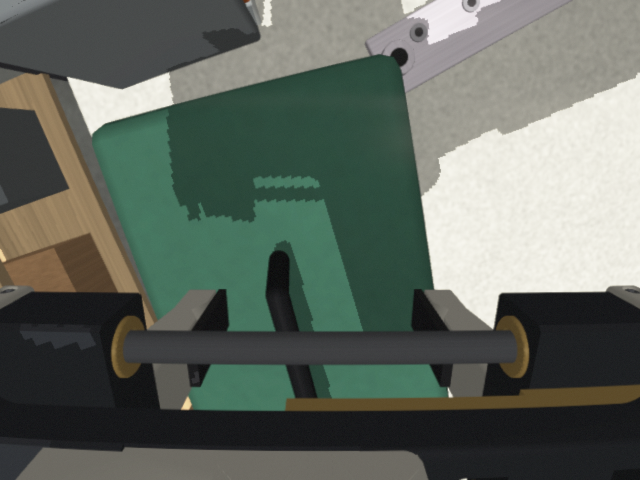

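The scene and top views show the jig at about (305,245) in the top view and the crate at (467,300). Green tags are at (213,215), (160,277) and (450,222); red tags are at (210,277) and (418,215). The turquoise decoy is at (378,340). The wrist view sees only the green tool box.

```bash
cat > tags.py <<'E'
from h import *
def cleats(c,verbose=True):
    im=c['pixels'];hsv=cv2.cvtColor(im,cv2.COLOR_BGR2HSV);H,S,V=[hsv[...,i].astype(int) for i in range(3)]
    P=cloud(c);out=[]
    for nm,m in(('green',(H>60)&(H<95)&(S>90)&(V>40)),('red',((H<5)|(H>174))&(S>150)&(V>70))):
        n,l,stt,cen=cv2.connectedComponentsWithStats(m.astype(np.uint8))
        for i in range(1,n):
            if stt[i,4]<60: continue
            cnt=np.argwhere(l==i)[:,::-1]
            z=np.nanmedian(P[l==i][:,2])
            W=toplane(c,cnt,z if z>.02 else .034)[:,:2]
            (cx,cy),(w,h),a=cv2.minAreaRect(W.astype(np.float32)*1000)
            if w<h:w,h=h,w;a+=90
            if not(30<w<60 and 15<h<40): continue
            out.append((nm,cen[i].round(1),cx/1000,cy/1000,z,w,h,(a+90)%180-90))
            if verbose:print(nm,cen[i].round(0),'xy',round(cx/1000,4),round(cy/1000,4),'z',round(float(z),4),'wh',round(w,1),round(h,1),'ang',round((a+90)%180-90,1))
    return out
E
python3 - <<'E'
from tags import *
c=snap('top');cleats(c)
im=cv2.resize(c['pixels'][170:330,220:380],None,fx=5,fy=5,interpolation=cv2.INTER_CUBIC)[:600]
cv2.imwrite('pics/jigz.png',cv2.resize(c['pixels'][175:320,240:380],(560,580),interpolation=cv2.INTER_CUBIC))
c=snap('scene');cleats(c)
cv2.imwrite('pics/jigs.png',cv2.resize(c['pixels'][190:310,250:400],(750,600),interpolation=cv2.INTER_CUBIC))
E
```

```text
green [211. 215.] xy 0.6159 0.2801 z 0.0337 wh 37.7 19.5 ang -14.3
green [451. 221.] xy 0.6122 -0.3284 z 0.0326 wh 37.7 20.6 ang -12.7
green [159. 278.] xy 0.4531 0.3975 z 0.0338 wh 36.8 19.9 ang -9.1
red [418. 214.] xy 0.6298 -0.2472 z 0.0329 wh 37.2 21.2 ang 3.5
red [209. 278.] xy 0.456 0.2752 z 0.0332 wh 38.0 21.7 ang -2.3
red [378. 341.] xy 0.3117 -0.1444 z 0.0331 wh 39.7 22.6 ang -55.1
green [635. 314.] xy 0.2898 0.7201 z 0.1526 wh 44.9 23.6 ang 17.3
red [414. 287.] xy 0.4529 0.2738 z 0.036 wh 40.7 21.9 ang -2.9
```

View pics/jigz.png

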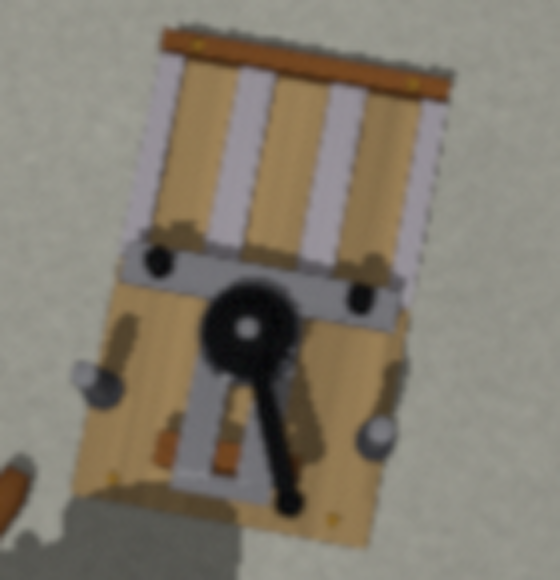

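View pics/jigs.png

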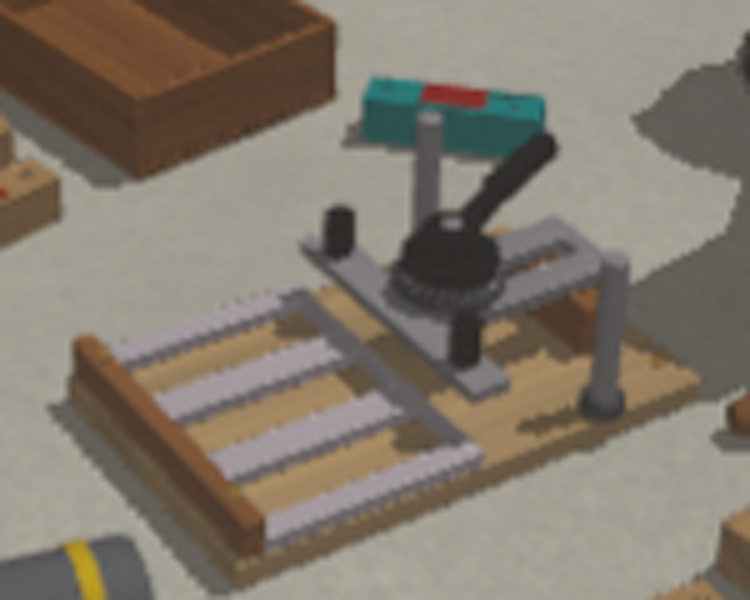

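Run:
```python
from h import *
from scipy.optimize import least_squares
c=snap('top')
px=lambda u,v:(240+u/4-.375,175+v/4-.375)
pts=[((-45,87,118),px(83,375)),((-45,-87,118),px(380,430)),((33,62,92),px(160,258)),((33,-62,92),px(362,294)),
((-112,95,18),px(75,497)),((-112,-95,18),px(367,547)),((194,95,42),px(165,30)),((194,-95,42),px(453,72))]
J=np.array([p[0] for p in pts])/1000;U=np.array([p[1] for p in pts])
W=np.array([toplane(c,[u],j[2])[0] for u,j in zip(U,J)])
f=lambda q:((np.c_[J[:,0]*np.cos(q[2])-J[:,1]*np.sin(q[2]),J[:,0]*np.sin(q[2])+J[:,1]*np.cos(q[2])]+q[:2]-W[:,:2])*1000).ravel()
s=least_squares(f,[.5,0,0]);print(s.x,np.degrees(s.x[2]));print(s.fun.reshape(-1,2).round(1))
x,y,a=s.x;g=lambda P:(np.array([x,y])+np.array([[np.cos(a),-np.sin(a)],[np.sin(a),np.cos(a)]])@P)
L=toplane(c,[px(290,500)],.108)[0];d=L[:2]-[x,y];print('lever tip dist',np.hypot(*d),'world dir',np.degrees(np.arctan2(d[1],d[0])),'lever',-( (np.degrees(np.arctan2(d[1],d[0]))-np.degrees(a)-180+180)%360-180))
for k in(-.0595,0,.0595):print('chan',k,g(np.array([.112,k])))
P=cloud(c);
# crate
h=cv2.cvtColor(c['pixels'],cv2.COLOR_BGR2HSV)
m=(P[...,2]>.055)&(P[...,2]<.07)&(P[...,1]<-.2)&(P[...,1]>-.55)&(P[...,0]>.3)&(P[...,0]<.6)
cr=cv2.minAreaRect((P[m][:,:2]*1000).astype(np.float32));print('crate',cr)
```

```text
[ 0.50292079  0.04388969 -0.15532106] -8.899241162605367
[[-0.9 -1. ]
 [-0.2 -1.9]
 [-1.3  1.4]
 [-1.5 -0.2]
 [ 0.3  2.7]
 [-2.5 -2.4]
 [ 6.   2.2]
 [ 0.1 -0.8]]
lever tip dist 0.10168052760609086 world dir -164.85592307425594 lever -24.04331808834945
chan -0.0595 [ 0.60436804 -0.03222014]
chan 0 [0.61357252 0.02656359]
chan 0.0595 [0.62277701 0.08534733]
crate ((465.6886901855469, -392.371337890625), (312.00848388671875, 271.979736328125), 89.08990478515625)
```

```bash
cat > mv.py <<'E'
from h import *
def go(x,y,z,yaw=None,show=True):
    """yaw: world direction (deg) of the long (non-jaw) axis = tool z, mod 180. prints row numbers to type"""
    s=r.get_state();A=R.from_euler('xyz',s['eef_rot'],degrees=True).as_matrix();p=np.array(s['tcp_pos'])
    t=A.T@(np.array([x,y,z])-p)
    cur=np.degrees(np.arctan2(A[1,2],A[0,2]))
    # desired: tool x exactly down
    if yaw is None: yaw=cur
    best=None
    for k in(0,180):
        yy=np.radians(yaw+k);zx=np.array([np.cos(yy),np.sin(yy),0]);xx=np.array([0,0,-1.]);B=np.c_[xx,np.cross(zx,xx),zx]
        rv=np.degrees(R.from_matrix(A.T@B).as_rotvec())
        if show:print('opt',k,'tx ty tz',t.round(4),'a',rv.round(2),'j6',round(s['joints'][5],1),'curyaw',round(cur,1))
E
python3 - <<'E'
from mv import *
go(.6159,.2801,.25,-14)
c=snap('top');P=cloud(c)
m=(P[...,2]>.058)&(P[...,2]<.066);m[:, :400]=0;m[:,525:]=0;m[:255]=0;m[345:]=0
q=P[m];print(q[:,:2].min(0),q[:,:2].max(0),len(q))
m=m.astype(np.uint8);cs=max(cv2.findContours(m,0,2)[0],key=cv2.contourArea);print(cv2.minAreaRect((P[cs[:,0,1],cs[:,0,0],:2]*1000).astype(np.float32)))
m=(P[...,2]>.07)&(P[...,0]>.45)&(P[...,1]<-.35)&(P[...,0]<.7)&(P[...,1]>-.62);print('pots',P[m].min(0),P[m].max(0))
E
```

```text
opt 0 tx ty tz [-0.0236  0.2299 -0.5097] a [ 1.7734e+02 -5.0000e-02  0.0000e+00] j6 -16.5 curyaw 163.3
opt 180 tx ty tz [-0.0236  0.2299 -0.5097] a [-2.66 -0.   -0.03] j6 -16.5 curyaw 163.3
[ 0.32894608 -0.49183252] [ 0.5263117  -0.23451202] 903
((409.42535400390625, -355.96484375), (239.20033264160156, 160.96006774902344), 88.25094604492188)
pots [ 0.49623792 -0.56755573  0.07005372] [ 0.60984212 -0.45271073  0.1205228 ]
```

```bash
python3 -m creep '[{"ty":0.23,"tz":-0.51,"ax":-2.7,"tx":-0.03,"fingers":0.055},{"ty":0.23,"tz":-0.51,"ax":-2.7,"tx":-0.03,"fingers":0.055},{"ty":0.23,"tz":-0.51,"ax":-2.7,"tx":-0.03,"fingers":0.055},{"ty":0.23,"tz":-0.51,"ax":-2.7,"tx":-0.03,"fingers":0.055},{"ty":0.23,"tz":-0.51,"ax":-2.7,"tx":-0.03,"fingers":0.055}]'
python3 - <<'E'
from mv import *
go(.6159,.2801,.25,-14)
E
```

```text
opt 0 tx ty tz [-0.0235  0.23   -0.5097] a [ 1.7734e+02 -4.0000e-02  1.0000e-02] j6 -16.5 curyaw 163.3
opt 180 tx ty tz [-0.0235  0.23   -0.5097] a [-2.66 -0.   -0.02] j6 -16.5 curyaw 163.3invalid input
```

```bash
python3 -m creep '[{"ax":-2.7,"ay":0,"az":0,"tx":-0.03,"ty":0.23,"tz":-0.51,"fingers":0.055},{"ax":-2.7,"ay":0,"az":0,"tx":-0.03,"ty":0.23,"tz":-0.51,"fingers":0.055}]'
```

```text
time_s: 0.55
tcp_pos: [0.2688, 0.5809, 0.2313]
eef_rot: [99.7, 90.0, -94.0]
contact_force: [0.7, 0.1, -0.0]
gripper_width: 0.0769
```

```bash
python3 - <<'E'
from mv import *
go(.6159,.2801,.25,-14)
E
python3 -m creep '[{"ax":0,"ay":0,"az":0,"tx":-0.02,"ty":0.18,"tz":-0.42,"fingers":0.055},{"ax":0,"ay":0,"az":0,"tx":-0.02,"ty":0.18,"tz":-0.42,"fingers":0.055},{"ax":0,"ay":0,"az":0,"tx":-0.02,"ty":0.18,"tz":-0.42,"fingers":0.055},{"ax":0,"ay":0,"az":0,"tx":-0.02,"ty":0.18,"tz":-0.42,"fingers":0.055},{"ax":0,"ay":0,"az":0,"tx":-0.02,"ty":0.18,"tz":-0.42,"fingers":0.055}]'
python3 - <<'E'
from mv import *
go(.6159,.2801,.25,-14)
E
```

```text
opt 0 tx ty tz [-0.0184  0.2099 -0.4085] a [-1.7972e+02  7.0000e-02 -1.0000e-02] j6 -6.3 curyaw 166.3
opt 180 tx ty tz [-0.0184  0.2099 -0.4085] a [ 0.28 -0.01 -0.05] j6 -6.3 curyaw 166.3
time_s: 1.05
tcp_pos: [0.4693, 0.4289, 0.2432]
eef_rot: [-104.1, 90.0, 62.0]
contact_force: [0.3, 0.9, -0.1]
gripper_width: 0.0549
opt 0 tx ty tz [-0.0068  0.1091 -0.1781] a [-1.7994e+02 -4.0000e-02 -1.0000e-02] j6 16.1 curyaw 166.1
opt 180 tx ty tz [-0.0068  0.1091 -0.1781] a [ 0.06 -0.01  0.03] j6 16.1 curyaw 166.1
```

```bash
python3 -m creep '[{"ax":0,"ay":0,"az":0,"tx":0.04,"ty":0.109,"tz":-0.178,"fingers":0.055},{"ax":0,"ay":0,"az":0,"tx":0.04,"ty":0.109,"tz":-0.178,"fingers":0.055},{"ax":0,"ay":0,"az":0,"tx":0.04,"ty":0.109,"tz":-0.178,"fingers":0.055},{"ax":0,"ay":0,"az":0,"tx":0.04,"ty":0.109,"tz":-0.178,"fingers":0.055},{"ax":0,"ay":0,"az":0,"tx":0.04,"ty":0.109,"tz":-0.178,"fingers":0.055}]' 40
python3 - <<'E'
from tags import *
c=snap('wrist','w1.png');cleats(c);st()
c=snap('top');cleats(c)
E
```

```text
time_s: 1.55
tcp_pos: [0.6165, 0.2776, 0.2011]
eef_rot: [60.8, 89.9, -133.4]
contact_force: [-0.9, -0.2, -1.3]
gripper_width: 0.0552
green [319. 226.] xy 0.6174 0.2779 z 0.0354 wh 41.1 23.5 ang -13.6
red [363. 376.] xy 0.4516 0.2729 z 0.0354 wh 31.6 24.5 ang -3.1
{'time_s': 1.6, 'joints': [40.7398, 21.6184, -1.0885, 0.0182, -67.4333, 35.056], 'tcp_pos': [0.6165, 0.2778, 0.2011], 'eef_rot': [61.7868, 89.8588, -132.4104], 'contact_force': [0.5218, 0.0018, 0.8414], 'gripper_width': 0.0555}
green [451. 222.] xy 0.612 -0.3285 z 0.033 wh 37.6 20.1 ang -12.5
green [159. 278.] xy 0.4531 0.3978 z 0.0331 wh 36.8 19.9 ang -9.1
red [418. 214.] xy 0.6298 -0.2472 z 0.0329 wh 37.3 21.2 ang 3.5
red [209. 278.] xy 0.4561 0.2751 z 0.0334 wh 38.1 21.7 ang -2.3
red [378. 341.] xy 0.3118 -0.1444 z 0.0334 wh 39.7 22.6 ang -55.1
```

View pics/w1.png

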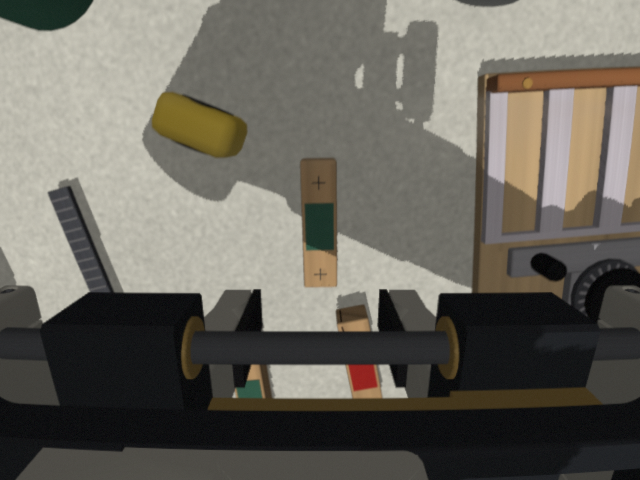

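```bash
python3 -m creep '[{"ax":0,"ay":0,"az":0,"tx":0.14,"ty":0,"tz":0,"fingers":0.055},{"ax":0,"ay":0,"az":0,"tx":0.14,"ty":0,"tz":0,"fingers":0.055},{"ax":0,"ay":0,"az":0,"tx":0.14,"ty":0,"tz":0,"fingers":0.055},{"ax":0,"ay":0,"az":0,"tx":0.165,"ty":0,"tz":0,"fingers":0.055},{"ax":0,"ay":0,"az":0,"tx":0.186,"ty":0,"tz":0,"fingers":0.055}]' 40
python3 -m creep '[{"ax":0,"ay":0,"az":0,"tx":0,"ty":0,"tz":0,"fingers":0.055},{"ax":0,"ay":0,"az":0,"tx":0,"ty":0,"tz":0,"fingers":0.02},{"ax":0,"ay":0,"az":0,"tx":0,"ty":0,"tz":0,"fingers":0.02},{"ax":0,"ay":0,"az":0,"tx":0,"ty":0,"tz":0,"fingers":0.02},{"ax":0,"ay":0,"az":0,"tx":0,"ty":0,"tz":0,"fingers":0.02}]' 40
python3 -m creep '[{"ax":0,"ay":0,"az":0,"tx":-0.05,"ty":0,"tz":0,"fingers":0.02},{"ax":0,"ay":0,"az":0,"tx":-0.1,"ty":0,"tz":0,"fingers":0.02},{"ax":0,"ay":0,"az":0,"tx":-0.12,"ty":0,"tz":0,"fingers":0.02},{"ax":0,"ay":0,"az":0,"tx":-0.12,"ty":0,"tz":0,"fingers":0.02}]' 40
python3 - <<'E'
from mv import *
go(.6228,.0853,.14,-8.9)
E
```

```text
time_s: 2.15
tcp_pos: [0.6132, 0.2825, 0.0152]
eef_rot: [48.2, 89.9, -145.6]
contact_force: [0.3, 0.1, 1.9]
gripper_width: 0.0549
time_s: 2.65
tcp_pos: [0.6149, 0.282, 0.0184]
eef_rot: [-130.7, 89.9, 35.4]
contact_force: [-1.5, -0.3, 6.2]
gripper_width: 0.0318
time_s: 3.05
tcp_pos: [0.6166, 0.283, 0.1422]
eef_rot: [-129.7, 89.5, 36.3]
contact_force: [0.6, 1.4, -1.2]
gripper_width: 0.0314
opt 0 tx ty tz [ 0.0013  0.1904 -0.0537] a [174.95   0.55   0.5 ] j6 34.9 curyaw 166.1
opt 180 tx ty tz [ 0.0013  0.1904 -0.0537] a [-5.05 -0.33  0.36] j6 34.9 curyaw 166.1
```

Run:
```python
from mv import *
for i in range(3):
    st()
c=snap('wrist','w2.png');st()
snap('top');st();snap('top');st()
```

```text
{'time_s': 3.05, 'joints': [41.1007, 23.9327, -5.6068, 0.0467, -59.9758, 34.9297], 'tcp_pos': [0.6166, 0.283, 0.1422], 'eef_rot': [-129.7174, 89.5136, 36.3362], 'contact_force': [0.5968, 1.4493, -1.1726], 'gripper_width': 0.0314}
{'time_s': 3.05, 'joints': [41.1007, 23.9327, -5.6068, 0.0467, -59.9758, 34.9297], 'tcp_pos': [0.6166, 0.283, 0.1422], 'eef_rot': [-129.7174, 89.5136, 36.3362], 'contact_force': [0.5968, 1.4493, -1.1726], 'gripper_width': 0.0314}
{'time_s': 3.05, 'joints': [41.1007, 23.9327, -5.6068, 0.0467, -59.9758, 34.9297], 'tcp_pos': [0.6166, 0.283, 0.1422], 'eef_rot': [-129.7174, 89.5136, 36.3362], 'contact_force': [0.5968, 1.4493, -1.1726], 'gripper_width': 0.0314}
{'time_s': 3.1, 'joints': [41.1019, 24.0605, -5.7689, -0.0068, -59.9039, 34.9303], 'tcp_pos': [0.6153, 0.2823, 0.1395], 'eef_rot': [-123.6571, 89.7332, 42.3717], 'contact_force': [-1.2794, -0.9461, -2.5955], 'gripper_width': 0.0316}
{'time_s': 3.15, 'joints': [41.1008, 24.164, -5.8712, -0.0342, -59.8834, 34.929], 'tcp_pos': [0.6143, 0.2817, 0.1375], 'eef_rot': [-104.9169, 89.9134, 61.0958], 'contact_force': [-0.4294, -0.4695, -1.6613], 'gripper_width': 0.0319}
{'time_s': 3.2, 'joints': [41.1006, 24.2383, -5.9222, -0.0412, -59.8787, 34.9308], 'tcp_pos': [0.6138, 0.2813, 0.1363], 'eef_rot': [12.8145, 89.947, 178.8252], 'contact_force': [-0.4006, -0.1159, -1.9659], 'gripper_width': 0.0319}
```

View pics/w2.png

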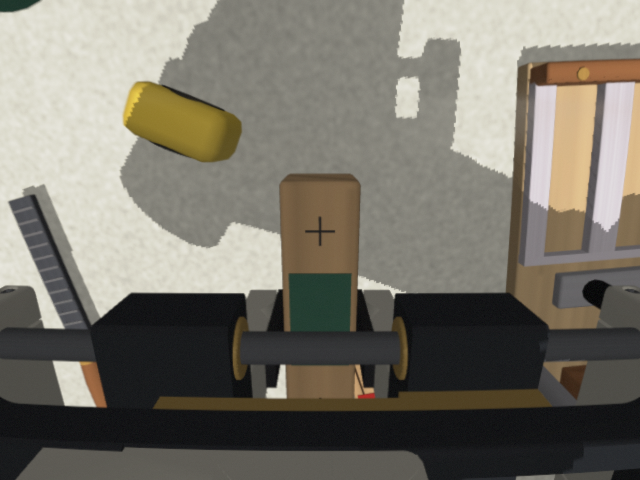

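Run:
```python
from mv import *
s=r.get_state();A=R.from_euler('xyz',s['eef_rot'],degrees=True).as_matrix();p=np.array(s['tcp_pos'])
c=snap('wrist')
g=cv2.cvtColor(c['pixels'],cv2.COLOR_BGR2GRAY)[150:300,320].astype(int);d=np.diff(g);print([(150+i,x) for i,x in enumerate(d) if abs(x)>6])
for row in(176,183,273,274):
    w=toplane(c,[(312,row)],p[2]+.018)[0];print(row,(A.T@(w-p)).round(4))
st()
```

```text
[(172, np.int64(-21)), (173, np.int64(-23)), (174, np.int64(-8)), (180, np.int64(10)), (181, np.int64(8)), (215, np.int64(-21)), (216, np.int64(-26)), (217, np.int64(-9)), (229, np.int64(-7)), (244, np.int64(18)), (245, np.int64(35)), (246, np.int64(8)), (272, np.int64(-29)), (273, np.int64(-16))]
176 [-0.0181 -0.003  -0.0644]
183 [-0.0181 -0.003  -0.0617]
273 [-0.018  -0.0032 -0.0251]
274 [-0.018  -0.0032 -0.0247]
{'time_s': 3.25, 'joints': [41.1029, 24.2868, -5.9387, -0.0314, -59.8845, 34.931], 'tcp_pos': [0.6137, 0.2811, 0.1356], 'eef_rot': [41.2271, 89.8868, -152.7548], 'contact_force': [-0.1128, -0.2412, -1.6713], 'gripper_width': 0.032}
```

```bash
python3 -m creep '[{"ax":-5,"ay":0,"az":0,"tx":-0.06,"ty":0.19,"tz":-0.054,"fingers":0.02},{"ax":-5,"ay":0,"az":0,"tx":-0.06,"ty":0.19,"tz":-0.054,"fingers":0.02},{"ax":-5,"ay":0,"az":0,"tx":-0.06,"ty":0.19,"tz":-0.054,"fingers":0.02},{"ax":-5,"ay":0,"az":0,"tx":-0.06,"ty":0.19,"tz":-0.054,"fingers":0.02},{"ax":-5,"ay":0,"az":0,"tx":-0.06,"ty":0.19,"tz":-0.054,"fingers":0.02}]' 40
python3 -m creep '[{"ax":0,"ay":0,"az":0,"tx":0,"ty":0,"tz":0,"fingers":0.02},{"ax":0,"ay":0,"az":0,"tx":0,"ty":0,"tz":0,"fingers":0.02},{"ax":0,"ay":0,"az":0,"tx":0,"ty":0,"tz":0,"fingers":0.02},{"ax":0,"ay":0,"az":0,"tx":0,"ty":0,"tz":0,"fingers":0.02}]' 40
python3 - <<'E'
from mv import *
c=snap('wrist','w3.png');st()
go(.6228,.0853,.1,-8.9)
E
```

```text
time_s: 3.75
tcp_pos: [0.621, 0.0798, 0.1976]
eef_rot: [111.4, 90.0, -77.7]
contact_force: [0.5, 0.0, -1.3]
gripper_width: 0.0318
time_s: 4.15
tcp_pos: [0.6207, 0.0854, 0.1959]
eef_rot: [28.3, 89.9, -160.5]
contact_force: [-0.2, 0.6, -1.3]
gripper_width: 0.0317
{'time_s': 4.2, 'joints': [25.6407, 17.2482, -8.1977, -0.004, -64.6202, 55.4853], 'tcp_pos': [0.6208, 0.0853, 0.1961], 'eef_rot': [31.3953, 89.9338, -157.4804], 'contact_force': [-0.1172, 0.5663, -0.7462], 'gripper_width': 0.0314}
opt 0 tx ty tz [ 0.0961 -0.0004 -0.0021] a [-1.7998e+02  5.0000e-02  9.0000e-02] j6 55.5 curyaw 171.1
opt 180 tx ty tz [ 0.0961 -0.0004 -0.0021] a [ 0.02  0.06 -0.03] j6 55.5 curyaw 171.1
```

View pics/w3.png

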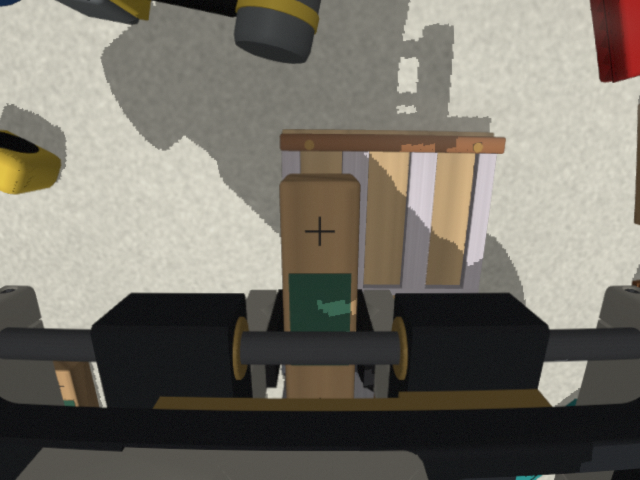

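Run:
```python
from mv import *
c=snap('wrist')
cv2.imwrite('pics/w3z.png',cv2.resize(c['pixels'][110:300,270:520],(800,608),interpolation=cv2.INTER_CUBIC)[:600])
for row in(200,250,275):
    g=c['pixels'][row,360:510].astype(int).sum(1);d=g[2:]-g[:-2];print(row,[(361+i,int(x)) for i,x in enumerate(d) if abs(x)>70])
```

```text
200 [(407, 196), (408, 304), (409, 172), (432, -87), (433, -119), (468, -82), (469, -197), (470, -201), (471, -76), (472, 96), (473, 284), (474, 261), (475, 83)]
250 [(404, 109), (405, 91), (428, -93), (459, 159), (463, -207), (464, -228), (466, 154), (467, 320), (468, 229), (482, -82), (483, -213), (484, -192), (505, 192), (506, 204)]
275 [(402, 105), (403, 98), (426, -72), (464, 113), (465, 80)]
```

View pics/w3z.png

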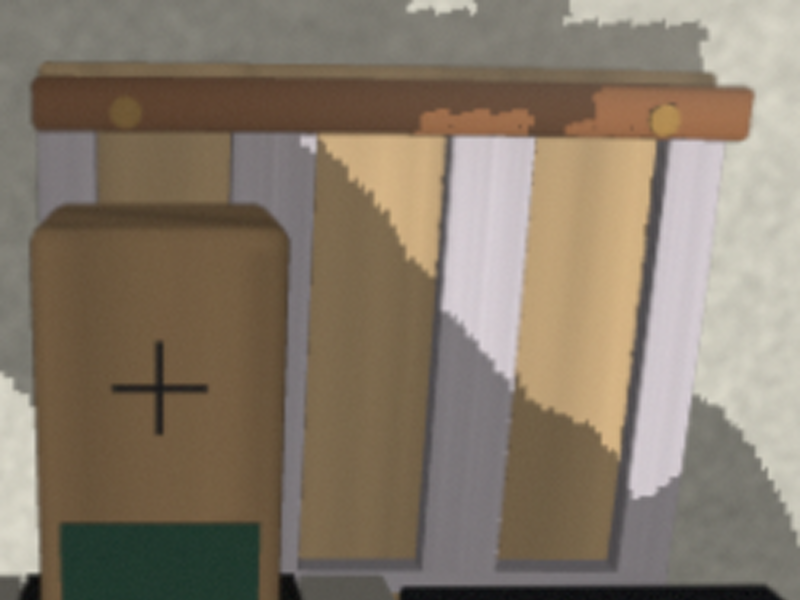

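Run:
```python
from mv import *
from scipy.optimize import least_squares
c=snap('wrist')
Z=lambda u,v:(270+u/3.2-.34,110+v/3.2-.34)
def L(a,b,z,n): 
    p=toplane(c,[Z(*a),Z(*b)],z);d=p[1]-p[0];print(n,p[:,:2].round(4).tolist(),'yaw',round(np.degrees(np.arctan2(d[1],d[0])),2));return p[:,:2]
E=[(L((420,570),(451,140),.028,'s1L'),1,-.0185),(L((497,555),(534,140),.028,'s1R'),1,-.041),(L((613,570),(668,140),.028,'s0'),1,-.078),
(L((200,131),(740,139),.042,'stopin'),0,.176),(L((36,79),(752,90),.042,'stopout'),0,.194),(L((300,571),(600,571),.028,'ledge'),0,.048)]
def f(q):
    o=[]
    for p,ax,v in E:
        a=q[2];d=p-q[:2];loc=np.c_[d[:,0]*np.cos(a)+d[:,1]*np.sin(a),-d[:,0]*np.sin(a)+d[:,1]*np.cos(a)];o+=list((loc[:,ax]-v)*1000)
    return o
s=least_squares(f,[.5,.04,-.15]);print(s.x,np.degrees(s.x[2]),np.round(s.fun,1))
x,y,a=s.x
for k in(-.0595,0,.0595):print(np.array([x,y])+np.array([[np.cos(a),-np.sin(a)],[np.sin(a),np.cos(a)]])@[.112,k])
```

```text
s1L [[0.5489, 0.017], [0.6736, -0.0032]] yaw -9.21
s1R [[0.5501, -0.0065], [0.6702, -0.0258]] yaw -9.12
s0 [[0.5395, -0.0414], [0.6649, -0.0627]] yaw -9.63
stopin [[0.6867, 0.0645], [0.6638, -0.0761]] yaw -99.24
stopout [[0.7061, 0.1041], [0.676, -0.0797]] yaw -99.32
ledge [[0.5543, 0.053], [0.5398, -0.0374]] yaw -99.09
[ 0.50282022  0.04290371 -0.15944705] -9.135643197282114 [ 0.3  0.1 -0.3 -0.2  0.6 -0.5  2.1  1.9 -3.  -3.6  1.2  1.3]
[ 0.60395258 -0.03362404]
[0.61339953 0.02512122]
[0.62284648 0.08386647]
```

```bash
python3 -m creep '[{"ax":0.2,"ay":0,"az":0,"tx":0.05,"ty":0.001,"tz":0,"fingers":0.02},{"ax":0.2,"ay":0,"az":0,"tx":0.1,"ty":0.001,"tz":0,"fingers":0.02},{"ax":0.2,"ay":0,"az":0,"tx":0.12,"ty":0.001,"tz":0,"fingers":0.02},{"ax":0.2,"ay":0,"az":0,"tx":0.12,"ty":0.001,"tz":0,"fingers":0.02},{"ax":0.2,"ay":0,"az":0,"tx":0.12,"ty":0.001,"tz":0,"fingers":0.02}]' 40
python3 -m creep '[{"ax":0,"ay":0,"az":0,"tx":0,"ty":0,"tz":0,"fingers":0.02},{"ax":0,"ay":0,"az":0,"tx":0,"ty":0,"tz":0,"fingers":0.02}]'
python3 - <<'E'
from mv import *
c=snap('wrist','w4.png');st()
go(.6203,.0843,.036,-9.2)
E
```

```text
time_s: 4.8
tcp_pos: [0.6215, 0.0835, 0.0775]
eef_rot: [148.9, 90.0, -40.2]
contact_force: [0.7, 0.6, 0.0]
gripper_width: 0.0315
time_s: 5.0
tcp_pos: [0.6221, 0.0837, 0.0789]
eef_rot: [-150.1, 89.8, 20.8]
contact_force: [0.0, -0.1, -0.9]
gripper_width: 0.0312
{'time_s': 5.05, 'joints': [25.4673, 23.3321, -16.1184, 0.0109, -50.3795, 55.3746], 'tcp_pos': [0.6218, 0.0837, 0.0786], 'eef_rot': [-148.2099, 89.8298, 22.639], 'contact_force': [-0.0565, 0.5152, -0.2687], 'gripper_width': 0.0318}
opt 0 tx ty tz [ 0.0426 -0.0003  0.0017] a [-1.7995e+02 -1.4000e-01 -2.3000e-01] j6 55.4 curyaw 170.8
opt 180 tx ty tz [ 0.0426 -0.0003  0.0017] a [ 0.05 -0.14  0.09] j6 55.4 curyaw 170.8
```

View pics/w4.png

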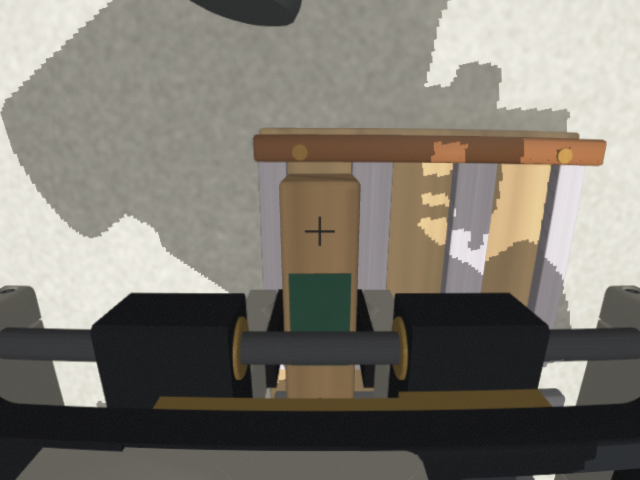

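```bash
python3 -m creep '[{"ax":0,"ay":0,"az":0,"tx":0.02,"ty":0,"tz":0.0015,"fingers":0.02},{"ax":0,"ay":0,"az":0,"tx":0.034,"ty":0,"tz":0.0015,"fingers":0.02},{"ax":0,"ay":0,"az":0,"tx":0.04,"ty":0,"tz":0.0015,"fingers":0.02},{"ax":0,"ay":0,"az":0,"tx":0.043,"ty":0,"tz":0.0015,"fingers":0.02},{"ax":0,"ay":0,"az":0,"tx":0.043,"ty":0,"tz":0.0015,"fingers":0.02}]' 40
python3 -m creep '[{"ax":0,"ay":0,"az":0,"tx":0,"ty":0,"tz":0,"fingers":0.02},{"ax":0,"ay":0,"az":0,"tx":0,"ty":0,"tz":0,"fingers":0.02}]'
```

```text
time_s: 5.55
tcp_pos: [0.6186, 0.0831, 0.0362]
eef_rot: [55.9, 89.9, -133.2]
contact_force: [-10.2, -0.3, 19.4]
gripper_width: 0.0317
time_s: 5.75
tcp_pos: [0.6186, 0.0831, 0.0362]
eef_rot: [53.4, 89.9, -135.7]
contact_force: [-10.3, 0.7, 19.4]
gripper_width: 0.0319
```

```bash
python3 -m creep '[{"ax":0,"ay":0,"az":0,"tx":0,"ty":0,"tz":0,"fingers":0.045},{"ax":0,"ay":0,"az":0,"tx":0,"ty":0,"tz":0,"fingers":0.045},{"ax":0,"ay":0,"az":0,"tx":-0.02,"ty":0,"tz":0,"fingers":0.045},{"ax":0,"ay":0,"az":0,"tx":-0.07,"ty":0,"tz":0,"fingers":0.045},{"ax":0,"ay":0,"az":0,"tx":-0.12,"ty":0,"tz":0,"fingers":0.05}]' 40
python3 -m creep '[{"ax":0,"ay":0,"az":0,"tx":-0.04,"ty":0,"tz":0,"fingers":0.055},{"ax":0,"ay":0,"az":0,"tx":-0.04,"ty":0,"tz":0,"fingers":0.055},{"ax":0,"ay":0,"az":0,"tx":-0.04,"ty":0,"tz":0,"fingers":0.055},{"ax":0,"ay":0,"az":0,"tx":-0.04,"ty":0,"tz":0,"fingers":0.055}]'
python3 - <<'E'
from tags import *
from mv import go
c=snap('wrist','w5.png');cleats(c);st()
t=snap('top','t5.png');cleats(t)
go(.4531,.3978,.2,-9)
E
```

```text
time_s: 6.25
tcp_pos: [0.6189, 0.083, 0.1542]
eef_rot: [39.3, 89.8, -149.8]
contact_force: [2.2, 0.2, 1.1]
gripper_width: 0.0485
time_s: 6.65
tcp_pos: [0.6188, 0.0833, 0.1928]
eef_rot: [22.2, 89.9, -166.9]
contact_force: [0.5, -0.5, -0.7]
gripper_width: 0.055
green [320. 231.] xy 0.621 0.0827 z 0.0533 wh 40.7 23.8 ang -9.2
red [628.  34.] xy 0.7396 -0.1872 z 0.0376 wh 58.2 25.7 ang 0.6
{'time_s': 6.7, 'joints': [25.5426, 17.2298, -8.7231, -0.0155, -64.1836, 55.2946], 'tcp_pos': [0.6187, 0.0832, 0.1924], 'eef_rot': [28.88, 89.8628, -160.2895], 'contact_force': [1.1915, -0.0784, 0.1191], 'gripper_width': 0.055}
green [288. 213.] xy 0.6199 0.0847 z 0.0513 wh 36.7 19.3 ang -9.0
green [451. 222.] xy 0.6119 -0.3284 z 0.0332 wh 37.5 20.1 ang -12.5
red [418. 214.] xy 0.6297 -0.2472 z 0.0333 wh 37.3 21.0 ang 3.5
red [209. 278.] xy 0.4561 0.2752 z 0.033 wh 38.3 21.7 ang -2.3
red [378. 341.] xy 0.3118 -0.1444 z 0.0333 wh 39.7 22.6 ang -55.1
opt 0 tx ty tz [-0.0076 -0.2842  0.2137] a [ 1.7983e+02 -1.2000e-01 -2.0000e-01] j6 55.3 curyaw 170.8
opt 180 tx ty tz [-0.0076 -0.2842  0.2137] a [-0.17  0.13 -0.08] j6 55.3 curyaw 170.8
```

View pics/w5.png

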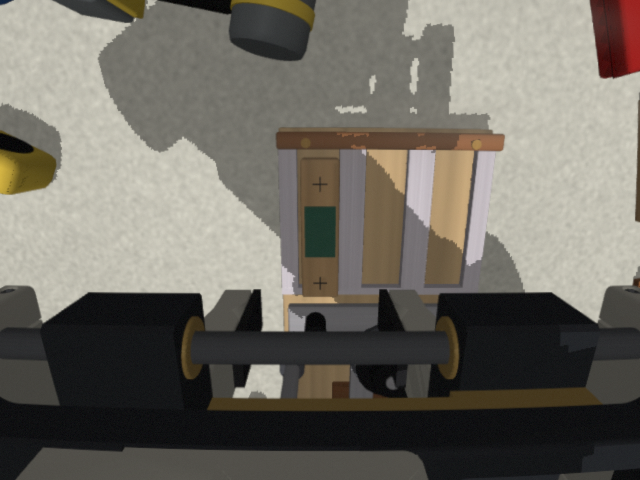

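Run:
```python
from tags import *
c=snap('wrist');P=cloud(c)
for v in(165,180,210,232,255,270,285):print(v,[P[v-1:v+2,u-2:u+3].reshape(-1,3).mean(0).round(4).tolist() for u in(308,331)])
print(P[250:270,380:395].reshape(-1,3).mean(0),P[250:270,350:356].reshape(-1,3).mean(0))
for v in (286,290,293,295,297,299): print(v,P[v,320])
for v in (150,154,157,160,163): print(v,P[v,320])
```

```text
165 [[0.6768, 0.0832, 0.0523], [0.6739, 0.0651, 0.0527]]
180 [[0.665, 0.0852, 0.0522], [0.6621, 0.0669, 0.0527]]
210 [[nan, nan, nan], [0.638, 0.0706, 0.0536]]
232 [[0.6225, 0.0924, 0.0534], [0.6195, 0.0734, 0.0535]]
255 [[0.6026, 0.0958, 0.0535], [0.5994, 0.0765, 0.0532]]
270 [[0.589, 0.0982, 0.0528], [0.5857, 0.0785, 0.0526]]
285 [[0.5752, 0.1005, 0.053], [0.5718, 0.0806, 0.0526]]
[nan nan nan] [nan nan nan]
286 [0.57281212 0.09026881 0.05350217]
290 [0.5691093  0.09086577 0.05360964]
293 [0.56600831 0.09136485 0.05298635]
295 [0.56433784 0.09163471 0.05349977]
297 [0.54689899 0.09440394 0.0189744 ]
299 [0.54419385 0.09483844 0.0177154 ]
150 [0.68570545 0.07202736 0.01840438]
154 [0.68232674 0.07257277 0.01896503]
157 [0.67973279 0.07299013 0.01826178]
160 [0.67911427 0.07313111 0.05223173]
163 [0.67680078 0.07350423 0.05233971]
```

```bash
python3 -m creep '[{"ax":0,"ay":0,"az":0,"tx":0,"ty":-0.284,"tz":0.214,"fingers":0.055},{"ax":0,"ay":0,"az":0,"tx":0,"ty":-0.284,"tz":0.214,"fingers":0.055},{"ax":0,"ay":0,"az":0,"tx":0,"ty":-0.284,"tz":0.214,"fingers":0.055},{"ax":0,"ay":0,"az":0,"tx":0,"ty":-0.284,"tz":0.214,"fingers":0.055},{"ax":0,"ay":0,"az":0,"tx":0,"ty":-0.284,"tz":0.214,"fingers":0.055}]' 40
python3 - <<'E'
from mv import *
go(.4531,.3978,.2,-9)
E
```

```text
time_s: 7.3
tcp_pos: [0.5014, 0.3058, 0.1931]
eef_rot: [63.5, 89.9, -125.7]
contact_force: [0.8, -0.1, 0.4]
gripper_width: 0.0551
opt 0 tx ty tz [-0.007  -0.0831  0.0623] a [ 1.7983e+02 -1.1000e-01 -5.0000e-02] j6 30.4 curyaw 170.8
opt 180 tx ty tz [-0.007  -0.0831  0.0623] a [-0.17  0.03 -0.07] j6 30.4 curyaw 170.8
```

```bash
python3 -m creep '[{"ax":0,"ay":0,"az":0,"tx":0,"ty":-0.083,"tz":0.062,"fingers":0.055},{"ax":0,"ay":0,"az":0,"tx":0,"ty":-0.083,"tz":0.062,"fingers":0.055},{"ax":0,"ay":0,"az":0,"tx":0,"ty":-0.083,"tz":0.062,"fingers":0.055},{"ax":0,"ay":0,"az":0,"tx":0,"ty":-0.083,"tz":0.062,"fingers":0.055},{"ax":0,"ay":0,"az":0,"tx":0,"ty":-0.083,"tz":0.062,"fingers":0.055}]' 40
python3 -m creep '[{"ax":0,"ay":0,"az":0,"tx":0,"ty":0,"tz":0,"fingers":0.055},{"ax":0,"ay":0,"az":0,"tx":0,"ty":0,"tz":0,"fingers":0.055},{"ax":0,"ay":0,"az":0,"tx":0,"ty":0,"tz":0,"fingers":0.055}]'
python3 - <<'E'
from tags import *
from mv import go
c=snap('wrist','w6.png');o=cleats(c)
g=[x for x in o if x[0]=='green' and abs(x[5]-41)<6][0]
go(g[2],g[3],.0155,g[7]); st()
E
```

```text
time_s: 7.8
tcp_pos: [0.4547, 0.3956, 0.1931]
eef_rot: [70.0, 89.9, -119.2]
contact_force: [0.5, 0.4, -0.4]
gripper_width: 0.055
time_s: 8.1
tcp_pos: [0.4553, 0.3955, 0.1939]
eef_rot: [-116.5, 90.0, 54.2]
contact_force: [0.1, 0.2, -0.1]
gripper_width: 0.0549
green [320. 231.] xy 0.4531 0.3961 z 0.0354 wh 41.4 24.0 ang -8.7
red [456. 206.] xy 0.4562 0.2734 z 0.0352 wh 43.1 24.8 ang -2.9
opt 0 tx ty tz [ 1.785e-01 -1.000e-04  2.100e-03] a [1.7944e+02 1.0000e-02 1.0000e-02] j6 21.2 curyaw 170.8
opt 180 tx ty tz [ 1.785e-01 -1.000e-04  2.100e-03] a [-0.56 -0.    0.01] j6 21.2 curyaw 170.8
{'time_s': 8.15, 'joints': [59.5444, 15.1387, -11.45, 0.0009, -63.4026, 21.2231], 'tcp_pos': [0.4551, 0.3956, 0.194], 'eef_rot': [-116.4737, 89.9913, 54.2941], 'contact_force': [-0.323, 0.5809, 0.3501], 'gripper_width': 0.0552}
```

View pics/w6.png

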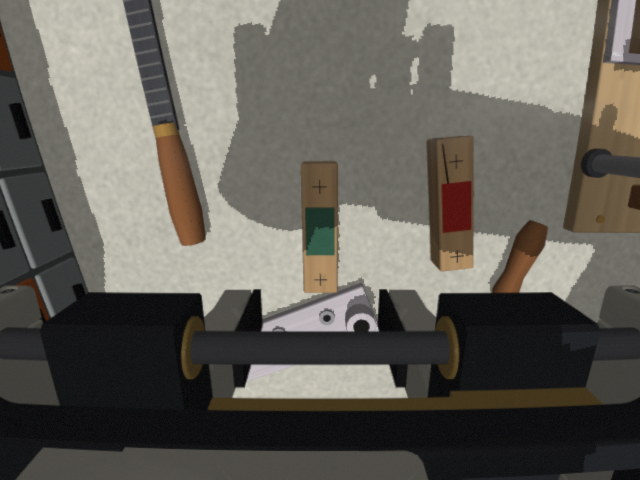

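```bash
python3 -m creep '[{"ax":-0.5,"ay":0,"az":0,"tx":0.05,"ty":0,"tz":0.002,"fingers":0.055},{"ax":-0.5,"ay":0,"az":0,"tx":0.1,"ty":0,"tz":0.002,"fingers":0.055},{"ax":-0.5,"ay":0,"az":0,"tx":0.14,"ty":0,"tz":0.002,"fingers":0.055},{"ax":-0.5,"ay":0,"az":0,"tx":0.165,"ty":0,"tz":0.002,"fingers":0.055},{"ax":-0.5,"ay":0,"az":0,"tx":0.178,"ty":0,"tz":0.002,"fingers":0.055}]' 40
python3 -m creep '[{"ax":0,"ay":0,"az":0,"tx":0,"ty":0,"tz":0,"fingers":0.055},{"ax":0,"ay":0,"az":0,"tx":0,"ty":0,"tz":0,"fingers":0.02},{"ax":0,"ay":0,"az":0,"tx":0,"ty":0,"tz":0,"fingers":0.02},{"ax":0,"ay":0,"az":0,"tx":0,"ty":0,"tz":0,"fingers":0.02},{"ax":0,"ay":0,"az":0,"tx":0,"ty":0,"tz":0,"fingers":0.02}]' 40
python3 -m creep '[{"ax":0,"ay":0,"az":0,"tx":-0.05,"ty":0,"tz":0,"fingers":0.02},{"ax":0,"ay":0,"az":0,"tx":-0.1,"ty":0,"tz":0,"fingers":0.02},{"ax":0,"ay":0,"az":0,"tx":-0.15,"ty":0,"tz":0,"fingers":0.02},{"ax":0,"ay":0,"az":0,"tx":-0.18,"ty":0,"tz":0,"fingers":0.02}]' 40
python3 - <<'E'
from mv import *
go(.6134,.0251,.19,-9.2)
E
```

```text
time_s: 8.65
tcp_pos: [0.4521, 0.3951, 0.0133]
eef_rot: [65.3, 89.8, -123.4]
contact_force: [0.3, 0.0, 0.1]
gripper_width: 0.055
time_s: 9.15
tcp_pos: [0.4531, 0.3972, 0.0172]
eef_rot: [-116.7, 89.9, 54.6]
contact_force: [-1.0, -0.8, 5.1]
gripper_width: 0.0319
time_s: 9.55
tcp_pos: [0.4535, 0.3976, 0.2009]
eef_rot: [-120.0, 89.7, 51.3]
contact_force: [0.6, 0.7, -0.9]
gripper_width: 0.0315
opt 0 tx ty tz [ 0.0098  0.3443 -0.2139] a [-179.43   -0.44   -0.25] j6 21.5 curyaw 171.4
opt 180 tx ty tz [ 0.0098  0.3443 -0.2139] a [ 0.57 -0.16  0.28] j6 21.5 curyaw 171.4
```

```bash
python3 -m creep '[{"ax":0.6,"ay":0,"az":0,"tx":0,"ty":0.344,"tz":-0.214,"fingers":0.02},{"ax":0.6,"ay":0,"az":0,"tx":0,"ty":0.344,"tz":-0.214,"fingers":0.02},{"ax":0.6,"ay":0,"az":0,"tx":0,"ty":0.344,"tz":-0.214,"fingers":0.02},{"ax":0.6,"ay":0,"az":0,"tx":0,"ty":0.344,"tz":-0.214,"fingers":0.02},{"ax":0.6,"ay":0,"az":0,"tx":0,"ty":0.344,"tz":-0.214,"fingers":0.02}]' 40
python3 - <<'E'
from mv import *
go(.6134,.0251,.19,-9.2)
E
```

```text
time_s: 10.05
tcp_pos: [0.5515, 0.1651, 0.1965]
eef_rot: [-126.5, 89.9, 44.2]
contact_force: [1.2, -0.5, -0.6]
gripper_width: 0.0313
opt 0 tx ty tz [ 0.0064  0.1283 -0.0835] a [1.7996e+02 8.0000e-02 6.0000e-02] j6 44.6 curyaw 170.8
opt 180 tx ty tz [ 0.0064  0.1283 -0.0835] a [-0.04 -0.04  0.05] j6 44.6 curyaw 170.8
```

```bash
python3 -m creep '[{"ax":0,"ay":0,"az":0,"tx":0.006,"ty":0.128,"tz":-0.084,"fingers":0.02},{"ax":0,"ay":0,"az":0,"tx":0.006,"ty":0.128,"tz":-0.084,"fingers":0.02},{"ax":0,"ay":0,"az":0,"tx":0.05,"ty":0.128,"tz":-0.084,"fingers":0.02},{"ax":0,"ay":0,"az":0,"tx":0.1,"ty":0.128,"tz":-0.084,"fingers":0.02},{"ax":0,"ay":0,"az":0,"tx":0.11,"ty":0.128,"tz":-0.084,"fingers":0.02}]' 40
python3 -m creep '[{"ax":0,"ay":0,"az":0,"tx":0,"ty":0,"tz":0,"fingers":0.02},{"ax":0,"ay":0,"az":0,"tx":0,"ty":0,"tz":0,"fingers":0.02},{"ax":0,"ay":0,"az":0,"tx":0,"ty":0,"tz":0,"fingers":0.02}]'
python3 - <<'E'
from mv import *
s=r.get_state();A=R.from_euler('xyz',s['eef_rot'],degrees=True).as_matrix();p=np.array(s['tcp_pos'])
c=snap('wrist','w7.png');st()
for row in(181.5,273):
    w=toplane(c,[(312,row)],p[2]+.018)[0];print(row,(A.T@(w-p)).round(4))
go(.6134,.0251,.036,-9.2)
E
```

```text
time_s: 10.55
tcp_pos: [0.6119, 0.0246, 0.0825]
eef_rot: [14.5, 89.8, -175.0]
contact_force: [-0.6, 0.5, -2.0]
gripper_width: 0.0317
time_s: 10.85
tcp_pos: [0.6149, 0.0279, 0.0881]
eef_rot: [-158.2, 89.8, 12.6]
contact_force: [0.5, 0.9, -1.1]
gripper_width: 0.0315
{'time_s': 10.9, 'joints': [20.7826, 21.7389, -17.2089, 0.0272, -50.8376, 60.0095], 'tcp_pos': [0.6149, 0.0281, 0.0882], 'eef_rot': [-155.6324, 89.7845, 15.1768], 'contact_force': [-0.4584, -0.3971, -0.6741], 'gripper_width': 0.0318}
181.5 [-0.0178 -0.0029 -0.0623]
273 [-0.0179 -0.0031 -0.0251]
opt 0 tx ty tz [0.0522 0.0032 0.0012] a [-1.7999e+02 -1.4000e-01 -3.1000e-01] j6 60.0 curyaw 170.8
opt 180 tx ty tz [0.0522 0.0032 0.0012] a [ 0.01 -0.2   0.09] j6 60.0 curyaw 170.8
```

View pics/w7.png

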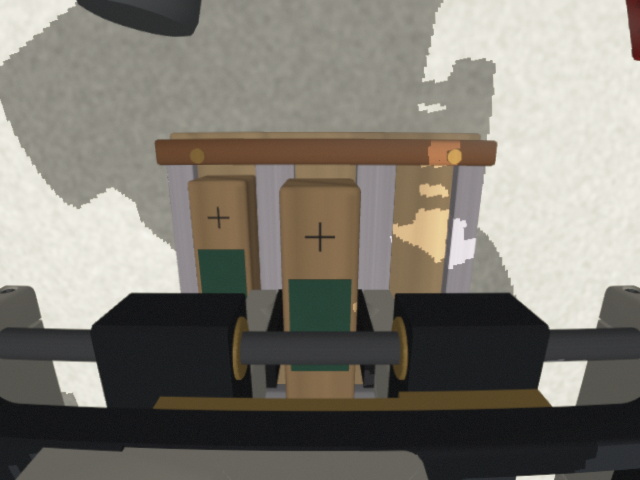

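```bash
python3 -m creep '[{"ax":0,"ay":0,"az":0,"tx":0.02,"ty":0.003,"tz":0.001,"fingers":0.02},{"ax":0,"ay":0,"az":0,"tx":0.04,"ty":0.003,"tz":0.001,"fingers":0.02},{"ax":0,"ay":0,"az":0,"tx":0.048,"ty":0.003,"tz":0.001,"fingers":0.02},{"ax":0,"ay":0,"az":0,"tx":0.052,"ty":0.003,"tz":0.001,"fingers":0.02},{"ax":0,"ay":0,"az":0,"tx":0.052,"ty":0.003,"tz":0.001,"fingers":0.02}]' 40
python3 -m creep '[{"ax":0,"ay":0,"az":0,"tx":0,"ty":0,"tz":0,"fingers":0.02},{"ax":0,"ay":0,"az":0,"tx":0,"ty":0,"tz":0,"fingers":0.02}]'
```

```text
time_s: 11.4
tcp_pos: [0.6129, 0.0249, 0.0354]
eef_rot: [-160.9, 89.9, 9.9]
contact_force: [0.5, 0.1, -0.6]
gripper_width: 0.0317
time_s: 11.6
tcp_pos: [0.6131, 0.0248, 0.0352]
eef_rot: [-154.2, 89.9, 16.6]
contact_force: [-1.4, 2.1, 6.0]
gripper_width: 0.0318
```

Just touching the floor. Release (opening limited to clear the neighbour) and rise.

```bash
python3 -m creep '[{"ax":0,"ay":0,"az":0,"tx":0,"ty":0,"tz":0,"fingers":0.039},{"ax":0,"ay":0,"az":0,"tx":0,"ty":0,"tz":0,"fingers":0.039},{"ax":0,"ay":0,"az":0,"tx":-0.02,"ty":0,"tz":0,"fingers":0.039},{"ax":0,"ay":0,"az":0,"tx":-0.07,"ty":0,"tz":0,"fingers":0.045},{"ax":0,"ay":0,"az":0,"tx":-0.12,"ty":0,"tz":0,"fingers":0.05}]' 40
python3 -m creep '[{"ax":0,"ay":0,"az":0,"tx":-0.04,"ty":0,"tz":0,"fingers":0.055},{"ax":0,"ay":0,"az":0,"tx":-0.04,"ty":0,"tz":0,"fingers":0.055},{"ax":0,"ay":0,"az":0,"tx":-0.04,"ty":0,"tz":0,"fingers":0.055},{"ax":0,"ay":0,"az":0,"tx":-0.04,"ty":0,"tz":0,"fingers":0.055}]'
python3 - <<'E'
from tags import *
from mv import go
c=snap('wrist','w8.png');cleats(c);st()
t=snap('top');cleats(t)
go(.612,-.3285,.2,-12.5)
E
```

```text
time_s: 12.1
tcp_pos: [0.6112, 0.0238, 0.1541]
eef_rot: [31.3, 89.8, -158.0]
contact_force: [2.0, 0.2, -0.1]
gripper_width: 0.0474
time_s: 12.5
tcp_pos: [0.6113, 0.0241, 0.1928]
eef_rot: [16.5, 89.9, -172.8]
contact_force: [0.0, 1.2, 0.3]
gripper_width: 0.055
green [318. 232.] xy 0.6133 0.0249 z 0.0534 wh 41.6 24.1 ang -9.3
green [249. 234.] xy 0.6211 0.0828 z 0.0534 wh 41.9 24.1 ang -9.1
red [622. 162.] xy 0.629 -0.2487 z 0.0351 wh 43.2 25.2 ang 1.3
{'time_s': 12.55, 'joints': [20.5099, 16.0909, -10.3341, -0.0189, -63.7157, 60.2236], 'tcp_pos': [0.6113, 0.024, 0.1924], 'eef_rot': [22.9095, 89.8582, -166.3654], 'contact_force': [0.5496, 0.3257, -0.4486], 'gripper_width': 0.0551}
green [287. 214.] xy 0.6197 0.085 z 0.0509 wh 36.0 18.8 ang -9.1
green [311. 216.] xy 0.6128 0.0269 z 0.0511 wh 37.3 19.2 ang -9.5
green [451. 222.] xy 0.612 -0.3285 z 0.0329 wh 37.6 20.1 ang -12.5
red [418. 214.] xy 0.6296 -0.2469 z 0.0339 wh 37.2 21.1 ang 3.2
red [378. 341.] xy 0.3117 -0.1444 z 0.0331 wh 39.7 22.6 ang -55.1
opt 0 tx ty tz [-0.0074  0.3478 -0.0574] a [-1.7677e+02  1.1000e-01  2.1000e-01] j6 60.2 curyaw 170.7
opt 180 tx ty tz [-0.0074  0.3478 -0.0574] a [ 3.23  0.13 -0.07] j6 60.2 curyaw 170.7
```

View pics/w8.png

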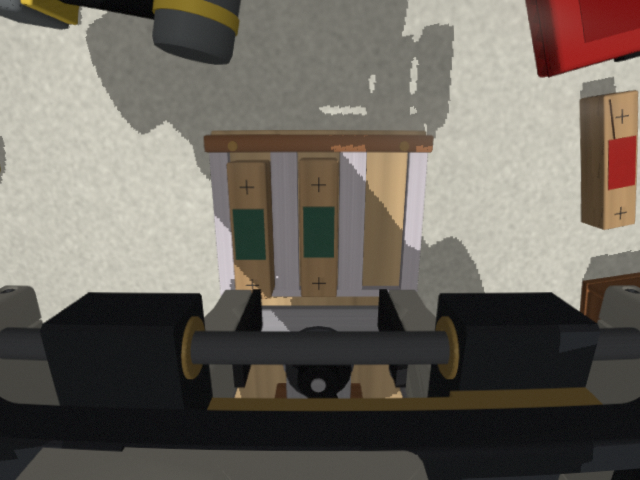

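```bash
python3 -m creep '[{"ax":3.2,"ay":0,"az":0,"tx":0,"ty":0.348,"tz":-0.057,"fingers":0.055},{"ax":3.2,"ay":0,"az":0,"tx":0,"ty":0.348,"tz":-0.057,"fingers":0.055},{"ax":3.2,"ay":0,"az":0,"tx":0,"ty":0.348,"tz":-0.057,"fingers":0.055},{"ax":3.2,"ay":0,"az":0,"tx":0,"ty":0.348,"tz":-0.057,"fingers":0.055},{"ax":3.2,"ay":0,"az":0,"tx":0,"ty":0.348,"tz":-0.057,"fingers":0.055}]' 40
python3 - <<'E'
from mv import *
go(.612,-.3285,.2,-12.5)
E
```

```text
time_s: 13.1
tcp_pos: [0.6116, -0.2276, 0.1926]
eef_rot: [9.4, 89.9, 176.9]
contact_force: [1.4, -0.0, -0.4]
gripper_width: 0.055
opt 0 tx ty tz [-0.0074  0.0985 -0.0221] a [-1.7994e+02  3.0000e-02  1.8000e-01] j6 80.9 curyaw 167.6
opt 180 tx ty tz [-0.0074  0.0985 -0.0221] a [ 0.06  0.12 -0.02] j6 80.9 curyaw 167.6
```

```bash
python3 -m creep '[{"ax":0,"ay":0,"az":0,"tx":0,"ty":0.098,"tz":-0.022,"fingers":0.055},{"ax":0,"ay":0,"az":0,"tx":0,"ty":0.098,"tz":-0.022,"fingers":0.055},{"ax":0,"ay":0,"az":0,"tx":0,"ty":0.098,"tz":-0.022,"fingers":0.055},{"ax":0,"ay":0,"az":0,"tx":0,"ty":0.098,"tz":-0.022,"fingers":0.055},{"ax":0,"ay":0,"az":0,"tx":0,"ty":0.098,"tz":-0.022,"fingers":0.055}]' 40
python3 -m creep '[{"ax":0,"ay":0,"az":0,"tx":0,"ty":0,"tz":0,"fingers":0.055},{"ax":0,"ay":0,"az":0,"tx":0,"ty":0,"tz":0,"fingers":0.055}]'
python3 - <<'E'
from tags import *
from mv import go
c=snap('wrist','w9.png');o=cleats(c)
g=[x for x in o if x[0]=='green' and abs(x[5]-41)<6][0]
go(g[2],g[3],.0155,g[7]); st()
E
```

```text
time_s: 13.6
tcp_pos: [0.6123, -0.3257, 0.1928]
eef_rot: [-5.1, 89.9, 162.5]
contact_force: [0.2, 0.5, 0.3]
gripper_width: 0.0553
time_s: 13.8
tcp_pos: [0.613, -0.3249, 0.194]
eef_rot: [-162.4, 90.0, 5.3]
contact_force: [1.2, -0.0, -0.6]
gripper_width: 0.0551
green [326. 228.] xy 0.6122 -0.3304 z 0.0353 wh 41.2 23.6 ang -12.3
red [233. 230.] xy 0.629 -0.249 z 0.0354 wh 43.2 25.0 ang 2.3
opt 0 tx ty tz [ 0.1786  0.0054 -0.0003] a [1.7997e+02 0.0000e+00 3.0000e-02] j6 89.5 curyaw 167.6
opt 180 tx ty tz [ 0.1786  0.0054 -0.0003] a [-0.03 -0.02  0.  ] j6 89.5 curyaw 167.6
{'time_s': 13.85, 'joints': [-11.8878, 23.3984, 0.7201, -0.0004, -67.3017, 89.5207], 'tcp_pos': [0.613, -0.325, 0.1941], 'eef_rot': [-178.5309, 89.98, -10.8982], 'contact_force': [-0.6841, 0.3877, 0.4634], 'gripper_width': 0.0551}
```

View pics/w9.png

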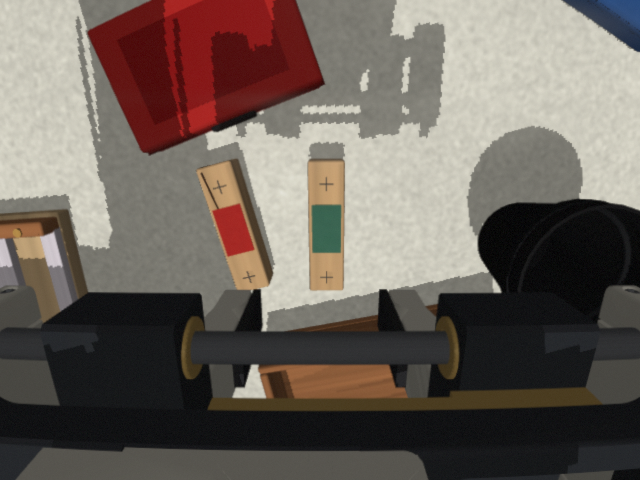

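```bash
python3 -m creep '[{"ax":0,"ay":0,"az":0,"tx":0.05,"ty":0.005,"tz":0,"fingers":0.05},{"ax":0,"ay":0,"az":0,"tx":0.1,"ty":0.005,"tz":0,"fingers":0.05},{"ax":0,"ay":0,"az":0,"tx":0.14,"ty":0.005,"tz":0,"fingers":0.05},{"ax":0,"ay":0,"az":0,"tx":0.165,"ty":0.005,"tz":0,"fingers":0.05},{"ax":0,"ay":0,"az":0,"tx":0.178,"ty":0.005,"tz":0,"fingers":0.05}]' 40
python3 -m creep '[{"ax":0,"ay":0,"az":0,"tx":0,"ty":0,"tz":0,"fingers":0.05},{"ax":0,"ay":0,"az":0,"tx":0,"ty":0,"tz":0,"fingers":0.02},{"ax":0,"ay":0,"az":0,"tx":0,"ty":0,"tz":0,"fingers":0.02},{"ax":0,"ay":0,"az":0,"tx":0,"ty":0,"tz":0,"fingers":0.02},{"ax":0,"ay":0,"az":0,"tx":0,"ty":0,"tz":0,"fingers":0.02}]' 40
python3 -m creep '[{"ax":0,"ay":0,"az":0,"tx":-0.05,"ty":0,"tz":0,"fingers":0.02},{"ax":0,"ay":0,"az":0,"tx":-0.1,"ty":0,"tz":0,"fingers":0.02},{"ax":0,"ay":0,"az":0,"tx":-0.15,"ty":0,"tz":0,"fingers":0.02},{"ax":0,"ay":0,"az":0,"tx":-0.18,"ty":0,"tz":0,"fingers":0.02}]' 40
python3 - <<'E'
from mv import *
go(.604,-.0336,.19,-9.2)
E
```

```text
time_s: 14.35
tcp_pos: [0.6103, -0.3299, 0.0132]
eef_rot: [-5.0, 89.8, 162.6]
contact_force: [0.9, -0.8, 1.0]
gripper_width: 0.0501
time_s: 14.85
tcp_pos: [0.6127, -0.3313, 0.0178]
eef_rot: [174.9, 89.8, -17.6]
contact_force: [-1.3, 1.8, 7.5]
gripper_width: 0.0315
time_s: 15.25
tcp_pos: [0.6126, -0.3317, 0.2012]
eef_rot: [171.4, 89.7, -21.1]
contact_force: [1.3, -0.2, -0.8]
gripper_width: 0.032
opt 0 tx ty tz [ 0.0106 -0.2893  0.0727] a [ 1.7675e+02 -9.0000e-02  5.0000e-01] j6 90.0 curyaw 167.5
opt 180 tx ty tz [ 0.0106 -0.2893  0.0727] a [-3.25 -0.32 -0.06] j6 90.0 curyaw 167.5
```

```bash
python3 -m creep '[{"ax":-3.2,"ay":0,"az":0,"tx":0,"ty":-0.289,"tz":0.073,"fingers":0.02},{"ax":-3.2,"ay":0,"az":0,"tx":0,"ty":-0.289,"tz":0.073,"fingers":0.02},{"ax":-3.2,"ay":0,"az":0,"tx":0,"ty":-0.289,"tz":0.073,"fingers":0.02},{"ax":-3.2,"ay":0,"az":0,"tx":0,"ty":-0.289,"tz":0.073,"fingers":0.02},{"ax":-3.2,"ay":0,"az":0,"tx":0,"ty":-0.289,"tz":0.073,"fingers":0.02}]' 40
python3 - <<'E'
from mv import *
go(.604,-.0336,.088,-9.2)
E
```

```text
time_s: 15.75
tcp_pos: [0.6035, -0.0794, 0.1963]
eef_rot: [-147.7, 90.0, 23.0]
contact_force: [1.4, 0.8, -0.6]
gripper_width: 0.0313
opt 0 tx ty tz [ 0.1083 -0.0452  0.0069] a [1.7991e+02 3.0000e-02 5.0000e-02] j6 69.9 curyaw 170.7
opt 180 tx ty tz [ 0.1083 -0.0452  0.0069] a [-0.09 -0.03  0.02] j6 69.9 curyaw 170.7
```

```bash
python3 -m creep '[{"ax":0,"ay":0,"az":0,"tx":0.006,"ty":-0.045,"tz":0.007,"fingers":0.02},{"ax":0,"ay":0,"az":0,"tx":0.05,"ty":-0.045,"tz":0.007,"fingers":0.02},{"ax":0,"ay":0,"az":0,"tx":0.1,"ty":-0.045,"tz":0.007,"fingers":0.02},{"ax":0,"ay":0,"az":0,"tx":0.108,"ty":-0.045,"tz":0.007,"fingers":0.02},{"ax":0,"ay":0,"az":0,"tx":0.108,"ty":-0.045,"tz":0.007,"fingers":0.02}]' 40
python3 -m creep '[{"ax":0,"ay":0,"az":0,"tx":0,"ty":0,"tz":0,"fingers":0.02},{"ax":0,"ay":0,"az":0,"tx":0,"ty":0,"tz":0,"fingers":0.02},{"ax":0,"ay":0,"az":0,"tx":0,"ty":0,"tz":0,"fingers":0.02}]'
python3 - <<'E'
from mv import *
c=snap('wrist','w10.png');st()
go(.604,-.0336,.036,-9.2)
E
```

```text
time_s: 16.25
tcp_pos: [0.6035, -0.0361, 0.0871]
eef_rot: [28.7, 89.8, -160.5]
contact_force: [1.0, -0.8, -0.5]
gripper_width: 0.0317
time_s: 16.55
tcp_pos: [0.6056, -0.0358, 0.0899]
eef_rot: [-160.1, 89.8, 10.6]
contact_force: [-0.7, -1.5, -0.7]
gripper_width: 0.0315
{'time_s': 16.6, 'joints': [15.0667, 20.9366, -18.2841, 0.0102, -50.624, 65.6427], 'tcp_pos': [0.6053, -0.0357, 0.0895], 'eef_rot': [-158.5506, 89.8444, 12.1652], 'contact_force': [0.5256, -0.0404, -1.1893], 'gripper_width': 0.0316}
opt 0 tx ty tz [ 0.0535 -0.0019  0.0017] a [1.7992e+02 9.0000e-02 2.3000e-01] j6 65.6 curyaw 170.7
opt 180 tx ty tz [ 0.0535 -0.0019  0.0017] a [-0.08 -0.14  0.06] j6 65.6 curyaw 170.7
```

View pics/w10.png

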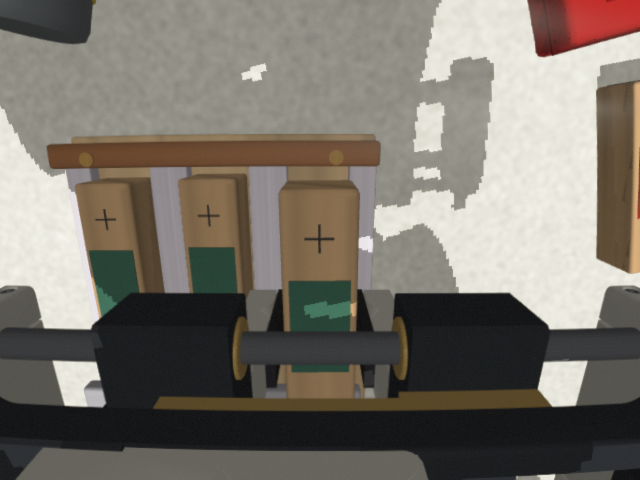

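```bash
python3 -m creep '[{"ax":0,"ay":0,"az":0,"tx":0.02,"ty":-0.002,"tz":0.001,"fingers":0.02},{"ax":0,"ay":0,"az":0,"tx":0.04,"ty":-0.002,"tz":0.001,"fingers":0.02},{"ax":0,"ay":0,"az":0,"tx":0.048,"ty":-0.002,"tz":0.001,"fingers":0.02},{"ax":0,"ay":0,"az":0,"tx":0.053,"ty":-0.002,"tz":0.001,"fingers":0.02},{"ax":0,"ay":0,"az":0,"tx":0.053,"ty":-0.002,"tz":0.001,"fingers":0.02}]' 40
python3 -m creep '[{"ax":0,"ay":0,"az":0,"tx":0,"ty":0,"tz":0,"fingers":0.02},{"ax":0,"ay":0,"az":0,"tx":0,"ty":0,"tz":0,"fingers":0.02}]'
```

```text
time_s: 17.1
tcp_pos: [0.6043, -0.0335, 0.036]
eef_rot: [-177.2, 89.9, -6.4]
contact_force: [-0.2, 0.4, -0.9]
gripper_width: 0.0316
time_s: 17.3
tcp_pos: [0.6044, -0.0334, 0.0357]
eef_rot: [-163.6, 89.9, 7.1]
contact_force: [-0.1, 0.5, 3.7]
gripper_width: 0.0317
```

Touching the floor; release.

```bash
python3 -m creep '[{"ax":0,"ay":0,"az":0,"tx":0,"ty":0,"tz":0,"fingers":0.039},{"ax":0,"ay":0,"az":0,"tx":0,"ty":0,"tz":0,"fingers":0.039},{"ax":0,"ay":0,"az":0,"tx":-0.02,"ty":0,"tz":0,"fingers":0.039},{"ax":0,"ay":0,"az":0,"tx":-0.07,"ty":0,"tz":0,"fingers":0.045},{"ax":0,"ay":0,"az":0,"tx":-0.12,"ty":0,"tz":0,"fingers":0.05}]' 40
python3 -m creep '[{"ax":0,"ay":0,"az":0,"tx":-0.04,"ty":0,"tz":0,"fingers":0.055},{"ax":0,"ay":0,"az":0,"tx":-0.04,"ty":0,"tz":0,"fingers":0.055},{"ax":0,"ay":0,"az":0,"tx":-0.04,"ty":0,"tz":0,"fingers":0.055},{"ax":0,"ay":0,"az":0,"tx":-0.04,"ty":0,"tz":0,"fingers":0.055}]'
python3 - <<'E'
from tags import *
from mv import go
c=snap('wrist','w11.png');cleats(c);st()
t=snap('top','t11.png');cleats(t)
go(.6296,-.248,.19,3)
E
```

```text
time_s: 17.8
tcp_pos: [0.6029, -0.0338, 0.1553]
eef_rot: [26.1, 89.8, -163.1]
contact_force: [0.9, 0.4, 0.2]
gripper_width: 0.0471
time_s: 18.2
tcp_pos: [0.603, -0.0335, 0.1939]
eef_rot: [9.3, 89.9, -180.0]
contact_force: [-0.4, -0.0, -0.3]
gripper_width: 0.0548
green [250. 232.] xy 0.6133 0.0248 z 0.0534 wh 41.9 24.1 ang -9.3
green [319. 233.] xy 0.6038 -0.033 z 0.0534 wh 42.0 23.6 ang -8.7
green [182. 235.] xy 0.6207 0.0828 z 0.0535 wh 41.5 24.1 ang -8.9
red [559. 162.] xy 0.6289 -0.2488 z 0.0352 wh 42.9 25.4 ang 1.9
{'time_s': 18.25, 'joints': [15.3192, 15.3165, -11.2612, -0.0186, -63.5562, 65.4184], 'tcp_pos': [0.6029, -0.0336, 0.1935], 'eef_rot': [17.4781, 89.8651, -171.7926], 'contact_force': [-0.3739, 0.4105, -1.2219], 'gripper_width': 0.0548}
green [287. 214.] xy 0.6199 0.0847 z 0.0514 wh 36.7 19.2 ang -9.0
green [334. 220.] xy 0.6043 -0.0315 z 0.051 wh 39.2 19.2 ang -10.0
red [418. 214.] xy 0.6298 -0.2472 z 0.0327 wh 37.3 21.4 ang 3.5
red [378. 341.] xy 0.3117 -0.1444 z 0.0332 wh 39.7 22.6 ang -55.1
opt 0 tx ty tz [ 0.0035  0.2073 -0.0608] a [ 1.6773e+02 -5.0000e-02 -2.0000e-01] j6 65.4 curyaw 170.7
opt 180 tx ty tz [ 0.0035  0.2073 -0.0608] a [-12.27   0.14  -0.03] j6 65.4 curyaw 170.7
```

View pics/w11.png

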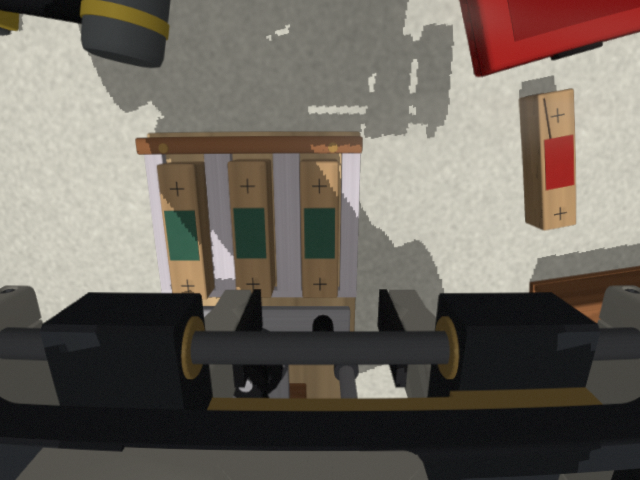

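View pics/t11.png

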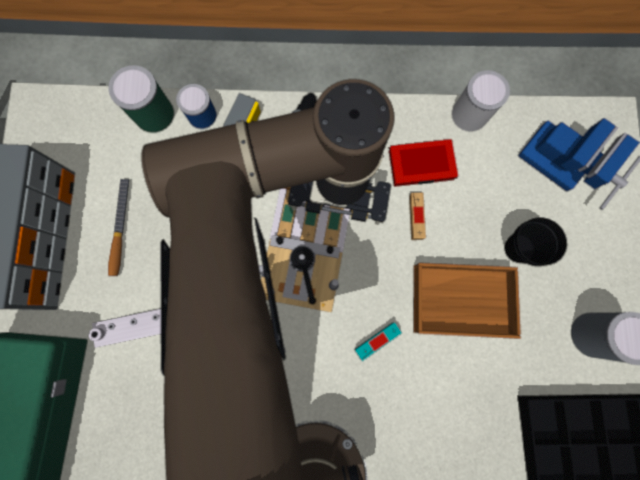

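```bash
python3 -m creep '[{"ax":-12.2,"ay":0,"az":0,"tx":0,"ty":0.207,"tz":-0.061,"fingers":0.055},{"ax":-12.2,"ay":0,"az":0,"tx":0,"ty":0.207,"tz":-0.061,"fingers":0.055},{"ax":-12.2,"ay":0,"az":0,"tx":0,"ty":0.207,"tz":-0.061,"fingers":0.055},{"ax":-12.2,"ay":0,"az":0,"tx":0,"ty":0.207,"tz":-0.061,"fingers":0.055},{"ax":-12.2,"ay":0,"az":0,"tx":0,"ty":0.207,"tz":-0.061,"fingers":0.055}]' 40
python3 -m creep '[{"ax":0,"ay":0,"az":0,"tx":0,"ty":0,"tz":0,"fingers":0.055},{"ax":0,"ay":0,"az":0,"tx":0,"ty":0,"tz":0,"fingers":0.055},{"ax":0,"ay":0,"az":0,"tx":0,"ty":0,"tz":0,"fingers":0.055}]'
python3 - <<'E'
from tags import *
from mv import go
c=snap('wrist','w12.png');o=cleats(c)
g=[x for x in o if x[0]=='red' and abs(x[5]-42)<6][0]
go(g[2],g[3],.0155,g[7]); st()
E
```

```text
time_s: 18.8
tcp_pos: [0.6299, -0.2515, 0.1929]
eef_rot: [1.6, 89.8, -175.6]
contact_force: [-0.4, -0.2, -0.1]
gripper_width: 0.0552
time_s: 19.1
tcp_pos: [0.6305, -0.2466, 0.1943]
eef_rot: [-18.5, 89.9, 164.5]
contact_force: [0.6, 0.1, -0.5]
gripper_width: 0.055
green [ 13. 237.] xy 0.6136 0.0249 z 0.0537 wh 41.8 24.6 ang -10.1
green [ 77. 251.] xy 0.604 -0.0336 z 0.0536 wh 41.8 23.6 ang -9.1
red [322. 230.] xy 0.6289 -0.2491 z 0.0353 wh 42.7 25.3 ang 0.6
opt 0 tx ty tz [0.1792 0.0026 0.0017] a [-1.7755e+02 -2.0000e-02  4.0000e-02] j6 97.9 curyaw -177.0
opt 180 tx ty tz [0.1792 0.0026 0.0017] a [2.45 0.02 0.01] j6 97.9 curyaw -177.0
{'time_s': 19.15, 'joints': [-4.8895, 21.8724, -1.5616, -0.008, -66.591, 97.9057], 'tcp_pos': [0.6306, -0.2464, 0.1947], 'eef_rot': [-24.1992, 89.974, 158.8138], 'contact_force': [1.0982, 0.1957, 0.2925], 'gripper_width': 0.0548}
```

View pics/w12.png

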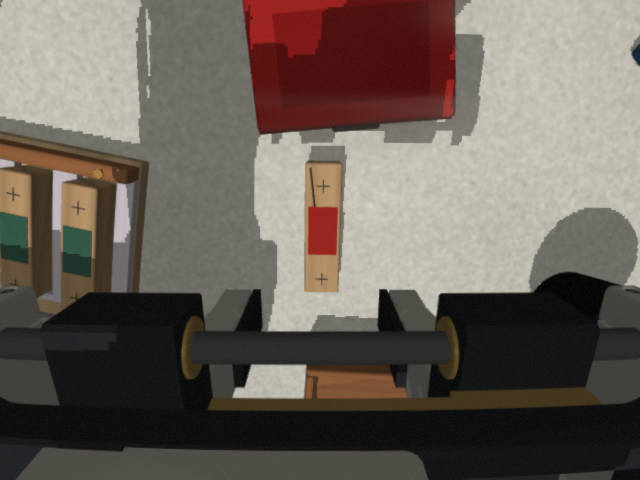

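```bash
python3 -m creep '[{"ax":1,"ay":0,"az":0,"tx":0.05,"ty":0.002,"tz":0.001,"fingers":0.055},{"ax":1,"ay":0,"az":0,"tx":0.1,"ty":0.002,"tz":0.001,"fingers":0.055},{"ax":1,"ay":0,"az":0,"tx":0.14,"ty":0.002,"tz":0.001,"fingers":0.055},{"ax":1,"ay":0,"az":0,"tx":0.165,"ty":0.002,"tz":0.001,"fingers":0.055},{"ax":1,"ay":0,"az":0,"tx":0.178,"ty":0.002,"tz":0.001,"fingers":0.055}]' 40
python3 -m creep '[{"ax":0,"ay":0,"az":0,"tx":0,"ty":0,"tz":0,"fingers":0.055},{"ax":0,"ay":0,"az":0,"tx":0,"ty":0,"tz":0,"fingers":0.02},{"ax":0,"ay":0,"az":0,"tx":0,"ty":0,"tz":0,"fingers":0.02},{"ax":0,"ay":0,"az":0,"tx":0,"ty":0,"tz":0,"fingers":0.02},{"ax":0,"ay":0,"az":0,"tx":0,"ty":0,"tz":0,"fingers":0.02}]' 40
python3 -m creep '[{"ax":0,"ay":0,"az":0,"tx":-0.05,"ty":0,"tz":0,"fingers":0.02},{"ax":0,"ay":0,"az":0,"tx":-0.1,"ty":0,"tz":0,"fingers":0.02},{"ax":0,"ay":0,"az":0,"tx":-0.15,"ty":0,"tz":0,"fingers":0.02},{"ax":0,"ay":0,"az":0,"tx":-0.18,"ty":0,"tz":0,"fingers":0.02}]' 40
python3 - <<'E'
from mv import *
c=snap('top')
print(toplane(c,[(415,263),(517,264),(520,337),(415,336)],.062).round(3).tolist())
go(.412,-.31,.19,-1)
E
```

```text
time_s: 19.65
tcp_pos: [0.6284, -0.2481, 0.0143]
eef_rot: [-12.0, 89.8, 170.0]
contact_force: [-1.1, -0.6, 0.6]
gripper_width: 0.055
time_s: 20.15
tcp_pos: [0.6305, -0.2498, 0.0183]
eef_rot: [170.6, 89.9, -7.5]
contact_force: [-0.8, 2.2, 5.3]
gripper_width: 0.0315
time_s: 20.55
tcp_pos: [0.6309, -0.2502, 0.2022]
eef_rot: [163.8, 89.7, -14.3]
contact_force: [0.8, -0.2, -2.2]
gripper_width: 0.0318
[[0.5, -0.23, 0.062], [0.504, -0.476, 0.062], [0.332, -0.472, 0.062], [0.327, -0.227, 0.062]]
opt 0 tx ty tz [0.0145 0.0514 0.2227] a [-177.02    0.3    -0.98] j6 97.1 curyaw -178.0
opt 180 tx ty tz [0.0145 0.0514 0.2227] a [ 2.98 -0.63 -0.2 ] j6 97.1 curyaw -178.0
```

```bash
python3 -m creep '[{"ax":1,"ay":0,"az":0,"tx":0,"ty":0.044,"tz":0.218,"fingers":0.02},{"ax":1,"ay":0,"az":0,"tx":0,"ty":0.044,"tz":0.218,"fingers":0.02},{"ax":1,"ay":0,"az":0,"tx":0,"ty":0.044,"tz":0.218,"fingers":0.02},{"ax":1,"ay":0,"az":0,"tx":0,"ty":0.044,"tz":0.218,"fingers":0.02},{"ax":1,"ay":0,"az":0,"tx":0,"ty":0.044,"tz":0.218,"fingers":0.02}]' 40
python3 -m creep '[{"ax":0,"ay":0,"az":0,"tx":0.05,"ty":0,"tz":0,"fingers":0.02},{"ax":0,"ay":0,"az":0,"tx":0.09,"ty":0,"tz":0,"fingers":0.02},{"ax":0,"ay":0,"az":0,"tx":0.09,"ty":0,"tz":0,"fingers":0.02},{"ax":0,"ay":0,"az":0,"tx":0.09,"ty":0,"tz":0,"fingers":0.02}]'
python3 - <<'E'
from mv import *
c=snap('wrist','w13.png')
go(.416,-.3,.03,1);st()
E
```

```text
time_s: 21.1
tcp_pos: [0.4093, -0.3011, 0.197]
eef_rot: [-83.7, 90.0, 97.2]
contact_force: [1.3, -0.6, -1.1]
gripper_width: 0.0314
time_s: 21.5
tcp_pos: [0.4136, -0.3013, 0.1074]
eef_rot: [13.0, 89.9, -166.0]
contact_force: [-0.0, 0.1, 0.1]
gripper_width: 0.0317
opt 0 tx ty tz [ 0.0784 -0.0016 -0.0014] a [ 1.7998e+02 -9.0000e-02  1.0000e-01] j6 105.0 curyaw -179.0
opt 180 tx ty tz [ 0.0784 -0.0016 -0.0014] a [-0.02 -0.06 -0.06] j6 105.0 curyaw -179.0
{'time_s': 21.55, 'joints': [-14.0255, 11.7485, -28.8173, 0.0536, -49.3569, 104.9696], 'tcp_pos': [0.4146, -0.3015, 0.1084], 'eef_rot': [137.269, 89.9126, -41.752], 'contact_force': [0.5473, -0.7923, 0.3667], 'gripper_width': 0.0314}
```

View pics/w13.png

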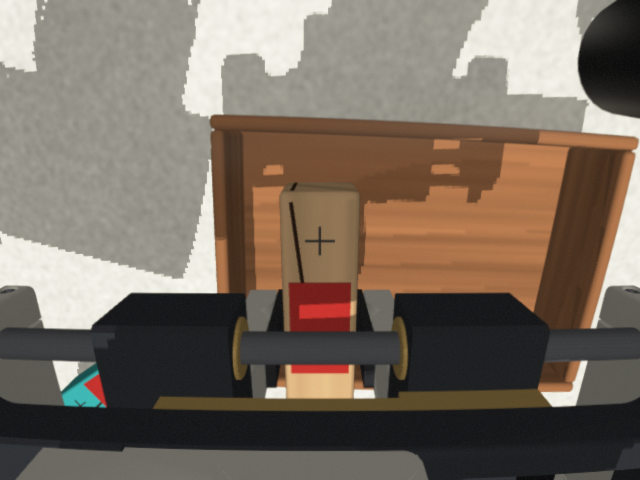

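```bash
python3 -m creep '[{"ax":0,"ay":0,"az":0,"tx":0.04,"ty":0,"tz":0,"fingers":0.02},{"ax":0,"ay":0,"az":0,"tx":0.075,"ty":0,"tz":0,"fingers":0.02},{"ax":0,"ay":0,"az":0,"tx":0.075,"ty":0,"tz":0,"fingers":0.045},{"ax":0,"ay":0,"az":0,"tx":0.075,"ty":0,"tz":0,"fingers":0.045},{"ax":0,"ay":0,"az":0,"tx":0.04,"ty":0,"tz":0,"fingers":0.045}]' 40
python3 -m creep '[{"ax":0,"ay":0,"az":0,"tx":-0.05,"ty":0,"tz":0,"fingers":0.05},{"ax":0,"ay":0,"az":0,"tx":-0.1,"ty":0,"tz":0,"fingers":0.055},{"ax":0,"ay":0,"az":0,"tx":-0.12,"ty":0,"tz":0,"fingers":0.055},{"ax":0,"ay":0,"az":0,"tx":-0.13,"ty":0,"tz":0,"fingers":0.055}]'
python3 - <<'E'
from tags import *
from mv import go
c=snap('wrist','w14.png');cleats(c)
t=snap('top','t14.png');cleats(t)
go(.456,.2745,.2,-2.5)
E
```

```text
time_s: 22.05
tcp_pos: [0.4124, -0.3006, 0.0665]
eef_rot: [-16.7, 89.8, 164.3]
contact_force: [0.5, 0.1, -0.5]
gripper_width: 0.0442
time_s: 22.45
tcp_pos: [0.4154, -0.3019, 0.2031]
eef_rot: [158.8, 89.5, -20.3]
contact_force: [-0.5, 0.2, -0.6]
gripper_width: 0.055
green [205. 292.] xy 0.346 -0.1905 z 0.0315 wh 33.6 33.6 ang -52.1
red [317. 235.] xy 0.4113 -0.3008 z 0.0433 wh 43.6 24.6 ang 0.3
green [288. 213.] xy 0.6205 0.0846 z 0.0514 wh 38.1 19.3 ang -9.0
green [311. 216.] xy 0.613 0.0269 z 0.0511 wh 37.8 19.2 ang -9.5
green [334. 221.] xy 0.6036 -0.0312 z 0.0513 wh 37.9 18.9 ang -8.4
red [209. 278.] xy 0.456 0.2756 z 0.0338 wh 37.1 21.9 ang 1.2
opt 0 tx ty tz [-0.0006 -0.5751 -0.0511] a [-1.7654e+02  1.5000e-01 -4.9000e-01] j6 105.0 curyaw -179.0
opt 180 tx ty tz [-0.0006 -0.5751 -0.0511] a [ 3.46 -0.32 -0.1 ] j6 105.0 curyaw -179.0
```

View pics/w14.png

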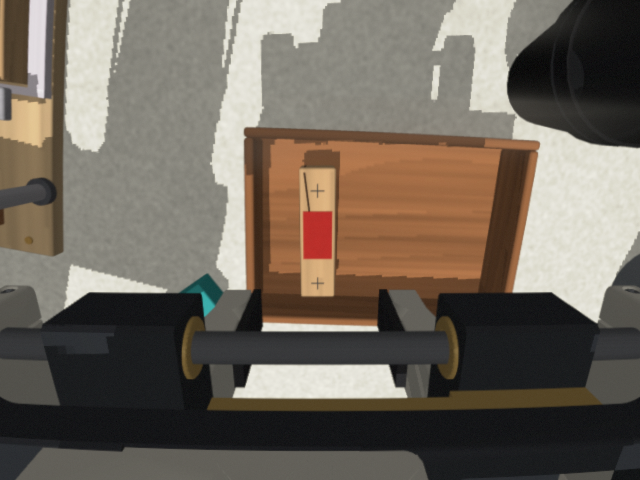

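```bash
python3 -m creep '[{"ax":3.5,"ay":0,"az":0,"tx":0,"ty":-0.30,"tz":-0.085,"fingers":0.055},{"ax":3.5,"ay":0,"az":0,"tx":0,"ty":-0.30,"tz":-0.085,"fingers":0.055},{"ax":3.5,"ay":0,"az":0,"tx":0,"ty":-0.30,"tz":-0.085,"fingers":0.055},{"ax":3.5,"ay":0,"az":0,"tx":0,"ty":-0.30,"tz":-0.085,"fingers":0.055},{"ax":3.5,"ay":0,"az":0,"tx":0,"ty":-0.30,"tz":-0.085,"fingers":0.055}]' 40
python3 - <<'E'
from mv import *
go(.456,.2745,.2,-2.5)
E
```

```text
time_s: 23.05
tcp_pos: [0.477, -0.0576, 0.1961]
eef_rot: [15.0, 89.9, -167.6]
contact_force: [1.7, 0.8, 0.6]
gripper_width: 0.0552
opt 0 tx ty tz [-0.004  -0.3308  0.0358] a [ 1.7993e+02 -4.0000e-02 -1.3000e-01] j6 70.8 curyaw 177.4
opt 180 tx ty tz [-0.004  -0.3308  0.0358] a [-0.07  0.09 -0.02] j6 70.8 curyaw 177.4
```

```bash
python3 -m creep '[{"ax":0,"ay":0,"az":0,"tx":0,"ty":-0.06,"tz":-0.01,"fingers":0.055},{"ax":0,"ay":0,"az":0,"tx":0,"ty":-0.11,"tz":-0.01,"fingers":0.055},{"ax":0,"ay":0,"az":0,"tx":0,"ty":-0.33,"tz":0.036,"fingers":0.055},{"ax":0,"ay":0,"az":0,"tx":0,"ty":-0.33,"tz":0.036,"fingers":0.055},{"ax":0,"ay":0,"az":0,"tx":0,"ty":-0.33,"tz":0.036,"fingers":0.055}]' 40
python3 - <<'E'
from mv import *
go(.456,.2745,.2,-2.5)
E
```

```text
time_s: 23.55
tcp_pos: [0.4679, 0.1892, 0.1959]
eef_rot: [43.2, 89.9, -139.4]
contact_force: [0.5, 0.6, 0.2]
gripper_width: 0.0548
opt 0 tx ty tz [-0.0042 -0.0846  0.0157] a [ 1.7994e+02 -1.2000e-01 -1.3000e-01] j6 43.1 curyaw 177.4
opt 180 tx ty tz [-0.0042 -0.0846  0.0157] a [-0.06  0.08 -0.08] j6 43.1 curyaw 177.4
```

```bash
python3 -m creep '[{"ax":0,"ay":0,"az":0,"tx":0,"ty":-0.085,"tz":0.016,"fingers":0.055},{"ax":0,"ay":0,"az":0,"tx":0,"ty":-0.085,"tz":0.016,"fingers":0.055},{"ax":0,"ay":0,"az":0,"tx":0,"ty":-0.085,"tz":0.016,"fingers":0.055},{"ax":0,"ay":0,"az":0,"tx":0,"ty":-0.085,"tz":0.016,"fingers":0.055},{"ax":0,"ay":0,"az":0,"tx":0,"ty":-0.085,"tz":0.016,"fingers":0.055}]' 40
python3 -m creep '[{"ax":0,"ay":0,"az":0,"tx":0,"ty":0,"tz":0,"fingers":0.055},{"ax":0,"ay":0,"az":0,"tx":0,"ty":0,"tz":0,"fingers":0.055}]' 40
python3 - <<'E'
from tags import *
from mv import go
c=snap('wrist','w15.png');o=cleats(c)
g=[x for x in o if x[0]=='red' and abs(x[5]-42)<6][0]
go(g[2],g[3],.0155,g[7]); st()
E
```

```text
time_s: 24.05
tcp_pos: [0.4565, 0.2724, 0.1961]
eef_rot: [50.2, 89.9, -132.4]
contact_force: [-0.5, -0.4, 1.0]
gripper_width: 0.0549
time_s: 24.25
tcp_pos: [0.4572, 0.2723, 0.1969]
eef_rot: [-95.7, 90.0, 81.6]
contact_force: [-0.3, 0.8, 0.2]
gripper_width: 0.0547
green [626.  29.] xy 0.6129 0.0251 z 0.0532 wh 41.7 24.6 ang -8.8
red [319. 229.] xy 0.4564 0.273 z 0.0354 wh 42.7 25.1 ang -3.3
opt 0 tx ty tz [ 0.1815 -0.0005  0.0008] a [-1.7935e+02 -1.0000e-02 -1.0000e-02] j6 35.4 curyaw 177.4
opt 180 tx ty tz [ 0.1815 -0.0005  0.0008] a [ 0.65 -0.    0.01] j6 35.4 curyaw 177.4
{'time_s': 24.3, 'joints': [51.9184, 8.3849, -19.7993, -0.0014, -61.8059, 35.4474], 'tcp_pos': [0.4572, 0.2725, 0.197], 'eef_rot': [-118.3148, 89.99, 59.0503], 'contact_force': [0.2161, 0.2825, 0.9457], 'gripper_width': 0.055}
```

View pics/w15.png

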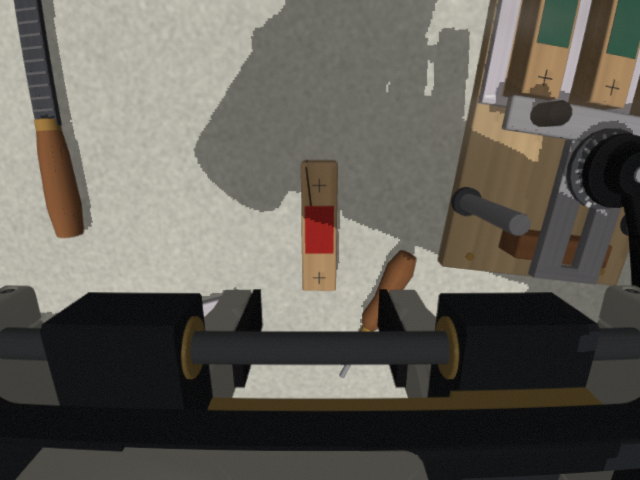

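```bash
python3 -m creep '[{"ax":0.6,"ay":0,"az":0,"tx":0.05,"ty":0,"tz":0.001,"fingers":0.05},{"ax":0.6,"ay":0,"az":0,"tx":0.1,"ty":0,"tz":0.001,"fingers":0.05},{"ax":0.6,"ay":0,"az":0,"tx":0.14,"ty":0,"tz":0.001,"fingers":0.05},{"ax":0.6,"ay":0,"az":0,"tx":0.165,"ty":0,"tz":0.001,"fingers":0.05},{"ax":0.6,"ay":0,"az":0,"tx":0.181,"ty":0,"tz":0.001,"fingers":0.05}]' 40
python3 -m creep '[{"ax":0,"ay":0,"az":0,"tx":0,"ty":0,"tz":0,"fingers":0.05},{"ax":0,"ay":0,"az":0,"tx":0,"ty":0,"tz":0,"fingers":0.02},{"ax":0,"ay":0,"az":0,"tx":0,"ty":0,"tz":0,"fingers":0.02},{"ax":0,"ay":0,"az":0,"tx":0,"ty":0,"tz":0,"fingers":0.02},{"ax":0,"ay":0,"az":0,"tx":0,"ty":0,"tz":0,"fingers":0.02}]' 40
python3 -m creep '[{"ax":0,"ay":0,"az":0,"tx":-0.05,"ty":0,"tz":0,"fingers":0.02},{"ax":0,"ay":0,"az":0,"tx":-0.1,"ty":0,"tz":0,"fingers":0.02},{"ax":0,"ay":0,"az":0,"tx":-0.15,"ty":0,"tz":0,"fingers":0.02},{"ax":0,"ay":0,"az":0,"tx":-0.2,"ty":0,"tz":0,"fingers":0.02}]' 40
python3 - <<'E'
from mv import *
go(.5,0,.21,0)
go(.416,-.38,.21,1)
E
```

```text
time_s: 24.8
tcp_pos: [0.4553, 0.2719, 0.0137]
eef_rot: [52.4, 89.8, -130.9]
contact_force: [-1.1, 0.2, 0.1]
gripper_width: 0.0504
time_s: 25.3
tcp_pos: [0.4565, 0.2739, 0.0171]
eef_rot: [-132.3, 89.9, 44.6]
contact_force: [-0.2, -1.0, 6.9]
gripper_width: 0.0316
time_s: 25.7
tcp_pos: [0.4554, 0.273, 0.2184]
eef_rot: [-103.4, 90.0, 73.5]
contact_force: [1.4, 0.9, -1.9]
gripper_width: 0.0316
opt 0 tx ty tz [ 0.0082  0.2701 -0.0595] a [1.7684e+02 7.0000e-02 2.0000e-02] j6 34.7 curyaw 176.8
opt 180 tx ty tz [ 0.0082  0.2701 -0.0595] a [-3.16 -0.01  0.04] j6 34.7 curyaw 176.8
opt 0 tx ty tz [0.0079 0.6542 0.0034] a [1.7584e+02 6.0000e-02 2.0000e-02] j6 34.7 curyaw 176.8
opt 180 tx ty tz [0.0079 0.6542 0.0034] a [-4.16 -0.01  0.04] j6 34.7 curyaw 176.8
```

```bash
python3 -m creep '[{"ax":-4,"ay":0,"az":0,"tx":0,"ty":0.27,"tz":-0.05,"fingers":0.02},{"ax":-4,"ay":0,"az":0,"tx":0,"ty":0.27,"tz":-0.05,"fingers":0.02},{"ax":-4,"ay":0,"az":0,"tx":0,"ty":0.27,"tz":-0.05,"fingers":0.02},{"ax":-4,"ay":0,"az":0,"tx":0,"ty":0.27,"tz":-0.05,"fingers":0.02},{"ax":-4,"ay":0,"az":0,"tx":0,"ty":0.27,"tz":-0.05,"fingers":0.02}]' 40
python3 - <<'E'
from mv import *
go(.416,-.38,.21,1)
E
```

```text
time_s: 26.2
tcp_pos: [0.4874, 0.0236, 0.2165]
eef_rot: [-145.2, 89.9, 35.6]
contact_force: [1.2, 0.1, -1.8]
gripper_width: 0.0316
opt 0 tx ty tz [0.0061 0.4025 0.0776] a [1.7987e+02 7.0000e-02 1.1000e-01] j6 65.0 curyaw -179.1
opt 180 tx ty tz [0.0061 0.4025 0.0776] a [-0.13 -0.07  0.05] j6 65.0 curyaw -179.1
```

```bash
python3 -m creep '[{"ax":0,"ay":0,"az":0,"tx":0,"ty":0.40,"tz":0.078,"fingers":0.02},{"ax":0,"ay":0,"az":0,"tx":0,"ty":0.40,"tz":0.078,"fingers":0.02},{"ax":0,"ay":0,"az":0,"tx":0,"ty":0.40,"tz":0.078,"fingers":0.02},{"ax":0,"ay":0,"az":0,"tx":0,"ty":0.40,"tz":0.078,"fingers":0.02},{"ax":0,"ay":0,"az":0,"tx":0,"ty":0.40,"tz":0.078,"fingers":0.02}]' 40
python3 - <<'E'
from mv import *
go(.416,-.38,.11,1)
E
```

```text
time_s: 26.7
tcp_pos: [0.4427, -0.2224, 0.2164]
eef_rot: [-173.5, 89.9, 7.4]
contact_force: [1.2, 0.0, -0.0]
gripper_width: 0.0319
opt 0 tx ty tz [0.1064 0.1572 0.0292] a [1.7985e+02 1.0000e-02 1.2000e-01] j6 94.8 curyaw -179.1
opt 180 tx ty tz [0.1064 0.1572 0.0292] a [-0.15 -0.08  0.01] j6 94.8 curyaw -179.1
```

```bash
python3 -m creep '[{"ax":0,"ay":0,"az":0,"tx":0,"ty":0.155,"tz":0.029,"fingers":0.02},{"ax":0,"ay":0,"az":0,"tx":0,"ty":0.155,"tz":0.029,"fingers":0.02},{"ax":0,"ay":0,"az":0,"tx":0,"ty":0.155,"tz":0.029,"fingers":0.02},{"ax":0,"ay":0,"az":0,"tx":0.04,"ty":0.155,"tz":0.029,"fingers":0.02},{"ax":0,"ay":0,"az":0,"tx":0.09,"ty":0.155,"tz":0.029,"fingers":0.02}]' 40
python3 -m creep '[{"ax":0,"ay":0,"az":0,"tx":0.01,"ty":0,"tz":0,"fingers":0.02},{"ax":0,"ay":0,"az":0,"tx":0.01,"ty":0,"tz":0,"fingers":0.02},{"ax":0,"ay":0,"az":0,"tx":0.01,"ty":0,"tz":0,"fingers":0.02},{"ax":0,"ay":0,"az":0,"tx":0.01,"ty":0,"tz":0,"fingers":0.02}]' 40
python3 - <<'E'
from mv import *
c=snap('wrist','w16.png')
go(.416,-.38,.03,1);st()
E
```

```text
time_s: 27.2
tcp_pos: [0.4176, -0.3789, 0.1269]
eef_rot: [153.8, 89.7, -25.6]
contact_force: [0.7, 0.2, -2.9]
gripper_width: 0.0317
time_s: 27.6
tcp_pos: [0.4186, -0.3764, 0.1185]
eef_rot: [149.8, 89.8, -29.3]
contact_force: [0.1, -0.2, -1.5]
gripper_width: 0.0316
opt 0 tx ty tz [0.0883 0.0035 0.0028] a [ 1.799e+02 -1.700e-01  3.200e-01] j6 112.9 curyaw -179.1
opt 180 tx ty tz [0.0883 0.0035 0.0028] a [-0.1  -0.2  -0.11] j6 112.9 curyaw -179.1
{'time_s': 27.65, 'joints': [-22.0296, 15.4147, -22.1309, 0.0242, -52.2273, 112.9176], 'tcp_pos': [0.4184, -0.3763, 0.1183], 'eef_rot': [152.2581, 89.772, -26.8392], 'contact_force': [-0.0307, 0.719, -0.4673], 'gripper_width': 0.0315}
```

View pics/w16.png

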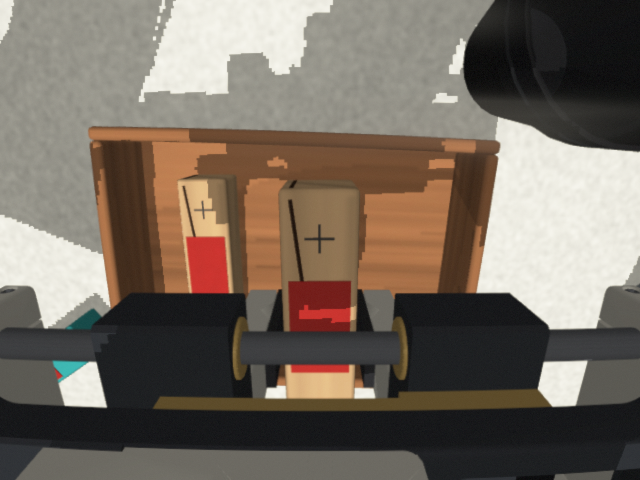

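```bash
python3 -m creep '[{"ax":0,"ay":0,"az":0,"tx":0.05,"ty":0.003,"tz":0.002,"fingers":0.02},{"ax":0,"ay":0,"az":0,"tx":0.085,"ty":0.003,"tz":0.002,"fingers":0.02},{"ax":0,"ay":0,"az":0,"tx":0.085,"ty":0.003,"tz":0.002,"fingers":0.045},{"ax":0,"ay":0,"az":0,"tx":0.085,"ty":0.003,"tz":0.002,"fingers":0.045},{"ax":0,"ay":0,"az":0,"tx":0.04,"ty":0.003,"tz":0.002,"fingers":0.045}]' 40
python3 -m creep '[{"ax":0,"ay":0,"az":0,"tx":-0.05,"ty":0,"tz":0,"fingers":0.05},{"ax":0,"ay":0,"az":0,"tx":-0.1,"ty":0,"tz":0,"fingers":0.05},{"ax":0,"ay":0,"az":0,"tx":-0.14,"ty":0,"tz":0,"fingers":0.05},{"ax":0,"ay":0,"az":0,"tx":-0.14,"ty":0,"tz":0,"fingers":0.05}]'
python3 - <<'E'
from tags import *
c=snap('wrist','w17.png');cleats(c);st()
t=snap('top','t17.png');cleats(t)
E
```

```text
time_s: 28.15
tcp_pos: [0.4131, -0.3779, 0.074]
eef_rot: [-27.7, 89.6, 153.2]
contact_force: [1.4, -1.1, 0.4]
gripper_width: 0.044
time_s: 28.55
tcp_pos: [0.4184, -0.3815, 0.2267]
eef_rot: [147.2, 89.1, -31.8]
contact_force: [-0.0, 0.4, -0.3]
gripper_width: 0.0496
green [137. 284.] xy 0.3422 -0.1872 z 0.0281 wh 47.6 28.7 ang -55.4
red [314. 231.] xy 0.4133 -0.3772 z 0.0433 wh 42.4 24.4 ang 0.8
red [234. 231.] xy 0.4113 -0.3003 z 0.0434 wh 42.6 24.9 ang 1.0
{'time_s': 28.6, 'joints': [-22.4505, 9.9152, -14.3404, 0.0765, -65.0646, 113.3017], 'tcp_pos': [0.4172, -0.3804, 0.2232], 'eef_rot': [150.8396, 89.3166, -28.2774], 'contact_force': [-0.5836, 0.1347, -0.193], 'gripper_width': 0.0498}
green [288. 213.] xy 0.6204 0.0846 z 0.0511 wh 37.6 19.3 ang -9.0
green [311. 216.] xy 0.6131 0.0269 z 0.051 wh 37.7 19.2 ang -9.5
green [334. 221.] xy 0.6036 -0.0314 z 0.0512 wh 37.9 19.3 ang -8.2
red [378. 341.] xy 0.3118 -0.1444 z 0.0332 wh 39.7 22.6 ang -55.1
```

View pics/t17.png

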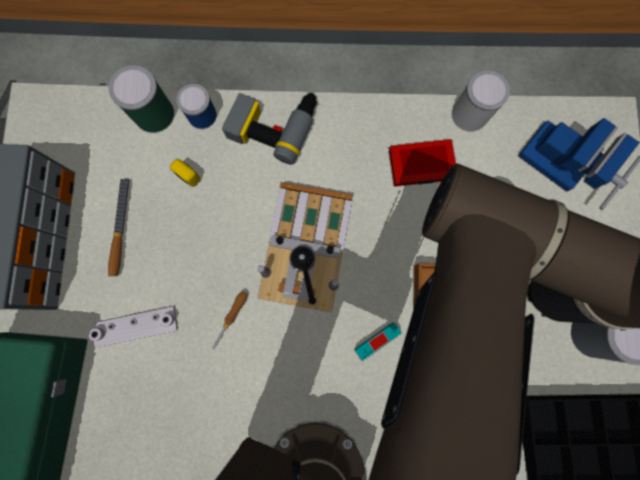

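Run:
```python
from mv import *
go(.5255,-.0235,.2,-9.15)
```

```text
opt 0 tx ty tz [ 0.02   -0.3545 -0.1146] a [-169.99    0.23   -0.6 ] j6 113.3 curyaw -179.1
opt 180 tx ty tz [ 0.02   -0.3545 -0.1146] a [10.01 -0.4  -0.16] j6 113.3 curyaw -179.1
```

```bash
python3 -m creep '[{"ax":10,"ay":0,"az":0,"tx":0,"ty":-0.355,"tz":-0.115,"fingers":0.05},{"ax":10,"ay":0,"az":0,"tx":0,"ty":-0.355,"tz":-0.115,"fingers":0.05},{"ax":10,"ay":0,"az":0,"tx":0,"ty":-0.355,"tz":-0.115,"fingers":0.05},{"ax":10,"ay":0,"az":0,"tx":0,"ty":-0.355,"tz":-0.115,"fingers":0.05},{"ax":10,"ay":0,"az":0,"tx":0,"ty":-0.355,"tz":-0.115,"fingers":0.05}]' 40
python3 - <<'E'
from mv import *
go(.5255,-.0235,.2,-9.15)
E
```

```text
time_s: 29.15
tcp_pos: [0.4868, -0.1434, 0.2164]
eef_rot: [176.7, 90.0, -12.5]
contact_force: [1.4, 0.1, 0.3]
gripper_width: 0.0497
opt 0 tx ty tz [ 0.0164 -0.1245 -0.0191] a [ 1.7999e+02 -0.0000e+00  4.0000e-02] j6 75.0 curyaw 170.8
opt 180 tx ty tz [ 0.0164 -0.1245 -0.0191] a [-0.01 -0.02 -0.  ] j6 75.0 curyaw 170.8
```

```bash
python3 -m creep '[{"ax":0,"ay":0,"az":0,"tx":0.02,"ty":-0.124,"tz":-0.019,"fingers":0.05},{"ax":0,"ay":0,"az":0,"tx":0.02,"ty":-0.124,"tz":-0.019,"fingers":0.05},{"ax":0,"ay":0,"az":0,"tx":0.02,"ty":-0.124,"tz":-0.019,"fingers":0.05},{"ax":0,"ay":0,"az":0,"tx":0.02,"ty":-0.124,"tz":-0.019,"fingers":0.05},{"ax":0,"ay":0,"az":0,"tx":0.02,"ty":-0.124,"tz":-0.019,"fingers":0.05}]' 40
python3 -m creep '[{"ax":0,"ay":0,"az":0,"tx":0,"ty":0,"tz":0,"fingers":0.05},{"ax":0,"ay":0,"az":0,"tx":0,"ty":0,"tz":0,"fingers":0.05},{"ax":0,"ay":0,"az":0,"tx":0,"ty":0,"tz":0,"fingers":0.05}]' 40
python3 - <<'E'
from mv import *
c=snap('wrist','w18.png');st()
for k in(.062,-.062):
    a=np.radians(-9.15);w=[.5028+.033*np.cos(a)-k*np.sin(a),.0429+.033*np.sin(a)+k*np.cos(a)];print(w,proj(c,[[*w,.092],[*w,.064]]).round(0).tolist())
print('hub',proj(c,[.5028,.0429,.104]))
E
```

```text
time_s: 29.65
tcp_pos: [0.5252, -0.0253, 0.1959]
eef_rot: [34.4, 90.0, -154.7]
contact_force: [-0.1, -0.4, 0.4]
gripper_width: 0.05
time_s: 29.95
tcp_pos: [0.5253, -0.0267, 0.1962]
eef_rot: [-158.4, 90.0, 12.4]
contact_force: [0.3, 0.7, 0.4]
gripper_width: 0.05
{'time_s': 30.0, 'joints': [18.4814, 7.8279, -20.5938, 0.0025, -61.5584, 62.2834], 'tcp_pos': [0.5253, -0.0267, 0.1961], 'eef_rot': [-158.5114, 89.9801, 12.2546], 'contact_force': [-0.0532, 0.5442, 0.4784], 'gripper_width': 0.0496}
[np.float64(0.5452393092481204), np.float64(0.09886342582921825)] [[152.0, 247.0], [167.0, 238.0]]
[np.float64(0.5255208679332232), np.float64(-0.023558725238760285)] [[316.0, 247.0], [316.0, 237.0]]
hub [[232.60716745 294.28205358]]
```

View pics/w18.png

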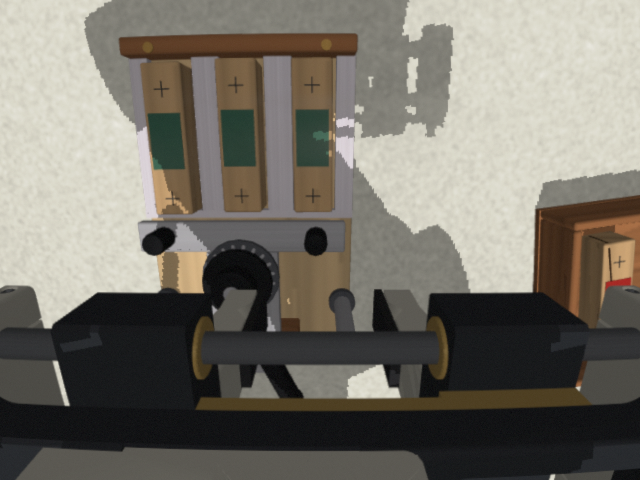

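```bash
python3 -m creep '[{"ax":0,"ay":0,"az":0,"tx":0.02,"ty":-0.003,"tz":0,"fingers":0.032},{"ax":0,"ay":0,"az":0,"tx":0.06,"ty":-0.003,"tz":0,"fingers":0.032},{"ax":0,"ay":0,"az":0,"tx":0.09,"ty":-0.003,"tz":0,"fingers":0.032},{"ax":0,"ay":0,"az":0,"tx":0.09,"ty":-0.003,"tz":0,"fingers":0.032},{"ax":0,"ay":0,"az":0,"tx":0.09,"ty":-0.003,"tz":0,"fingers":0.032}]' 20
python3 -m creep '[{"ax":0,"ay":0,"az":0,"tx":0.015,"ty":0,"tz":0,"fingers":0.032},{"ax":0,"ay":0,"az":0,"tx":0.03,"ty":0,"tz":0,"fingers":0.032},{"ax":0,"ay":0,"az":0,"tx":0.034,"ty":0,"tz":0,"fingers":0.032},{"ax":0,"ay":0,"az":0,"tx":0.034,"ty":0,"tz":0,"fingers":0.032}]' 20
python3 - <<'E'
from mv import *
c=snap('wrist','w19.png');go(.5255,-.0235,.072,-9.15)
E
```

```text
time_s: 30.5
tcp_pos: [0.5262, -0.0233, 0.1064]
eef_rot: [63.9, 89.9, -125.3]
contact_force: [1.1, -0.2, 1.0]
gripper_width: 0.0321
time_s: 30.9
tcp_pos: [0.5267, -0.0229, 0.073]
eef_rot: [-166.9, 89.9, 3.9]
contact_force: [0.5, -0.6, 1.3]
gripper_width: 0.0322
opt 0 tx ty tz [0.0013 0.0009 0.0013] a [-1.8e+02 -5.0e-02 -1.6e-01] j6 62.0 curyaw 170.9
opt 180 tx ty tz [0.0013 0.0009 0.0013] a [ 0.   -0.1   0.03] j6 62.0 curyaw 170.9
```

View pics/w19.png

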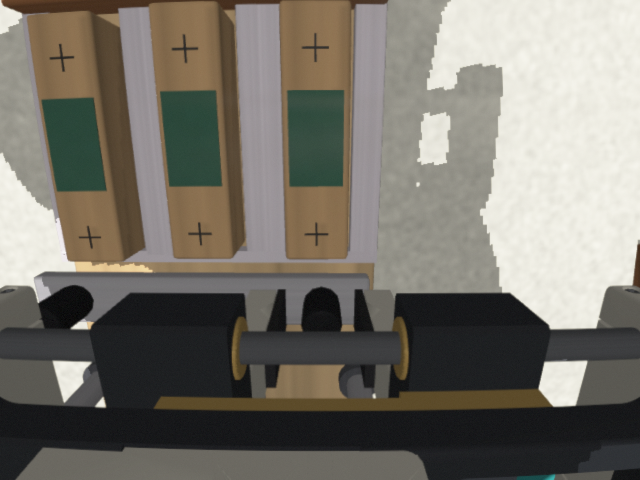

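```bash
python3 -m creep '[{"ax":0,"ay":0,"az":0,"tx":0,"ty":0,"tz":0,"fingers":0.01},{"ax":0,"ay":0,"az":0,"tx":0,"ty":0,"tz":0,"fingers":0.01},{"ax":0,"ay":0,"az":0,"tx":0,"ty":0,"tz":0,"fingers":0.01},{"ax":0,"ay":0,"az":0,"tx":0,"ty":0,"tz":0,"fingers":0.01}]' 20
python3 -m creep '[{"ax":0,"ay":0,"az":0,"tx":0,"ty":0,"tz":-0.007,"fingers":0.01},{"ax":0,"ay":0,"az":0,"tx":0,"ty":0,"tz":-0.015,"fingers":0.01},{"ax":0,"ay":0,"az":0,"tx":0,"ty":0,"tz":-0.023,"fingers":0.01},{"ax":0,"ay":0,"az":0,"tx":0,"ty":0,"tz":-0.028,"fingers":0.01},{"ax":0,"ay":0,"az":0,"tx":0,"ty":0,"tz":-0.03,"fingers":0.01}]' 20
python3 -m creep '[{"ax":0,"ay":0,"az":0,"tx":0,"ty":0,"tz":0,"fingers":0.01},{"ax":0,"ay":0,"az":0,"tx":0,"ty":0,"tz":0,"fingers":0.01},{"ax":0,"ay":0,"az":0,"tx":0,"ty":0,"tz":0,"fingers":0.01}]' 20
```

```text
time_s: 31.35
tcp_pos: [0.5263, -0.0234, 0.0726]
eef_rot: [147.9, 89.9, -41.3]
contact_force: [-0.6, -4.4, 4.9]
gripper_width: 0.0173
time_s: 31.85
tcp_pos: [0.5561, -0.0283, 0.0724]
eef_rot: [93.7, 90.0, -95.4]
contact_force: [-2.5, -4.8, 7.7]
gripper_width: 0.0171
time_s: 32.15
tcp_pos: [0.5561, -0.0282, 0.0726]
eef_rot: [143.6, 89.9, -45.5]
contact_force: [-0.7, -4.8, 5.9]
gripper_width: 0.0174
```

```bash
python3 -m creep '[{"ax":0,"ay":0,"az":0,"tx":0,"ty":0,"tz":-0.002,"fingers":0.01},{"ax":0,"ay":0,"az":0,"tx":0,"ty":0,"tz":-0.002,"fingers":0.01},{"ax":0,"ay":0,"az":0,"tx":0,"ty":0,"tz":-0.002,"fingers":0.01}]' 20
```

```text
time_s: 32.45
tcp_pos: [0.5564, -0.0284, 0.0723]
eef_rot: [23.6, 89.9, -165.5]
contact_force: [-6.2, -2.0, 10.1]
gripper_width: 0.0173
```

At the stop. Release, rise, look.

```bash
python3 -m creep '[{"ax":0,"ay":0,"az":0,"tx":0,"ty":0,"tz":0.002,"fingers":0.032},{"ax":0,"ay":0,"az":0,"tx":0,"ty":0,"tz":0.002,"fingers":0.032},{"ax":0,"ay":0,"az":0,"tx":0,"ty":0,"tz":0.002,"fingers":0.032},{"ax":0,"ay":0,"az":0,"tx":-0.05,"ty":0,"tz":0.002,"fingers":0.032},{"ax":0,"ay":0,"az":0,"tx":-0.1,"ty":0,"tz":0.002,"fingers":0.032}]' 20
python3 -m creep '[{"ax":0,"ay":0,"az":0,"tx":-0.05,"ty":-0.05,"tz":0.05,"fingers":0.032},{"ax":0,"ay":0,"az":0,"tx":-0.05,"ty":-0.05,"tz":0.1,"fingers":0.032},{"ax":0,"ay":0,"az":0,"tx":-0.05,"ty":-0.05,"tz":0.1,"fingers":0.032},{"ax":0,"ay":0,"az":0,"tx":-0.05,"ty":-0.05,"tz":0.1,"fingers":0.032},{"ax":0,"ay":0,"az":0,"tx":-0.05,"ty":-0.05,"tz":0.1,"fingers":0.032}]'
python3 - <<'E'
from mv import *
c=snap('wrist','w20.png');st();snap('scene','s20.png')
E
```

```text
time_s: 32.95
tcp_pos: [0.5546, -0.0278, 0.1716]
eef_rot: [23.8, 89.8, -165.4]
contact_force: [2.0, 0.5, 1.5]
gripper_width: 0.032
time_s: 33.45
tcp_pos: [0.4649, 0.0382, 0.2225]
eef_rot: [-140.0, 89.9, 30.9]
contact_force: [1.2, 0.3, -0.2]
gripper_width: 0.0318
{'time_s': 33.5, 'joints': [28.9205, 0.6802, -24.9252, -0.002, -64.355, 51.9596], 'tcp_pos': [0.4652, 0.0379, 0.222], 'eef_rot': [-139.3497, 89.9604, 31.5295], 'contact_force': [-0.3334, 0.2358, -0.1232], 'gripper_width': 0.0321}
```

View pics/w20.png

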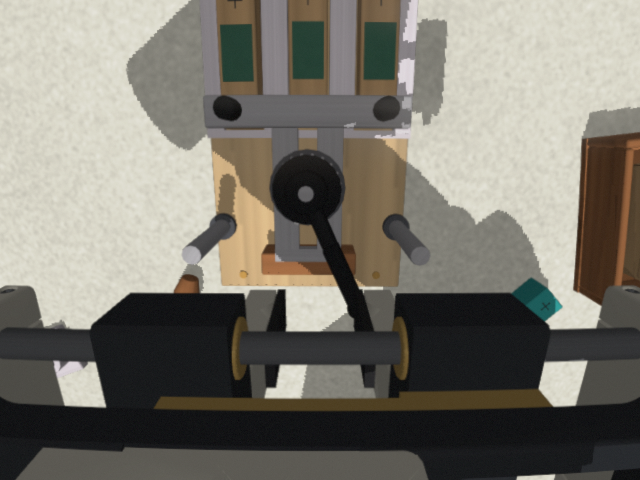

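```bash
cat > lev.py <<'E'
from mv import *
def lever(c,rows,zt=.108,o=(.5028,.0429),yaw=-9.15,dbg=True):
    g=c['pixels'].astype(int).max(2)
    pts=[]
    for row,lo,hi in rows:
        x=np.where(g[row,lo:hi]<45)[0]+lo
        if len(x)<4: continue
        pts.append((x.mean(),row))
        if dbg: print(row,x.min(),x.max(),len(x),end=' | ')
    w=toplane(c,pts,zt)[:,:2]
    l=w-np.array(o);a=np.radians(yaw);J=np.c_[l[:,0]*np.cos(a)+l[:,1]*np.sin(a),-l[:,0]*np.sin(a)+l[:,1]*np.cos(a)]
    print();print('jig pts mm',(J*1000).round(1).tolist());
    ang=np.arctan2(J[:,1],-J[:,0]);print('lever rad',ang.round(3));return np.median(ang)
E
python3 - <<'E'
from lev import *
c=snap('wrist')
lever(c,[(r_,300,395) for r_ in range(225,292,8)])
P=cloud(c);print(P[270,345],P[240,328],P[185,296])
print(toplane(c,[(306,193)],.112))
for a in(-.42,-.31,-.38):
    th=np.radians(-9.15)+np.pi-a
    print(a,proj(c,[[.5028+R_*np.cos(th),.0429+R_*np.sin(th),.108] for R_ in(0,.05,.07,.1)]).round(0).tolist())
E
```

```text
225 311 383 19 | 233 315 332 18 | 241 318 335 18 | 249 322 340 19 | 257 324 343 20 | 265 328 346 19 | 273 331 350 20 | 281 336 353 18 | 289 340 357 18 | 
jig pts mm [[-21.7, -13.5], [-28.0, -14.0], [-34.4, -16.3], [-40.9, -19.8], [-47.4, -21.9], [-54.0, -24.7], [-60.7, -27.5], [-67.5, -30.8], [-74.5, -34.2]]
lever rad [-0.554 -0.463 -0.443 -0.452 -0.432 -0.429 -0.426 -0.428 -0.431]
[0.44221345 0.02155555 0.11285564] [0.46690372 0.03099669 0.10820937] [0.51196672 0.04818036 0.10470139]
[[0.50584741 0.04136077 0.112     ]]
-0.42 [[305.0, 197.0], [332.0, 255.0], [342.0, 277.0], [356.0, 308.0]]
-0.31 [[305.0, 197.0], [325.0, 257.0], [333.0, 280.0], [343.0, 312.0]]
-0.38 [[305.0, 197.0], [329.0, 256.0], [338.0, 278.0], [351.0, 310.0]]
```

Run:
```python
from mv import *
go(.443,.0263,.16,15.5)
```

```text
opt 0 tx ty tz [0.0613 0.0145 0.0202] a [ 1.5531e+02 -3.0000e-02 -7.0000e-02] j6 51.9 curyaw 170.8
opt 180 tx ty tz [0.0613 0.0145 0.0202] a [-2.469e+01  5.000e-02 -2.000e-02] j6 51.9 curyaw 170.8
```

```bash
python3 -m creep '[{"ax":-24.7,"ay":0,"az":0,"tx":0.02,"ty":0.0145,"tz":0.02,"fingers":0.035},{"ax":-24.7,"ay":0,"az":0,"tx":0.06,"ty":0.0145,"tz":0.02,"fingers":0.035},{"ax":-24.7,"ay":0,"az":0,"tx":0.06,"ty":0.0145,"tz":0.02,"fingers":0.035},{"ax":-24.7,"ay":0,"az":0,"tx":0.06,"ty":0.0145,"tz":0.02,"fingers":0.035},{"ax":-24.7,"ay":0,"az":0,"tx":0.06,"ty":0.0145,"tz":0.02,"fingers":0.035}]' 30
python3 -m creep '[{"ax":0,"ay":0,"az":0,"tx":0,"ty":0,"tz":0,"fingers":0.035},{"ax":0,"ay":0,"az":0,"tx":0,"ty":0,"tz":0,"fingers":0.035},{"ax":0,"ay":0,"az":0,"tx":0,"ty":0,"tz":0,"fingers":0.035}]' 30
python3 - <<'E'
from mv import *
c=snap('wrist','w21.png')
go(.443,.0263,.084,15.5)
E
```

```text
time_s: 34.1
tcp_pos: [0.4435, 0.0263, 0.1618]
eef_rot: [50.3, 90.0, -114.4]
contact_force: [0.3, -0.3, 0.0]
gripper_width: 0.035
time_s: 34.4
tcp_pos: [0.443, 0.0266, 0.1622]
eef_rot: [-166.8, 90.0, 28.7]
contact_force: [-0.1, 0.3, 0.1]
gripper_width: 0.0353
opt 0 tx ty tz [0.0781 0.0003 0.0001] a [1.7999e+02 1.0000e-02 5.0000e-02] j6 76.5 curyaw -164.5
opt 180 tx ty tz [0.0781 0.0003 0.0001] a [-0.01 -0.03  0.01] j6 76.5 curyaw -164.5
```

View pics/w21.png

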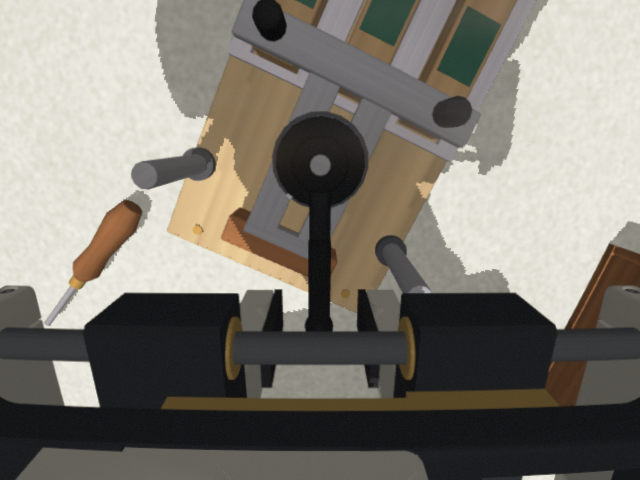

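```bash
python3 -m creep '[{"ax":0,"ay":0,"az":0,"tx":0.03,"ty":0,"tz":0,"fingers":0.035},{"ax":0,"ay":0,"az":0,"tx":0.06,"ty":0,"tz":0,"fingers":0.035},{"ax":0,"ay":0,"az":0,"tx":0.078,"ty":0,"tz":0,"fingers":0.035},{"ax":0,"ay":0,"az":0,"tx":0.078,"ty":0,"tz":0,"fingers":0.035},{"ax":0,"ay":0,"az":0,"tx":0.078,"ty":0,"tz":0,"fingers":0.035}]' 30
python3 -m creep '[{"ax":0,"ay":0,"az":0,"tx":0,"ty":0,"tz":0,"fingers":0.008},{"ax":0,"ay":0,"az":0,"tx":0,"ty":0,"tz":0,"fingers":0.008},{"ax":0,"ay":0,"az":0,"tx":0,"ty":0,"tz":0,"fingers":0.008},{"ax":0,"ay":0,"az":0,"tx":0,"ty":0,"tz":0,"fingers":0.008},{"ax":0,"ay":0,"az":0,"tx":0,"ty":0,"tz":0,"fingers":0.008}]' 30
```

```text
time_s: 34.95
tcp_pos: [0.4431, 0.0266, 0.0843]
eef_rot: [70.0, 90.0, -94.5]
contact_force: [0.7, 0.1, -0.0]
gripper_width: 0.0347
time_s: 35.45
tcp_pos: [0.4431, 0.0266, 0.0844]
eef_rot: [178.7, 89.9, 14.2]
contact_force: [-0.8, -0.2, 4.6]
gripper_width: 0.0138
```

```bash
python3 -m creep '[{"ax":6,"ay":0,"az":0,"tx":0.001,"ty":-0.0065,"tz":-0.0003,"fingers":0.008},{"ax":12,"ay":0,"az":0,"tx":0.001,"ty":-0.0129,"tz":-0.0014,"fingers":0.008},{"ax":18,"ay":0,"az":0,"tx":0.001,"ty":-0.0192,"tz":-0.003,"fingers":0.008},{"ax":24,"ay":0,"az":0,"tx":0.001,"ty":-0.0252,"tz":-0.0054,"fingers":0.008},{"ax":30,"ay":0,"az":0,"tx":0.001,"ty":-0.031,"tz":-0.0083,"fingers":0.008}]' 30
cat > ls.py <<'E'
from mv import *
s=r.get_state();A=R.from_euler('xyz',s['eef_rot'],degrees=True).as_matrix();p=np.array(s['tcp_pos'])
d=p[:2]-[.5028,.0429];print('pos-lever deg',round((180-9.15-np.degrees(np.arctan2(d[1],d[0]))+180)%360-180,2),'r',round(np.hypot(*d)*1000,1),'yaw-lever',round((180-9.15-np.degrees(np.arctan2(A[1,2],A[0,2]))+180)%360-180,2),'z',p[2].round(4),'F tool',(A.T@np.array(s['contact_force'])).round(1),'M tool',(A.T@np.array(s['moment'])).round(2),'w',round(s['gripper_width'],4),'t',s['time_s'],'j6',round(s['joints'][5],1))
E
python3 ls.py
```

```text
time_s: 35.95
tcp_pos: [0.4428, 0.0587, 0.0827]
eef_rot: [173.9, 90.0, -20.7]
contact_force: [4.6, -2.7, -5.7]
gripper_width: 0.0138
pos-lever deg 5.61 r 62.1 yaw-lever 5.53 z 0.0827 F tool [ 5.7  1.4 -5.1] M tool [-0.21  1.83  0.4 ] w 0.0138 t 35.95 j6 42.3
```

```bash
python3 -m creep '[{"ax":6,"ay":0,"az":0,"tx":0,"ty":-0.0065,"tz":-0.0003,"fingers":0.008},{"ax":12,"ay":0,"az":0,"tx":0,"ty":-0.0129,"tz":-0.0014,"fingers":0.008},{"ax":18,"ay":0,"az":0,"tx":0,"ty":-0.0192,"tz":-0.003,"fingers":0.008},{"ax":24,"ay":0,"az":0,"tx":0,"ty":-0.0252,"tz":-0.0054,"fingers":0.008},{"ax":30,"ay":0,"az":0,"tx":0,"ty":-0.031,"tz":-0.0083,"fingers":0.008}]' 30
python3 ls.py
python3 -m creep '[{"ax":4,"ay":0,"az":0,"tx":0,"ty":-0.0043,"tz":-0.0002,"fingers":0.008},{"ax":8,"ay":0,"az":0,"tx":0,"ty":-0.0086,"tz":-0.0006,"fingers":0.008},{"ax":12,"ay":0,"az":0,"tx":0,"ty":-0.0129,"tz":-0.0014,"fingers":0.008},{"ax":12,"ay":0,"az":0,"tx":0,"ty":-0.0129,"tz":-0.0014,"fingers":0.008}]' 30
python3 ls.py
```

```text
time_s: 36.45
tcp_pos: [0.4585, 0.0867, 0.0827]
eef_rot: [169.1, 90.0, -55.5]
contact_force: [3.3, -2.2, -3.6]
gripper_width: 0.0138
pos-lever deg 35.53 r 62.3 yaw-lever 35.51 z 0.0827 F tool [ 3.7 -0.8 -3.9] M tool [-0.32  1.35 -0.41] w 0.0138 t 36.45 j6 10.3
time_s: 36.85
tcp_pos: [0.4687, 0.095, 0.0826]
eef_rot: [-150.4, 90.0, -26.9]
contact_force: [1.0, 0.3, -2.7]
gripper_width: 0.0135
pos-lever deg 47.63 r 62.3 yaw-lever 47.34 z 0.0826 F tool [ 2.7 -1.  -0.3] M tool [-0.19  0.27 -0.63] w 0.0135 t 36.85 j6 -1.6
```

```bash
python3 -m creep '[{"ax":0,"ay":0,"az":0,"tx":-0.003,"ty":0,"tz":0,"fingers":0.008},{"ax":0,"ay":0,"az":0,"tx":-0.006,"ty":0,"tz":0,"fingers":0.008},{"ax":0,"ay":0,"az":0,"tx":-0.0095,"ty":0,"tz":0,"fingers":0.008},{"ax":0,"ay":0,"az":0,"tx":-0.0095,"ty":0,"tz":0,"fingers":0.008},{"ax":0,"ay":0,"az":0,"tx":-0.0095,"ty":0,"tz":0,"fingers":0.008}]' 40
python3 ls.py
python3 - <<'E'
from mv import *
snap('wrist','w22.png')
E
```

```text
time_s: 37.35
tcp_pos: [0.4677, 0.0942, 0.0912]
eef_rot: [81.2, 89.9, -155.2]
contact_force: [9.7, -1.1, -20.9]
gripper_width: 0.0136
pos-lever deg 46.51 r 62.2 yaw-lever 47.28 z 0.0912 F tool [20.9 -7.5 -6.3] M tool [-0.47  2.19 -2.62] w 0.0136 t 37.35 j6 -1.5
```

View pics/w22.png

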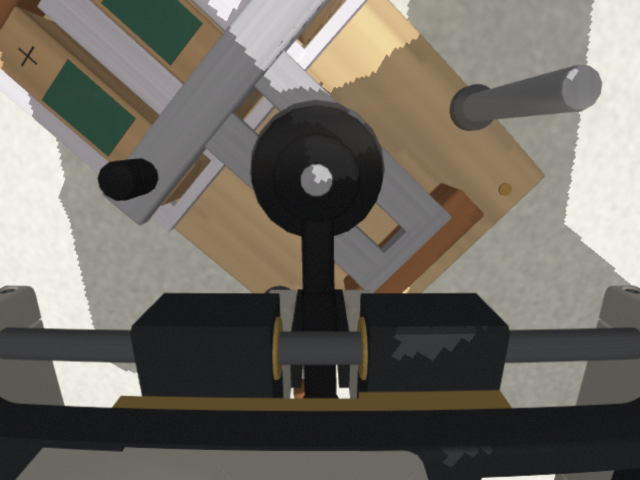

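```bash
python3 -m creep '[{"ax":0,"ay":0,"az":0,"tx":0.001,"ty":0,"tz":0,"fingers":0.008},{"ax":-6,"ay":0,"az":0,"tx":0.001,"ty":0.0065,"tz":-0.0003,"fingers":0.008},{"ax":-12,"ay":0,"az":0,"tx":0.001,"ty":0.0129,"tz":-0.0014,"fingers":0.008},{"ax":-18,"ay":0,"az":0,"tx":0.001,"ty":0.0192,"tz":-0.003,"fingers":0.008},{"ax":-24,"ay":0,"az":0,"tx":0.001,"ty":0.0252,"tz":-0.0054,"fingers":0.008}]' 40
python3 ls.py
```

```text
time_s: 37.9
tcp_pos: [0.4501, 0.0759, 0.091]
eef_rot: [-171.9, 90.0, -24.0]
contact_force: [9.5, -2.8, -16.6]
gripper_width: 0.0135
pos-lever deg 22.89 r 62.2 yaw-lever 23.02 z 0.091 F tool [16.6 -2.7 -9.6] M tool [-0.21  3.26 -1.03] w 0.0135 t 37.9 j6 23.4
```

Run:
```python
from mv import *
c=snap('wrist','w23.png');P=cloud(c)
h=P[120:230,250:390].reshape(-1,3);d=np.hypot(h[:,0]-.5028,h[:,1]-.0429)
m=(d<.027)&(d>.012);print(np.nanpercentile(h[m][:,2],[10,50,90]),m.sum())
l=h-0;m=(d>.03)&(h[:,2]>.09);print(np.nanpercentile(P[230:285,305:335].reshape(-1,3)[:,2],[10,50,90]))
```

```text
[0.09527795 0.09641453 0.11273942] 8798
[0.11107287 0.11262132 0.11417706]
```

View pics/w23.png

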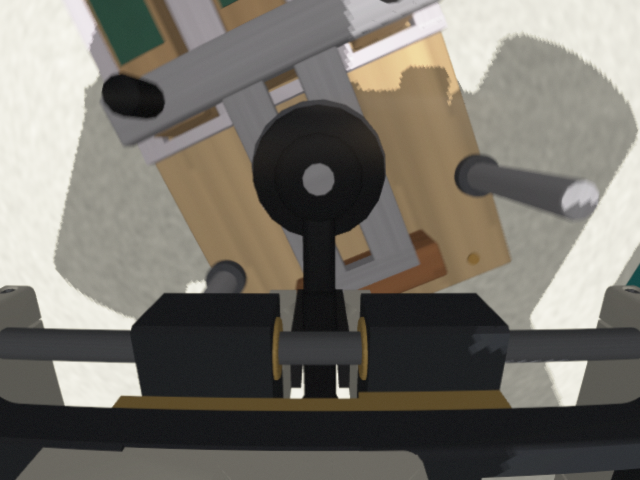

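```bash
cat > hz.py <<'E'
from mv import *
c=snap('wrist');P=cloud(c)
q=P[235:285,311:327].reshape(-1,3);print('handle top z',np.nanmedian(q[:,2]).round(5),'tcp',r.get_state()['tcp_pos'][2].round(4) if hasattr(r.get_state()['tcp_pos'],'round') else r.get_state()['tcp_pos'][2])
for v in range(236,286,8): print(v,np.nanmedian(P[v-3:v+4,312:326].reshape(-1,3),axis=0).round(4).tolist())
h=P[100:240,240:400].reshape(-1,3);d=np.hypot(h[:,0]-.5028,h[:,1]-.0429)
for a in(0,.004,.008,.012,.016,.02,.024,.028):
    m=(d>=a)&(d<a+.004);print(a,np.nanmedian(h[m][:,2]).round(4),end=' ; ')
print()
E
python3 hz.py
python3 -m creep '[{"ax":0,"ay":0,"az":0,"tx":0,"ty":0,"tz":0,"fingers":0.02},{"ax":0,"ay":0,"az":0,"tx":0,"ty":0,"tz":0,"fingers":0.02},{"ax":0,"ay":0,"az":0,"tx":0,"ty":0,"tz":0,"fingers":0.02},{"ax":0,"ay":0,"az":0,"tx":0,"ty":0,"tz":0,"fingers":0.02}]' 40
python3 hz.py; python3 ls.py
```

```text
handle top z 0.11308 tcp 0.0911
236 [0.4853, 0.0543, 0.1116]
244 [0.4827, 0.0559, 0.1121]
252 [0.4801, 0.0575, 0.1127]
260 [0.4773, 0.0592, 0.1131]
268 [0.4746, 0.0609, 0.1134]
276 [0.472, 0.0625, 0.1139]
284 [0.4692, 0.0643, 0.1145]
0 0.1147 ; 0.004 0.1134 ; 0.008 0.1127 ; 0.012 0.1125 ; 0.016 0.0972 ; 0.02 0.096 ; 0.024 0.0958 ; 0.028 0.0757 ; 
time_s: 38.4
tcp_pos: [0.4502, 0.0764, 0.0917]
eef_rot: [-97.2, 90.0, 50.3]
contact_force: [-0.0, -0.8, 0.0]
gripper_width: 0.0198
handle top z 0.10698 tcp 0.0916
236 [0.4841, 0.0559, 0.1055]
244 [0.4814, 0.0577, 0.106]
252 [0.4785, 0.0594, 0.1066]
260 [0.4758, 0.0612, 0.107]
268 [0.473, 0.0631, 0.1075]
276 [0.4701, 0.0648, 0.108]
284 [0.4675, 0.0664, 0.1089]
0 0.1082 ; 0.004 0.1069 ; 0.008 0.1063 ; 0.012 0.1061 ; 0.016 0.0907 ; 0.02 0.0896 ; 0.024 0.0895 ; 0.028 0.075 ; 
pos-lever deg 23.31 r 62.3 yaw-lever 23.31 z 0.0916 F tool [ 0.  -0.1  0.4] M tool [0.02 0.03 0.03] w 0.0203 t 38.45 j6 23.1
```

Run:
```python
from lev import *
c=snap('wrist','w24.png')
lever(c,[(r_,285,352) for r_ in range(236,286,8)],zt=.106)
```

```text
236 305 334 30 | 244 305 334 30 | 252 306 334 29 | 260 306 334 29 | 268 306 335 30 | 276 306 335 30 | 284 305 335 31 | 
jig pts mm [[-20.5, 9.4], [-23.7, 10.8], [-26.9, 11.9], [-30.1, 13.3], [-33.4, 14.5], [-36.7, 15.9], [-40.0, 17.6]]
lever rad [0.43  0.427 0.418 0.416 0.41  0.409 0.414]
```

View pics/w24.png

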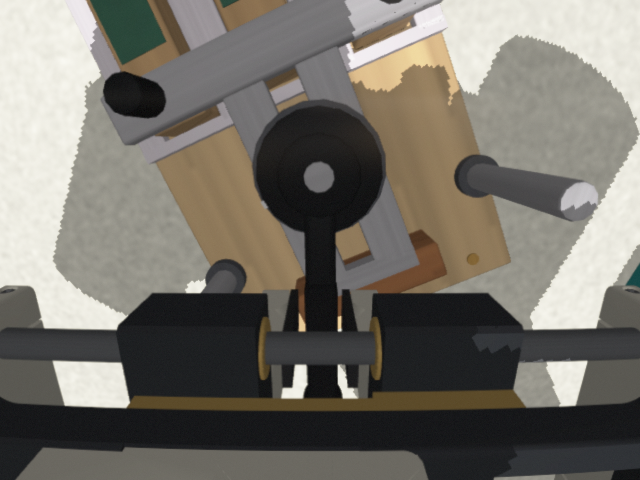

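```bash
python3 -m creep '[{"ax":0,"ay":0,"az":0,"tx":0.006,"ty":0,"tz":0,"fingers":0.02},{"ax":0,"ay":0,"az":0,"tx":0.0115,"ty":0,"tz":0,"fingers":0.02},{"ax":0,"ay":0,"az":0,"tx":0.0115,"ty":0,"tz":0,"fingers":0.008},{"ax":0,"ay":0,"az":0,"tx":0.0115,"ty":0,"tz":0,"fingers":0.008},{"ax":0,"ay":0,"az":0,"tx":0.0115,"ty":0,"tz":0,"fingers":0.008}]' 55
python3 ls.py; python3 hz.py
python3 -m creep '[{"ax":0,"ay":0,"az":0,"tx":-0.002,"ty":0,"tz":0,"fingers":0.008},{"ax":0,"ay":0,"az":0,"tx":-0.004,"ty":0,"tz":0,"fingers":0.008},{"ax":0,"ay":0,"az":0,"tx":-0.006,"ty":0,"tz":0,"fingers":0.008},{"ax":0,"ay":0,"az":0,"tx":-0.006,"ty":0,"tz":0,"fingers":0.008}]' 55
python3 ls.py; python3 hz.py
```

```text
time_s: 39.0
tcp_pos: [0.45, 0.0763, 0.0794]
eef_rot: [45.4, 90.0, -167.1]
contact_force: [0.8, 0.8, -5.6]
gripper_width: 0.0135
pos-lever deg 23.14 r 62.5 yaw-lever 23.32 z 0.0794 F tool [ 5.6 -1.1 -0.2] M tool [ 0.01 -0.01 -0.45] w 0.0135 t 39.0 j6 23.1
handle top z 0.10672 tcp 0.0795
236 [0.4866, 0.0541, 0.1054]
244 [0.4841, 0.0557, 0.1057]
252 [0.4814, 0.0573, 0.1064]
260 [0.479, 0.0589, 0.1068]
268 [0.4763, 0.0605, 0.1071]
276 [0.4738, 0.0621, 0.1077]
284 [0.4711, 0.0638, 0.1081]
0 0.1086 ; 0.004 0.1072 ; 0.008 0.1067 ; 0.012 0.1064 ; 0.016 0.1014 ; 0.02 0.0899 ; 0.024 0.0898 ; 0.028 0.075 ; 
time_s: 39.45
tcp_pos: [0.4499, 0.0761, 0.0856]
eef_rot: [36.2, 90.0, -176.3]
contact_force: [2.2, 0.6, -11.1]
gripper_width: 0.0138
pos-lever deg 23.01 r 62.4 yaw-lever 23.33 z 0.0856 F tool [11.1 -1.7 -1.5] M tool [-0.07  0.52 -0.71] w 0.0138 t 39.45 j6 23.1
handle top z 0.1128 tcp 0.0856
236 [0.4865, 0.054, 0.1114]
244 [0.4841, 0.0554, 0.1119]
252 [0.4815, 0.0571, 0.1124]
260 [0.4788, 0.0588, 0.1128]
268 [0.4764, 0.0604, 0.1133]
276 [0.4739, 0.0621, 0.1138]
284 [0.4711, 0.0637, 0.1142]
0 0.1147 ; 0.004 0.1133 ; 0.008 0.1127 ; 0.012 0.1124 ; 0.016 0.1066 ; 0.02 0.096 ; 0.024 0.0958 ; 0.028 0.0756 ;
```

```bash
python3 -m creep '[{"ax":0,"ay":0,"az":0,"tx":-0.001,"ty":0,"tz":0,"fingers":0.008},{"ax":0,"ay":0,"az":0,"tx":-0.002,"ty":0,"tz":0,"fingers":0.008},{"ax":0,"ay":0,"az":0,"tx":-0.002,"ty":0,"tz":0,"fingers":0.008}]' 55
python3 ls.py; python3 hz.py
```

```text
time_s: 39.8
tcp_pos: [0.4497, 0.0757, 0.0859]
eef_rot: [59.4, 89.9, -153.1]
contact_force: [13.1, -1.9, -35.1]
gripper_width: 0.0135
pos-lever deg 22.6 r 62.4 yaw-lever 23.34 z 0.0859 F tool [ 35.   -5.5 -12.1] M tool [-0.28  4.04 -1.87] w 0.0135 t 39.8 j6 23.1
handle top z 0.11288 tcp 0.0859
236 [0.4863, 0.0536, 0.1115]
244 [0.4838, 0.0552, 0.112]
252 [0.4812, 0.0568, 0.1123]
260 [0.4786, 0.0584, 0.1129]
268 [0.4761, 0.06, 0.1134]
276 [0.4734, 0.0619, 0.1138]
284 [0.4709, 0.0633, 0.1143]
0 0.1148 ; 0.004 0.1133 ; 0.008 0.1128 ; 0.012 0.1125 ; 0.016 0.0975 ; 0.02 0.096 ; 0.024 0.0958 ; 0.028 0.0755 ;
```

```bash
python3 -m creep '[{"ax":0,"ay":0,"az":0,"tx":0.002,"ty":0,"tz":0,"fingers":0.008},{"ax":-6,"ay":0,"az":0,"tx":0.002,"ty":0.0065,"tz":-0.0003,"fingers":0.008},{"ax":-12,"ay":0,"az":0,"tx":0.002,"ty":0.0129,"tz":-0.0014,"fingers":0.008},{"ax":-18,"ay":0,"az":0,"tx":0.002,"ty":0.0192,"tz":-0.003,"fingers":0.008},{"ax":-24,"ay":0,"az":0,"tx":0.002,"ty":0.0252,"tz":-0.0054,"fingers":0.008}]' 55
python3 ls.py
python3 -m creep '[{"ax":-6,"ay":0,"az":0,"tx":0,"ty":0.0065,"tz":-0.0003,"fingers":0.008},{"ax":-12,"ay":0,"az":0,"tx":0,"ty":0.0129,"tz":-0.0014,"fingers":0.008},{"ax":-18,"ay":0,"az":0,"tx":0,"ty":0.0192,"tz":-0.003,"fingers":0.008},{"ax":-24,"ay":0,"az":0,"tx":0,"ty":0.0252,"tz":-0.0054,"fingers":0.008},{"ax":-30,"ay":0,"az":0,"tx":0,"ty":0.031,"tz":-0.0083,"fingers":0.008}]' 55
python3 ls.py
```

```text
time_s: 40.35
tcp_pos: [0.441, 0.0517, 0.0856]
eef_rot: [50.6, 90.0, -137.6]
contact_force: [6.0, -1.3, -16.7]
gripper_width: 0.0132
pos-lever deg -1.03 r 62.4 yaw-lever -0.92 z 0.0856 F tool [16.7  0.4 -6.2] M tool [0.04 2.12 0.14] w 0.0132 t 40.35 j6 49.5
time_s: 40.85
tcp_pos: [0.4449, 0.0199, 0.0856]
eef_rot: [-151.2, 90.0, 50.5]
contact_force: [6.1, 0.3, -17.6]
gripper_width: 0.0134
pos-lever deg -30.85 r 62.3 yaw-lever -30.9 z 0.0856 F tool [17.6  2.  -5.8] M tool [0.2  1.9  1.23] w 0.0134 t 40.85 j6 83.7
```

```bash
python3 -m creep '[{"ax":-5,"ay":0,"az":0,"tx":0,"ty":0.0054,"tz":-0.0002,"fingers":0.008},{"ax":-11,"ay":0,"az":0,"tx":0,"ty":0.0119,"tz":-0.0012,"fingers":0.008},{"ax":-11,"ay":0,"az":0,"tx":0,"ty":0.0119,"tz":-0.0012,"fingers":0.008}]' 55
python3 ls.py
python3 -m creep '[{"ax":0,"ay":0,"az":0,"tx":0.002,"ty":0,"tz":0,"fingers":0.008},{"ax":0,"ay":0,"az":0,"tx":0.004,"ty":0,"tz":0,"fingers":0.008},{"ax":0,"ay":0,"az":0,"tx":0.006,"ty":0,"tz":0,"fingers":0.008},{"ax":0,"ay":0,"az":0,"tx":0.006,"ty":0,"tz":0,"fingers":0.008},{"ax":0,"ay":0,"az":0,"tx":0.006,"ty":0,"tz":0,"fingers":0.008}]' 55
python3 ls.py; 
python3 -m creep '[{"ax":0,"ay":0,"az":0,"tx":0.002,"ty":0,"tz":0,"fingers":0.008},{"ax":0,"ay":0,"az":0,"tx":0.003,"ty":0,"tz":0,"fingers":0.008},{"ax":0,"ay":0,"az":0,"tx":0.003,"ty":0,"tz":0,"fingers":0.008}]' 55
python3 ls.py; python3 hz.py
```

```text
time_s: 41.15
tcp_pos: [0.4505, 0.0091, 0.0856]
eef_rot: [-4.1, 90.0, -151.5]
contact_force: [4.0, -0.5, -14.6]
gripper_width: 0.0138
pos-lever deg -42.06 r 62.2 yaw-lever -41.82 z 0.0856 F tool [14.6  2.6 -3.1] M tool [0.17 1.1  0.94] w 0.0138 t 41.15 j6 96.3
time_s: 41.65
tcp_pos: [0.4503, 0.0095, 0.0799]
eef_rot: [19.3, 90.0, -128.1]
contact_force: [1.6, -4.2, -6.4]
gripper_width: 0.0135
pos-lever deg -41.6 r 62.3 yaw-lever -41.68 z 0.0799 F tool [6.4 4.4 0.9] M tool [ 0.3  -0.28  1.61] w 0.0135 t 41.65 j6 96.1
time_s: 41.95
tcp_pos: [0.4504, 0.0093, 0.0769]
eef_rot: [54.2, 90.0, -93.2]
contact_force: [2.7, -4.9, -7.4]
gripper_width: 0.0136
pos-lever deg -41.8 r 62.3 yaw-lever -41.7 z 0.0769 F tool [7.4 5.5 0.4] M tool [ 0.15 -0.35  2.28] w 0.0136 t 41.95 j6 96.1
handle top z 0.10412 tcp 0.0768
236 [0.4864, 0.0319, 0.1029]
244 [0.484, 0.0303, 0.1032]
252 [0.4814, 0.0287, 0.1036]
260 [0.4789, 0.0271, 0.1042]
268 [0.4763, 0.0254, 0.1046]
276 [0.4738, 0.0238, 0.1051]
284 [0.4712, 0.0221, 0.1056]
0 0.1062 ; 0.004 0.1046 ; 0.008 0.1041 ; 0.012 0.1039 ; 0.016 0.0992 ; 0.02 0.0874 ; 0.024 0.0872 ; 0.028 0.0749 ;
```

```bash
python3 -m creep '[{"ax":0,"ay":0,"az":0,"tx":0.001,"ty":0,"tz":0,"fingers":0.008},{"ax":0,"ay":0,"az":0,"tx":0.0017,"ty":0,"tz":0,"fingers":0.008},{"ax":0,"ay":0,"az":0,"tx":0.0017,"ty":0,"tz":0,"fingers":0.008}]' 55
python3 ls.py; python3 hz.py
```

```text
time_s: 42.3
tcp_pos: [0.4504, 0.0093, 0.0754]
eef_rot: [62.1, 90.0, -85.4]
contact_force: [1.1, -6.0, -2.9]
gripper_width: 0.0136
pos-lever deg -41.86 r 62.2 yaw-lever -41.71 z 0.0754 F tool [2.9 5.7 2.3] M tool [ 0.15 -0.86  2.08] w 0.0136 t 42.3 j6 96.1
handle top z 0.10273 tcp 0.0754
236 [0.4865, 0.0319, 0.1013]
244 [0.484, 0.0303, 0.102]
252 [0.4815, 0.0286, 0.1023]
260 [0.4788, 0.0271, 0.1027]
268 [0.4763, 0.0255, 0.1032]
276 [0.4738, 0.0237, 0.1038]
284 [0.4712, 0.0221, 0.1039]
0 0.1047 ; 0.004 0.1032 ; 0.008 0.1027 ; 0.012 0.1024 ; 0.016 0.0877 ; 0.02 0.0859 ; 0.024 0.0858 ; 0.028 0.0749 ;
```

```bash
python3 -m creep '[{"ax":6,"ay":0,"az":0,"tx":0,"ty":-0.0065,"tz":-0.0003,"fingers":0.008},{"ax":12,"ay":0,"az":0,"tx":0,"ty":-0.0129,"tz":-0.0014,"fingers":0.008},{"ax":18,"ay":0,"az":0,"tx":0,"ty":-0.0192,"tz":-0.003,"fingers":0.008},{"ax":24,"ay":0,"az":0,"tx":0,"ty":-0.0252,"tz":-0.0054,"fingers":0.008},{"ax":30,"ay":0,"az":0,"tx":0,"ty":-0.031,"tz":-0.0083,"fingers":0.008}]' 55
python3 ls.py
python3 -m creep '[{"ax":6,"ay":0,"az":0,"tx":0,"ty":-0.0065,"tz":-0.0003,"fingers":0.008},{"ax":12,"ay":0,"az":0,"tx":0,"ty":-0.0129,"tz":-0.0014,"fingers":0.008},{"ax":18,"ay":0,"az":0,"tx":0,"ty":-0.0192,"tz":-0.003,"fingers":0.008},{"ax":24,"ay":0,"az":0,"tx":0,"ty":-0.0252,"tz":-0.0054,"fingers":0.008},{"ax":30,"ay":0,"az":0,"tx":0,"ty":-0.031,"tz":-0.0083,"fingers":0.008}]' 55
python3 ls.py
python3 -m creep '[{"ax":6,"ay":0,"az":0,"tx":0,"ty":-0.0065,"tz":-0.0003,"fingers":0.008},{"ax":12,"ay":0,"az":0,"tx":0,"ty":-0.0129,"tz":-0.0014,"fingers":0.008},{"ax":18,"ay":0,"az":0,"tx":0,"ty":-0.0192,"tz":-0.003,"fingers":0.008},{"ax":24,"ay":0,"az":0,"tx":0,"ty":-0.0252,"tz":-0.0054,"fingers":0.008},{"ax":30,"ay":0,"az":0,"tx":0,"ty":-0.031,"tz":-0.0083,"fingers":0.008}]' 55
python3 ls.py
python3 -m creep '[{"ax":0,"ay":0,"az":0,"tx":0,"ty":0,"tz":0,"fingers":0.008},{"ax":0,"ay":0,"az":0,"tx":0,"ty":0,"tz":0,"fingers":0.008}]' 55
python3 ls.py; python3 hz.py
```

```text
time_s: 42.85
tcp_pos: [0.4405, 0.0402, 0.0754]
eef_rot: [71.2, 90.0, -106.5]
contact_force: [0.9, -4.8, -4.1]
gripper_width: 0.0134
pos-lever deg -11.64 r 62.4 yaw-lever -11.47 z 0.0754 F tool [ 4.1  4.8 -0.7] M tool [-0.02  0.41  1.64] w 0.0134 t 42.85 j6 61.4
time_s: 43.35
tcp_pos: [0.4473, 0.0718, 0.0754]
eef_rot: [55.0, 90.0, -152.7]
contact_force: [0.2, -2.7, -2.6]
gripper_width: 0.0135
pos-lever deg 18.34 r 62.6 yaw-lever 18.52 z 0.0754 F tool [ 2.6  2.2 -1.5] M tool [-0.16  0.36  1.02] w 0.0135 t 43.35 j6 28.2
time_s: 43.85
tcp_pos: [0.4691, 0.0959, 0.0754]
eef_rot: [1.1, 90.0, 123.4]
contact_force: [-2.6, -1.0, -2.7]
gripper_width: 0.0135
pos-lever deg 48.42 r 62.8 yaw-lever 48.51 z 0.0754 F tool [2.7 2.7 0.6] M tool [-0.16 -0.24  0.68] w 0.0135 t 43.85 j6 -2.8
time_s: 44.05
tcp_pos: [0.4692, 0.0958, 0.0754]
eef_rot: [-48.3, 90.0, 74.4]
contact_force: [-3.3, 2.6, 0.6]
gripper_width: 0.0138
pos-lever deg 48.42 r 62.7 yaw-lever 48.13 z 0.0754 F tool [-0.5  1.4  4. ] M tool [ 0.09 -1.72  0.55] w 0.0138 t 44.05 j6 -2.4
handle top z 0.10275 tcp 0.0754
236 [0.4933, 0.0606, 0.1014]
244 [0.4916, 0.0633, 0.1018]
252 [0.4901, 0.0658, 0.1022]
260 [0.4884, 0.0682, 0.1028]
268 [0.4869, 0.0708, 0.1034]
276 [0.4852, 0.0735, 0.1037]
284 [0.4834, 0.0761, 0.1042]
0 0.1047 ; 0.004 0.1033 ; 0.008 0.1027 ; 0.012 0.1024 ; 0.016 0.087 ; 0.02 0.086 ; 0.024 0.0858 ; 0.028 0.0749 ;
```

```bash
python3 -m creep '[{"ax":0,"ay":0,"az":0,"tx":-0.003,"ty":0,"tz":0,"fingers":0.008},{"ax":0,"ay":0,"az":0,"tx":-0.006,"ty":0,"tz":0,"fingers":0.008},{"ax":0,"ay":0,"az":0,"tx":-0.0095,"ty":0,"tz":0,"fingers":0.008},{"ax":0,"ay":0,"az":0,"tx":-0.0095,"ty":0,"tz":0,"fingers":0.008},{"ax":0,"ay":0,"az":0,"tx":-0.0095,"ty":0,"tz":0,"fingers":0.008}]' 55
python3 ls.py; python3 hz.py
python3 -m creep '[{"ax":-6,"ay":0,"az":0,"tx":0,"ty":0.0065,"tz":-0.0003,"fingers":0.008},{"ax":-12,"ay":0,"az":0,"tx":0,"ty":0.0129,"tz":-0.0014,"fingers":0.008},{"ax":-18,"ay":0,"az":0,"tx":0,"ty":0.0192,"tz":-0.003,"fingers":0.008},{"ax":-24,"ay":0,"az":0,"tx":0,"ty":0.0252,"tz":-0.0054,"fingers":0.008},{"ax":-30,"ay":0,"az":0,"tx":0,"ty":0.031,"tz":-0.0083,"fingers":0.008}]' 55
python3 ls.py
python3 -m creep '[{"ax":-6,"ay":0,"az":0,"tx":0,"ty":0.0065,"tz":-0.0003,"fingers":0.008},{"ax":-12,"ay":0,"az":0,"tx":0,"ty":0.0129,"tz":-0.0014,"fingers":0.008},{"ax":-18,"ay":0,"az":0,"tx":0,"ty":0.0192,"tz":-0.003,"fingers":0.008},{"ax":-24,"ay":0,"az":0,"tx":0,"ty":0.0252,"tz":-0.0054,"fingers":0.008},{"ax":-30,"ay":0,"az":0,"tx":0,"ty":0.031,"tz":-0.0083,"fingers":0.008}]' 55
python3 ls.py
python3 -m creep '[{"ax":-6,"ay":0,"az":0,"tx":0,"ty":0.0065,"tz":-0.0003,"fingers":0.008},{"ax":-12,"ay":0,"az":0,"tx":0,"ty":0.0129,"tz":-0.0014,"fingers":0.008},{"ax":-18,"ay":0,"az":0,"tx":0,"ty":0.0192,"tz":-0.003,"fingers":0.008},{"ax":-24,"ay":0,"az":0,"tx":0,"ty":0.0252,"tz":-0.0054,"fingers":0.008},{"ax":-30,"ay":0,"az":0,"tx":0,"ty":0.031,"tz":-0.0083,"fingers":0.008}]' 55
python3 ls.py
```

```text
time_s: 44.6
tcp_pos: [0.4692, 0.0955, 0.0847]
eef_rot: [-44.3, 90.0, 78.3]
contact_force: [-1.9, 5.5, -8.0]
gripper_width: 0.0137
pos-lever deg 48.28 r 62.4 yaw-lever 48.3 z 0.0847 F tool [ 8.  -1.4  5.7] M tool [-0.   -1.91 -0.41] w 0.0137 t 44.6 j6 -2.5
handle top z 0.11183 tcp 0.0846
236 [0.4932, 0.0603, 0.1104]
244 [0.4916, 0.0629, 0.1109]
252 [0.49, 0.0654, 0.1113]
260 [0.4883, 0.0681, 0.1118]
268 [0.4866, 0.0705, 0.1124]
276 [0.485, 0.0731, 0.1127]
284 [0.4834, 0.0757, 0.1133]
0 0.1138 ; 0.004 0.1123 ; 0.008 0.1118 ; 0.012 0.1115 ; 0.016 0.096 ; 0.02 0.095 ; 0.024 0.0948 ; 0.028 0.0752 ; 
time_s: 45.15
tcp_pos: [0.4472, 0.0712, 0.0846]
eef_rot: [60.9, 90.0, -146.3]
contact_force: [-0.2, 2.0, -8.1]
gripper_width: 0.0136
pos-lever deg 17.83 r 62.4 yaw-lever 18.04 z 0.0846 F tool [ 8.1 -1.7  1.1] M tool [-0.1  -0.31 -0.54] w 0.0136 t 45.15 j6 28.7
time_s: 45.65
tcp_pos: [0.4406, 0.0395, 0.0847]
eef_rot: [93.0, 90.0, -84.1]
contact_force: [2.1, 1.6, -7.5]
gripper_width: 0.0135
pos-lever deg -12.24 r 62.3 yaw-lever -11.96 z 0.0847 F tool [ 7.5 -1.5 -2.1] M tool [ 0.01  0.45 -0.02] w 0.0135 t 45.65 j6 61.9
time_s: 46.15
tcp_pos: [0.4506, 0.0089, 0.0848]
eef_rot: [92.6, 90.0, -54.6]
contact_force: [2.3, -0.1, -8.2]
gripper_width: 0.0135
pos-lever deg -42.25 r 62.3 yaw-lever -41.95 z 0.0848 F tool [ 8.2  1.3 -1.9] M tool [0.07 0.52 0.56] w 0.0135 t 46.15 j6 96.4
```

```bash
python3 -m creep '[{"ax":0,"ay":0,"az":0,"tx":0.003,"ty":0,"tz":0,"fingers":0.008},{"ax":0,"ay":0,"az":0,"tx":0.006,"ty":0,"tz":0,"fingers":0.008},{"ax":0,"ay":0,"az":0,"tx":0.0095,"ty":0,"tz":0,"fingers":0.008},{"ax":0,"ay":0,"az":0,"tx":0.0095,"ty":0,"tz":0,"fingers":0.008},{"ax":0,"ay":0,"az":0,"tx":0.0095,"ty":0,"tz":0,"fingers":0.008}]' 55
python3 ls.py; python3 hz.py | head -1
python3 -m creep '[{"ax":6,"ay":0,"az":0,"tx":0,"ty":-0.0065,"tz":-0.0003,"fingers":0.008},{"ax":12,"ay":0,"az":0,"tx":0,"ty":-0.0129,"tz":-0.0014,"fingers":0.008},{"ax":18,"ay":0,"az":0,"tx":0,"ty":-0.0192,"tz":-0.003,"fingers":0.008},{"ax":24,"ay":0,"az":0,"tx":0,"ty":-0.0252,"tz":-0.0054,"fingers":0.008},{"ax":30,"ay":0,"az":0,"tx":0,"ty":-0.031,"tz":-0.0083,"fingers":0.008}]' 55
python3 ls.py
```

```text
time_s: 46.65
tcp_pos: [0.4503, 0.0093, 0.0754]
eef_rot: [50.2, 90.0, -97.3]
contact_force: [-1.0, -6.3, 0.2]
gripper_width: 0.0135
pos-lever deg -41.76 r 62.3 yaw-lever -41.65 z 0.0754 F tool [-0.2  4.8  4.2] M tool [ 0.11 -1.07  1.71] w 0.0135 t 46.65 j6 96.0
handle top z 0.10265 tcp 0.0753
time_s: 47.2
tcp_pos: [0.4404, 0.0402, 0.0753]
eef_rot: [70.8, 90.0, -106.9]
contact_force: [-0.1, -4.5, -1.2]
gripper_width: 0.0134
pos-lever deg -11.6 r 62.5 yaw-lever -11.42 z 0.0753 F tool [1.2 4.5 0.3] M tool [-0.05  0.11  1.54] w 0.0134 t 47.2 j6 61.3
```

```bash
python3 -m creep '[{"ax":5,"ay":0,"az":0,"tx":0,"ty":-0.0054,"tz":-0.0002,"fingers":0.008},{"ax":10,"ay":0,"az":0,"tx":0,"ty":-0.0108,"tz":-0.0009,"fingers":0.008},{"ax":15,"ay":0,"az":0,"tx":0,"ty":-0.0161,"tz":-0.0021,"fingers":0.008},{"ax":20,"ay":0,"az":0,"tx":0,"ty":-0.0213,"tz":-0.0038,"fingers":0.008}]' 55
python3 ls.py
python3 -m creep '[{"ax":5,"ay":0,"az":0,"tx":0,"ty":-0.0054,"tz":-0.0002,"fingers":0.008},{"ax":10,"ay":0,"az":0,"tx":0,"ty":-0.0108,"tz":-0.0009,"fingers":0.008},{"ax":15,"ay":0,"az":0,"tx":0,"ty":-0.0161,"tz":-0.0021,"fingers":0.008}]' 55
python3 ls.py
python3 -m creep '[{"ax":5,"ay":0,"az":0,"tx":0,"ty":-0.0054,"tz":-0.0002,"fingers":0.008},{"ax":5,"ay":0,"az":0,"tx":0,"ty":-0.0054,"tz":-0.0002,"fingers":0.008}]' 55
python3 ls.py
```

```text
time_s: 47.6
tcp_pos: [0.4431, 0.0618, 0.0753]
eef_rot: [64.6, 90.0, -133.1]
contact_force: [-2.3, -4.0, 0.6]
gripper_width: 0.0137
pos-lever deg 8.4 r 62.6 yaw-lever 8.54 z 0.0753 F tool [-0.6  4.5  1. ] M tool [-0.05 -0.15  1.27] w 0.0137 t 47.6 j6 39.0
time_s: 47.9
tcp_pos: [0.45, 0.0766, 0.0753]
eef_rot: [65.3, 90.0, -147.4]
contact_force: [-1.4, -1.6, 1.6]
gripper_width: 0.0133
pos-lever deg 23.38 r 62.7 yaw-lever 23.53 z 0.0753 F tool [-1.6  2.1  0.3] M tool [-0.04 -0.12  1.  ] w 0.0133 t 47.9 j6 22.8
time_s: 48.1
tcp_pos: [0.4528, 0.0808, 0.0753]
eef_rot: [78.2, 89.9, -139.4]
contact_force: [-3.3, -2.7, 4.4]
gripper_width: 0.0131
pos-lever deg 28.07 r 62.7 yaw-lever 28.45 z 0.0753 F tool [-4.4  4.1  1. ] M tool [-0.29 -0.56  1.64] w 0.0131 t 48.1 j6 17.6
```

```bash
python3 -m creep '[{"ax":3,"ay":0,"az":0,"tx":0,"ty":-0.0033,"tz":-0.0001,"fingers":0.008},{"ax":3,"ay":0,"az":0,"tx":0,"ty":-0.0033,"tz":-0.0001,"fingers":0.008}]' 55
python3 ls.py
python3 -m creep '[{"ax":3,"ay":0,"az":0,"tx":0,"ty":-0.0033,"tz":-0.0001,"fingers":0.008},{"ax":3,"ay":0,"az":0,"tx":0,"ty":-0.0033,"tz":-0.0001,"fingers":0.008}]' 55
python3 ls.py
python3 -m creep '[{"ax":3,"ay":0,"az":0,"tx":0,"ty":-0.0033,"tz":-0.0001,"fingers":0.008},{"ax":3,"ay":0,"az":0,"tx":0,"ty":-0.0033,"tz":-0.0001,"fingers":0.008}]' 55
python3 ls.py
```

```text
time_s: 48.3
tcp_pos: [0.454, 0.0825, 0.0753]
eef_rot: [82.1, 89.8, -138.4]
contact_force: [-7.0, -5.3, 7.8]
gripper_width: 0.0136
pos-lever deg 29.9 r 62.8 yaw-lever 31.32 z 0.0753 F tool [-7.8  8.6  1.9] M tool [-0.82 -0.76  2.74] w 0.0136 t 48.3 j6 14.6
time_s: 48.5
tcp_pos: [0.4553, 0.084, 0.0753]
eef_rot: [84.2, 89.7, -139.3]
contact_force: [-11.9, -6.1, 13.7]
gripper_width: 0.0137
pos-lever deg 31.73 r 62.8 yaw-lever 34.3 z 0.0753 F tool [-13.7  12.7   4.4] M tool [-1.03 -1.21  4.13] w 0.0137 t 48.5 j6 11.5
time_s: 48.7
tcp_pos: [0.4568, 0.0856, 0.0755]
eef_rot: [87.4, 89.5, -139.1]
contact_force: [-13.9, -9.7, 20.9]
gripper_width: 0.0145
pos-lever deg 33.68 r 62.7 yaw-lever 37.3 z 0.0755 F tool [-20.8  16.9   2.6] M tool [-1.14 -1.2   5.88] w 0.0145 t 48.7 j6 8.5
```

```bash
python3 - <<'E'
from lev import *
c=snap('wrist','w25.png')
lever(c,[(r_,285,352) for r_ in range(236,286,8)],zt=.1025)
E
python3 hz.py
```

```text
236 285 333 49 | 244 298 330 33 | 252 298 330 33 | 260 299 331 33 | 268 300 331 32 | 276 301 332 32 | 284 301 333 33 | 
jig pts mm [[-15.1, 12.6], [-18.7, 13.0], [-21.2, 15.0], [-23.9, 16.6], [-26.6, 18.4], [-29.4, 20.1], [-32.2, 22.0]]
lever rad [0.697 0.61  0.615 0.607 0.606 0.599 0.599]
handle top z 0.10314 tcp 0.0757
236 [0.4877, 0.0558, 0.1018]
244 [0.4856, 0.058, 0.1023]
252 [0.4835, 0.0603, 0.1027]
260 [0.4814, 0.0623, 0.1032]
268 [0.4793, 0.0647, 0.1036]
276 [0.4773, 0.0668, 0.1043]
284 [0.4751, 0.069, 0.1048]
0 0.1051 ; 0.004 0.1036 ; 0.008 0.1031 ; 0.012 0.1029 ; 0.016 0.0877 ; 0.02 0.0863 ; 0.024 0.0862 ; 0.028 0.0749 ;
```

View pics/w25.png

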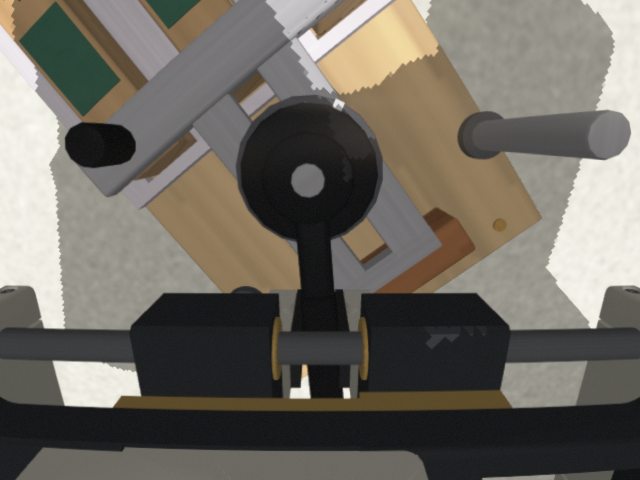

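```bash
python3 -m creep '[{"ax":-3,"ay":0,"az":0,"tx":0,"ty":0.0033,"tz":-0.0001,"fingers":0.008},{"ax":-6,"ay":0,"az":0,"tx":0,"ty":0.0065,"tz":-0.0003,"fingers":0.008},{"ax":-6,"ay":0,"az":0,"tx":0,"ty":0.0065,"tz":-0.0003,"fingers":0.008}]' 55
python3 ls.py
python3 - <<'E'
from lev import *
c=snap('wrist')
lever(c,[(r_,285,352) for r_ in range(244,286,8)],zt=.1025,dbg=False)
E
```

```text
time_s: 49.1
tcp_pos: [0.4557, 0.0841, 0.0755]
eef_rot: [-95.0, 89.9, 44.6]
contact_force: [-0.3, 2.1, -1.5]
gripper_width: 0.0135
pos-lever deg 32.03 r 62.5 yaw-lever 31.26 z 0.0755 F tool [ 1.5 -1.4  1.6] M tool [-0.1  -0.92  0.03] w 0.0135 t 49.1 j6 14.7

jig pts mm [[-19.1, 12.2], [-21.8, 13.8], [-24.5, 15.5], [-27.3, 17.0], [-30.1, 18.7], [-33.0, 20.4]]
lever rad [0.569 0.566 0.563 0.556 0.554 0.553]
```

```bash
python3 -m creep '[{"ax":3,"ay":0,"az":0,"tx":0,"ty":-0.0033,"tz":-0.0001,"fingers":0.008},{"ax":5,"ay":0,"az":0,"tx":0,"ty":-0.0054,"tz":-0.0002,"fingers":0.008},{"ax":5,"ay":0,"az":0,"tx":0,"ty":-0.0054,"tz":-0.0002,"fingers":0.008}]' 60
python3 ls.py
python3 -m creep '[{"ax":2,"ay":0,"az":0,"tx":0,"ty":-0.0022,"tz":0,"fingers":0.008},{"ax":2,"ay":0,"az":0,"tx":0,"ty":-0.0022,"tz":0,"fingers":0.008}]' 60
python3 ls.py
python3 -m creep '[{"ax":0,"ay":0,"az":0,"tx":0,"ty":-0.0015,"tz":0,"fingers":0.008},{"ax":0,"ay":0,"az":0,"tx":0,"ty":-0.0015,"tz":0,"fingers":0.008}]' 60
python3 ls.py
python3 - <<'E'
from lev import *
c=snap('wrist')
lever(c,[(r_,285,352) for r_ in range(244,286,8)],zt=.1025,dbg=False)
E
```

```text
time_s: 49.45
tcp_pos: [0.4594, 0.088, 0.0752]
eef_rot: [-48.8, 90.0, 85.7]
contact_force: [-2.7, 2.4, 2.7]
gripper_width: 0.0136
pos-lever deg 36.93 r 62.6 yaw-lever 36.37 z 0.0752 F tool [-2.7  0.3  3.6] M tool [-0.3  -1.45  0.43] w 0.0136 t 49.45 j6 9.4
time_s: 49.65
tcp_pos: [0.4603, 0.0889, 0.0752]
eef_rot: [81.7, 89.9, -145.7]
contact_force: [-5.2, 1.0, 4.3]
gripper_width: 0.0135
pos-lever deg 38.16 r 62.6 yaw-lever 38.31 z 0.0752 F tool [-4.3  3.2  4.3] M tool [-0.65 -1.56  1.21] w 0.0135 t 49.65 j6 7.5
time_s: 49.85
tcp_pos: [0.4607, 0.0893, 0.0752]
eef_rot: [80.7, 89.8, -146.7]
contact_force: [-7.0, -0.7, 7.9]
gripper_width: 0.0138
pos-lever deg 38.67 r 62.7 yaw-lever 38.28 z 0.0752 F tool [-7.9  5.6  4.2] M tool [-0.49 -1.69  2.26] w 0.0138 t 49.85 j6 7.5

jig pts mm [[-17.6, 14.3], [-20.1, 16.3], [-22.7, 18.1], [-25.2, 20.1], [-27.8, 22.1], [-30.6, 23.8]]
lever rad [0.683 0.681 0.673 0.672 0.672 0.661]
```

```bash
python3 -m creep '[{"ax":2,"ay":0,"az":0,"tx":0,"ty":-0.0022,"tz":0,"fingers":0.008},{"ax":2,"ay":0,"az":0,"tx":0,"ty":-0.0022,"tz":0,"fingers":0.008},{"ax":2,"ay":0,"az":0,"tx":0,"ty":-0.0022,"tz":0,"fingers":0.008}]' 60
python3 ls.py
python3 -m creep '[{"ax":2,"ay":0,"az":0,"tx":0,"ty":-0.0022,"tz":0,"fingers":0.008},{"ax":2,"ay":0,"az":0,"tx":0,"ty":-0.0022,"tz":0,"fingers":0.008},{"ax":2,"ay":0,"az":0,"tx":0,"ty":-0.0022,"tz":0,"fingers":0.008}]' 60
python3 ls.py
python3 - <<'E'
from lev import *
c=snap('wrist','w26.png')
lever(c,[(r_,285,352) for r_ in range(244,286,8)],zt=.1025,dbg=False)
E
python3 hz.py
```

```text
time_s: 50.2
tcp_pos: [0.4618, 0.0904, 0.0751]
eef_rot: [83.7, 89.8, -145.7]
contact_force: [-8.5, -1.5, 9.1]
gripper_width: 0.0135
pos-lever deg 40.04 r 62.8 yaw-lever 40.26 z 0.0751 F tool [-9.   7.5  4.4] M tool [-0.72 -1.76  2.97] w 0.0135 t 50.2 j6 5.5
time_s: 50.5
tcp_pos: [0.4629, 0.0914, 0.0751]
eef_rot: [86.1, 89.7, -145.3]
contact_force: [-10.4, -2.8, 11.9]
gripper_width: 0.0135
pos-lever deg 41.42 r 62.8 yaw-lever 42.24 z 0.0751 F tool [-11.8   9.9   4.3] M tool [-0.99 -1.91  3.74] w 0.0135 t 50.5 j6 3.5

jig pts mm [[-17.0, 15.3], [-19.5, 17.3], [-22.1, 19.1], [-24.5, 21.3], [-27.0, 23.3], [-29.6, 25.4]]
lever rad [0.732 0.725 0.714 0.716 0.712 0.709]
handle top z 0.10277 tcp 0.0751
236 [0.4906, 0.0589, 0.1014]
244 [0.4887, 0.0613, 0.1019]
252 [0.4869, 0.0635, 0.1024]
260 [0.485, 0.0659, 0.1028]
268 [0.4831, 0.0683, 0.1032]
276 [0.4812, 0.0707, 0.1038]
284 [0.4793, 0.0731, 0.1042]
0 0.1047 ; 0.004 0.1032 ; 0.008 0.1027 ; 0.012 0.1025 ; 0.016 0.0872 ; 0.02 0.086 ; 0.024 0.0858 ; 0.028 0.0749 ;
```

```bash
python3 -m creep '[{"ax":-1,"ay":0,"az":0,"tx":0,"ty":0.0011,"tz":0,"fingers":0.008},{"ax":-1,"ay":0,"az":0,"tx":0,"ty":0.0011,"tz":0,"fingers":0.008},{"ax":-1,"ay":0,"az":0,"tx":0,"ty":0.0011,"tz":0,"fingers":0.008}]' 60
python3 ls.py
python3 -m creep '[{"ax":-1,"ay":0,"az":0,"tx":0,"ty":0.0011,"tz":0,"fingers":0.008},{"ax":-1,"ay":0,"az":0,"tx":0,"ty":0.0011,"tz":0,"fingers":0.008},{"ax":-1,"ay":0,"az":0,"tx":0,"ty":0.0011,"tz":0,"fingers":0.008}]' 60
python3 ls.py
python3 -m creep '[{"ax":0,"ay":0,"az":0,"tx":0,"ty":0,"tz":0,"fingers":0.025},{"ax":0,"ay":0,"az":0,"tx":0,"ty":0,"tz":0,"fingers":0.025},{"ax":0,"ay":0,"az":0,"tx":0,"ty":0,"tz":0,"fingers":0.025},{"ax":0,"ay":0,"az":0,"tx":0,"ty":0,"tz":0,"fingers":0.025}]' 60
python3 ls.py
python3 - <<'E'
from lev import *
c=snap('wrist','w27.png')
lever(c,[(r_,295,345) for r_ in range(244,286,8)],zt=.1025)
E
python3 hz.py|tail -1
```

```text
time_s: 50.9
tcp_pos: [0.4624, 0.0911, 0.0751]
eef_rot: [84.1, 89.8, -146.3]
contact_force: [-8.5, -1.4, 9.7]
gripper_width: 0.0136
pos-lever deg 40.88 r 62.8 yaw-lever 41.25 z 0.0751 F tool [-9.7  7.5  4.3] M tool [-0.81 -1.78  3.15] w 0.0136 t 50.9 j6 4.5
time_s: 51.2
tcp_pos: [0.4619, 0.0905, 0.0751]
eef_rot: [83.5, 89.8, -145.9]
contact_force: [-8.0, -1.0, 8.9]
gripper_width: 0.014
pos-lever deg 40.17 r 62.8 yaw-lever 40.26 z 0.0751 F tool [-8.9  6.8  4.5] M tool [-0.71 -1.68  2.75] w 0.014 t 51.2 j6 5.5
time_s: 51.6
tcp_pos: [0.4634, 0.0912, 0.0751]
eef_rot: [114.4, 90.0, -115.1]
contact_force: [-2.2, -4.6, 2.0]
gripper_width: 0.0248
pos-lever deg 41.65 r 62.3 yaw-lever 40.31 z 0.0751 F tool [-2.   4.7 -2. ] M tool [-0.05  0.85  1.31] w 0.0248 t 51.6 j6 5.4
244 312 344 33 | 252 313 344 32 | 260 314 344 31 | 268 315 344 30 | 276 315 344 30 | 284 316 344 29 | 
jig pts mm [[-17.6, 13.8], [-20.2, 15.7], [-22.7, 17.6], [-25.3, 19.5], [-27.8, 21.6], [-30.5, 23.5]]
lever rad [0.664 0.66  0.658 0.656 0.659 0.658]
0 0.1046 ; 0.004 0.1033 ; 0.008 0.1027 ; 0.012 0.1024 ; 0.016 0.0871 ; 0.02 0.0859 ; 0.024 0.0858 ; 0.028 0.0749 ;
```

View pics/w27.png

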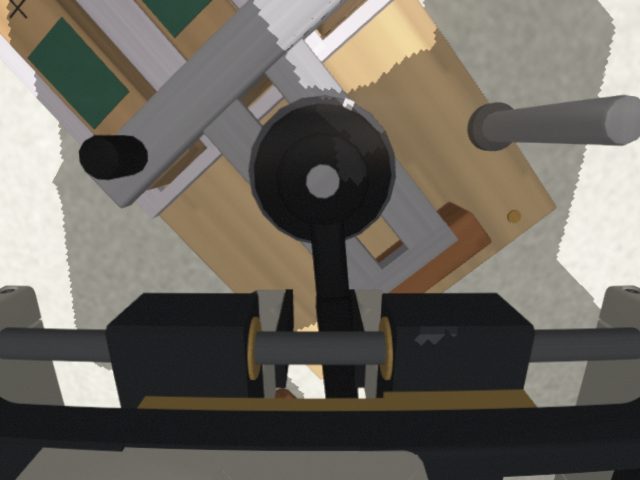

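```bash
python3 -m creep '[{"ax":0,"ay":0,"az":0,"tx":0,"ty":0,"tz":0,"fingers":0.045},{"ax":0,"ay":0,"az":0,"tx":0,"ty":0,"tz":0,"fingers":0.045},{"ax":0,"ay":0,"az":0,"tx":-0.04,"ty":0,"tz":0,"fingers":0.045},{"ax":0,"ay":0,"az":0,"tx":-0.05,"ty":0,"tz":0,"fingers":0.045},{"ax":0,"ay":0,"az":0,"tx":-0.05,"ty":0,"tz":0,"fingers":0.045}]' 60
python3 -m creep '[{"ax":0,"ay":0,"az":0,"tx":0,"ty":0,"tz":0,"fingers":0.045},{"ax":0,"ay":0,"az":0,"tx":0,"ty":0,"tz":0,"fingers":0.045},{"ax":0,"ay":0,"az":0,"tx":0,"ty":0,"tz":0,"fingers":0.045}]' 60
python3 ls.py
python3 - <<'E'
from lev import *
c=snap('wrist','w28.png')
lever(c,[(r_,290,380) for r_ in range(230,286,8)],zt=.1025)
E
python3 hz.py|tail -1
```

```text
time_s: 52.2
tcp_pos: [0.4653, 0.0929, 0.1272]
eef_rot: [-97.2, 89.7, 33.4]
contact_force: [0.3, 0.2, -0.1]
gripper_width: 0.0445
time_s: 52.5
tcp_pos: [0.4631, 0.0914, 0.1243]
eef_rot: [79.0, 89.9, -150.5]
contact_force: [-0.1, -0.4, 0.1]
gripper_width: 0.045
pos-lever deg 41.5 r 62.7 yaw-lever 40.32 z 0.1243 F tool [-0.1  0.3 -0.3] M tool [-0.01 -0.03 -0.04] w 0.045 t 52.5 j6 5.4
230 316 340 25 | 238 317 341 25 | 246 319 341 23 | 254 320 342 23 | 262 319 344 26 | 270 320 345 26 | 278 321 346 26 | 
jig pts mm [[-24.0, 17.5], [-27.5, 19.8], [-31.1, 22.1], [-34.8, 24.5], [-38.3, 27.1], [-42.1, 29.6], [-45.9, 32.0]]
lever rad [0.63  0.623 0.618 0.614 0.616 0.612 0.61 ]
0 0.1047 ; 0.004 0.1032 ; 0.008 0.1027 ; 0.012 0.1024 ; 0.016 0.0866 ; 0.02 0.086 ; 0.024 0.0858 ; 0.028 0.075 ;
```

View pics/w28.png

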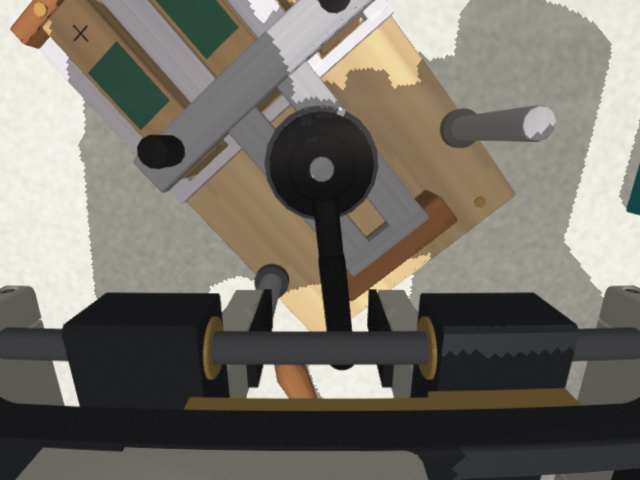

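```bash
cat > lg.py <<'E'
import sys
from mv import *
L=float(sys.argv[1]);z=float(sys.argv[2]);y=170.85-L;a=np.radians(y)
go(.5028+.0624*np.cos(a),.0429+.0624*np.sin(a),z,y)
E
python3 lg.py 34.8 .0755
```

```text
opt 0 tx ty tz [ 0.049   0.0074 -0.0005] a [-5.51  0.01 -0.06] j6 5.4 curyaw 130.5
opt 180 tx ty tz [ 0.049   0.0074 -0.0005] a [ 1.7449e+02 -1.0000e-01 -2.0000e-02] j6 5.4 curyaw 130.5
```

```bash
python3 -m creep '[{"ax":-5.5,"ay":0,"az":0,"tx":0,"ty":0.0074,"tz":-0.0005,"fingers":0.035},{"ax":-5.5,"ay":0,"az":0,"tx":0.02,"ty":0.0074,"tz":-0.0005,"fingers":0.035},{"ax":-5.5,"ay":0,"az":0,"tx":0.048,"ty":0.0074,"tz":-0.0005,"fingers":0.035},{"ax":-5.5,"ay":0,"az":0,"tx":0.048,"ty":0.0074,"tz":-0.0005,"fingers":0.035},{"ax":-5.5,"ay":0,"az":0,"tx":0.048,"ty":0.0074,"tz":-0.0005,"fingers":0.02}]' 55
python3 -m creep '[{"ax":0,"ay":0,"az":0,"tx":0,"ty":0,"tz":0,"fingers":0.008},{"ax":0,"ay":0,"az":0,"tx":0,"ty":0,"tz":0,"fingers":0.008},{"ax":0,"ay":0,"az":0,"tx":0,"ty":0,"tz":0,"fingers":0.008},{"ax":0,"ay":0,"az":0,"tx":0,"ty":0,"tz":0,"fingers":0.008}]' 55
python3 ls.py
python3 -m creep '[{"ax":0,"ay":0,"az":0,"tx":-0.003,"ty":0,"tz":0,"fingers":0.008},{"ax":0,"ay":0,"az":0,"tx":-0.006,"ty":0,"tz":0,"fingers":0.008},{"ax":0,"ay":0,"az":0,"tx":-0.009,"ty":0,"tz":0,"fingers":0.008},{"ax":0,"ay":0,"az":0,"tx":-0.009,"ty":0,"tz":0,"fingers":0.008},{"ax":0,"ay":0,"az":0,"tx":-0.009,"ty":0,"tz":0,"fingers":0.008}]' 55
python3 ls.py; python3 hz.py
```

```text
time_s: 53.1
tcp_pos: [0.458, 0.0861, 0.0771]
eef_rot: [88.0, 89.9, -135.9]
contact_force: [0.9, -0.0, -0.0]
gripper_width: 0.0311
time_s: 53.5
tcp_pos: [0.4591, 0.087, 0.0781]
eef_rot: [-106.7, 89.9, 29.4]
contact_force: [0.2, 2.7, 4.9]
gripper_width: 0.0134
pos-lever deg 36.15 r 62.1 yaw-lever 34.77 z 0.0781 F tool [-4.9 -2.1  1.7] M tool [-0.23 -0.66 -0.33] w 0.0134 t 53.5 j6 11.1
time_s: 54.0
tcp_pos: [0.4581, 0.0862, 0.0861]
eef_rot: [95.1, 90.0, -128.9]
contact_force: [4.2, -2.4, -6.7]
gripper_width: 0.0136
pos-lever deg 34.91 r 62.2 yaw-lever 34.83 z 0.0861 F tool [ 6.7 -1.2 -4.7] M tool [-0.03  1.64 -0.63] w 0.0136 t 54.0 j6 11.1
handle top z 0.11061 tcp 0.086
236 [0.4891, 0.0578, 0.1092]
244 [0.4869, 0.0599, 0.1097]
252 [0.4846, 0.0621, 0.1102]
260 [0.4825, 0.0642, 0.1108]
268 [0.4802, 0.0664, 0.111]
276 [0.478, 0.0687, 0.1115]
284 [0.4757, 0.0707, 0.112]
0 0.1124 ; 0.004 0.111 ; 0.008 0.1105 ; 0.012 0.1103 ; 0.016 0.095 ; 0.02 0.0937 ; 0.024 0.0936 ; 0.028 0.0753 ;
```

```bash
python3 -m creep '[{"ax":-6,"ay":0,"az":0,"tx":-0.001,"ty":0.0065,"tz":-0.0003,"fingers":0.008},{"ax":-12,"ay":0,"az":0,"tx":-0.001,"ty":0.0129,"tz":-0.0014,"fingers":0.008},{"ax":-18,"ay":0,"az":0,"tx":-0.001,"ty":0.0192,"tz":-0.003,"fingers":0.008},{"ax":-24,"ay":0,"az":0,"tx":-0.001,"ty":0.0252,"tz":-0.0054,"fingers":0.008},{"ax":-28.2,"ay":0,"az":0,"tx":-0.001,"ty":0.0293,"tz":-0.0074,"fingers":0.008}]' 55
python3 -m creep '[{"ax":0,"ay":0,"az":0,"tx":0.002,"ty":0,"tz":0,"fingers":0.008},{"ax":0,"ay":0,"az":0,"tx":0.004,"ty":0,"tz":0,"fingers":0.008},{"ax":0,"ay":0,"az":0,"tx":0.004,"ty":0,"tz":0,"fingers":0.008}]' 55
python3 ls.py
python3 -m creep '[{"ax":0,"ay":0,"az":0,"tx":0.002,"ty":0,"tz":0,"fingers":0.008},{"ax":0,"ay":0,"az":0,"tx":0.002,"ty":0,"tz":0,"fingers":0.008}]' 55
python3 ls.py
python3 -m creep '[{"ax":0,"ay":0,"az":0,"tx":0.001,"ty":0,"tz":0,"fingers":0.008},{"ax":0,"ay":0,"az":0,"tx":0.001,"ty":0,"tz":0,"fingers":0.008}]' 55
python3 ls.py;python3 hz.py | head -1
```

```text
time_s: 54.55
tcp_pos: [0.4431, 0.0598, 0.0871]
eef_rot: [-160.9, 90.0, 3.6]
contact_force: [4.8, -3.1, -7.3]
gripper_width: 0.0137
time_s: 54.85
tcp_pos: [0.4432, 0.0601, 0.083]
eef_rot: [84.7, 90.0, -111.1]
contact_force: [3.7, -3.1, -5.9]
gripper_width: 0.0135
pos-lever deg 6.94 r 62.0 yaw-lever 6.65 z 0.083 F tool [ 5.9  2.  -4.4] M tool [0.11 1.73 0.38] w 0.0135 t 54.85 j6 41.1
time_s: 55.05
tcp_pos: [0.4433, 0.0601, 0.0809]
eef_rot: [94.2, 90.0, -101.6]
contact_force: [4.4, -2.5, -5.6]
gripper_width: 0.0135
pos-lever deg 6.99 r 62.0 yaw-lever 6.63 z 0.0809 F tool [ 5.6  1.3 -4.9] M tool [0.13 1.8  0.44] w 0.0135 t 55.05 j6 41.1
time_s: 55.25
tcp_pos: [0.4432, 0.0601, 0.08]
eef_rot: [86.6, 90.0, -109.2]
contact_force: [4.3, -3.1, -5.9]
gripper_width: 0.0137
pos-lever deg 7.0 r 62.0 yaw-lever 6.63 z 0.08 F tool [ 5.9  1.8 -5. ] M tool [0.19 1.86 0.44] w 0.0137 t 55.25 j6 41.1
handle top z 0.10462 tcp 0.08
```

```bash
python3 -m creep '[{"ax":0,"ay":0,"az":0,"tx":0.001,"ty":0,"tz":0,"fingers":0.008},{"ax":0,"ay":0,"az":0,"tx":0.002,"ty":0,"tz":0,"fingers":0.008},{"ax":0,"ay":0,"az":0,"tx":0.002,"ty":0,"tz":0,"fingers":0.008}]' 55
python3 ls.py;python3 hz.py | head -1
```

```text
time_s: 55.6
tcp_pos: [0.4432, 0.0602, 0.0782]
eef_rot: [98.5, 90.0, -97.3]
contact_force: [2.4, -3.4, -3.7]
gripper_width: 0.0132
pos-lever deg 7.0 r 62.1 yaw-lever 6.62 z 0.0782 F tool [ 3.7  2.6 -3.2] M tool [0.22 1.42 0.54] w 0.0132 t 55.6 j6 41.1
handle top z 0.10278 tcp 0.0782
```

```bash
python3 -m creep '[{"ax":2,"ay":0,"az":0,"tx":0,"ty":-0.0022,"tz":0,"fingers":0.008},{"ax":4,"ay":0,"az":0,"tx":0,"ty":-0.0044,"tz":-0.0001,"fingers":0.008},{"ax":4,"ay":0,"az":0,"tx":0,"ty":-0.0044,"tz":-0.0001,"fingers":0.008}]' 55
python3 ls.py
python3 -m creep '[{"ax":2,"ay":0,"az":0,"tx":0,"ty":-0.0022,"tz":0,"fingers":0.008},{"ax":2,"ay":0,"az":0,"tx":0,"ty":-0.0022,"tz":0,"fingers":0.008}]' 55
python3 ls.py;python3 hz.py | head -1
```

```text
time_s: 55.95
tcp_pos: [0.4442, 0.0636, 0.0781]
eef_rot: [83.0, 89.9, -116.8]
contact_force: [3.9, -7.3, -1.6]
gripper_width: 0.0137
pos-lever deg 10.26 r 62.2 yaw-lever 10.61 z 0.0781 F tool [ 1.6  5.6 -6.1] M tool [-0.32  2.19  1.82] w 0.0137 t 55.95 j6 36.7
time_s: 56.15
tcp_pos: [0.4446, 0.0649, 0.0781]
eef_rot: [83.0, 89.8, -118.7]
contact_force: [2.9, -11.4, -1.9]
gripper_width: 0.0131
pos-lever deg 11.59 r 62.2 yaw-lever 12.57 z 0.0781 F tool [ 2.   9.5 -6.9] M tool [-0.59  2.67  2.76] w 0.0131 t 56.15 j6 34.5
handle top z 0.10288 tcp 0.0782
```

```bash
python3 -m creep '[{"ax":-2,"ay":0,"az":0,"tx":0,"ty":0.0022,"tz":0,"fingers":0.008},{"ax":-4.5,"ay":0,"az":0,"tx":0,"ty":0.0049,"tz":-0.0001,"fingers":0.008},{"ax":-4.5,"ay":0,"az":0,"tx":0,"ty":0.0049,"tz":-0.0001,"fingers":0.008}]' 55
python3 ls.py
python3 -m creep '[{"ax":0,"ay":0,"az":0,"tx":0.001,"ty":0,"tz":0,"fingers":0.025},{"ax":0,"ay":0,"az":0,"tx":0,"ty":0,"tz":0,"fingers":0.035},{"ax":0,"ay":0,"az":0,"tx":0,"ty":0,"tz":0,"fingers":0.035},{"ax":0,"ay":0,"az":0,"tx":-0.03,"ty":0,"tz":0,"fingers":0.035},{"ax":0,"ay":0,"az":0,"tx":-0.08,"ty":0,"tz":0,"fingers":0.035}]' 55
python3 -m creep '[{"ax":0,"ay":0,"az":0,"tx":-0.05,"ty":0,"tz":0,"fingers":0.035},{"ax":0,"ay":0,"az":0,"tx":-0.08,"ty":0,"tz":0.0,"fingers":0.035},{"ax":0,"ay":0,"az":0,"tx":-0.08,"ty":0,"tz":0.0,"fingers":0.035},{"ax":0,"ay":0,"az":0,"tx":-0.08,"ty":0,"tz":0.0,"fingers":0.035},{"ax":0,"ay":0,"az":0,"tx":-0.08,"ty":0,"tz":0.0,"fingers":0.035}]' 55
python3 -m creep '[{"ax":0,"ay":0,"az":0,"tx":0,"ty":0,"tz":0,"fingers":0.035},{"ax":0,"ay":0,"az":0,"tx":0,"ty":0,"tz":0,"fingers":0.035}]'
python3 - <<'E'
from lev import *
from tags import cleats
c=snap('wrist','w29.png')
lever(c,[(r_,290,360) for r_ in range(230,286,8)],zt=.1025)
P=cloud(c);h=P[60:280,200:440].reshape(-1,3);d=np.hypot(h[:,0]-.5028,h[:,1]-.0429)
for a in(.008,.012,.02,.024):
    m=(d>=a)&(d<a+.004);print(a,np.nanmedian(h[m][:,2]).round(4),end=' ; ')
cleats(c);print('top');cleats(snap('top','t29.png'))
E
```

```text
time_s: 56.5
tcp_pos: [0.4435, 0.0614, 0.0782]
eef_rot: [121.6, 90.0, -75.6]
contact_force: [4.1, -5.3, -4.0]
gripper_width: 0.0136
pos-lever deg 8.19 r 62.1 yaw-lever 8.02 z 0.0782 F tool [ 4.   3.8 -5.5] M tool [0.04 1.98 1.  ] w 0.0136 t 56.5 j6 39.5
time_s: 57.0
tcp_pos: [0.4414, 0.061, 0.1567]
eef_rot: [43.4, 89.6, -153.9]
contact_force: [2.4, 2.1, 0.2]
gripper_width: 0.0349
time_s: 57.5
tcp_pos: [0.4428, 0.0617, 0.2373]
eef_rot: [30.8, 89.9, -166.5]
contact_force: [-0.6, 0.1, -0.9]
gripper_width: 0.035
time_s: 57.7
tcp_pos: [0.4431, 0.0617, 0.2373]
eef_rot: [48.6, 89.9, -148.7]
contact_force: [0.2, -0.6, 0.0]
gripper_width: 0.0349
230 313 329 17 | 238 313 329 17 | 246 314 328 15 | 254 314 328 15 | 262 315 328 14 | 270 315 328 14 | 278 313 331 19 | 
jig pts mm [[-57.0, 7.3], [-63.7, 8.3], [-70.6, 9.3], [-77.5, 10.2], [-84.6, 10.8], [-91.8, 11.8], [-99.0, 12.4]]
lever rad [0.128 0.129 0.13  0.131 0.127 0.128 0.125]
0.008 0.1027 ; 0.012 0.1023 ; 0.02 0.086 ; 0.024 0.0858 ; green [301.  25.] xy 0.6121 0.0252 z 0.0535 wh 39.7 23.9 ang -9.5
green [234.  35.] xy 0.6209 0.0829 z 0.0536 wh 42.1 24.0 ang -9.3
red [540. 277.] xy 0.3118 -0.1458 z 0.0352 wh 43.2 25.0 ang -54.5
top
green [311. 216.] xy 0.613 0.0267 z 0.0512 wh 37.8 19.7 ang -9.5
green [334. 221.] xy 0.6035 -0.0313 z 0.0514 wh 37.7 19.2 ang -10.0
red [442. 301.] xy 0.4112 -0.2987 z 0.041 wh 39.0 19.4 ang -1.7
red [459. 306.] xy 0.3999 -0.3381 z 0.0412 wh 38.3 21.8 ang -2.3
red [378. 341.] xy 0.3114 -0.1446 z 0.0335 wh 39.8 22.4 ang -54.8
```

View pics/w29.png

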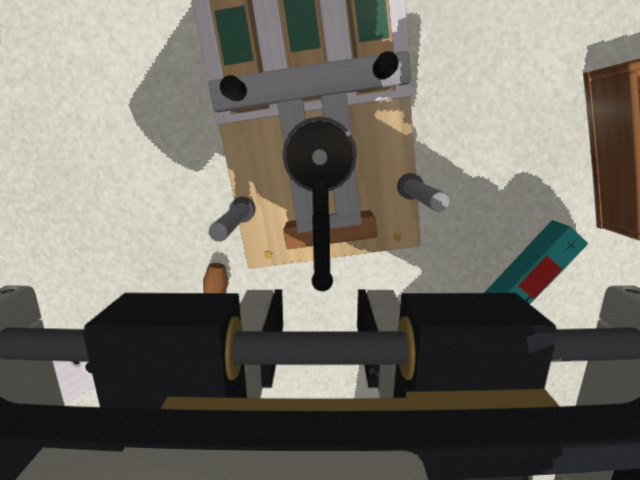

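View pics/t29.png

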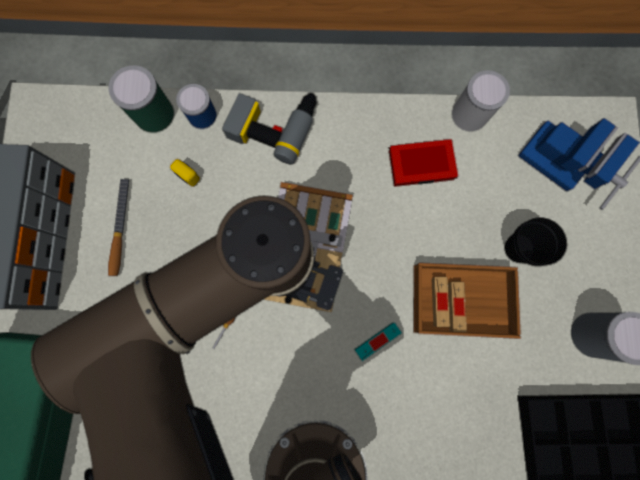

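Run:
```python
from h import *
st();print(order.close_job())
```

```text
{'time_s': 57.8, 'joints': [33.3004, -1.9399, -25.3872, -0.0033, -66.6306, 39.4393], 'tcp_pos': [0.4433, 0.0618, 0.2375], 'eef_rot': [48.3184, 89.922, -148.9433], 'contact_force': [-0.5392, -0.0993, 0.6756], 'gripper_width': 0.0354}
the job is handed in; nothing more can be done
None
```

I handed the job in at 57.8 s with every part of the task done as far as my checks show. No verdict was reported.

**Cleats:** the three sound cleats are flat in their own channels, tags up, within about 2 mm of the channel middles. Both split ones are in the crate. One of them shifted about 4 cm after I placed it, but the last top view shows it still inside.

**Clamp:** I slid the bar about 30 mm forward until it met its stop. I then tightened the lever in three strokes until it met a firm stop, with about 1.2 N m resisting on a last check, against 0.22 N m for normal turning. The lever was released in its notch at about 0.13 rad from straight back. Its hub stood about 10 mm below the lifted height, so it is home.

**Bystanders:** nothing looked displaced in the last top view, though the arm hid part of it, including the bridge and much of the bradawl.

**What did not fit or could not be checked:**
- **Overshoot:** at the end of the third stroke I pushed the lever past the first resistance. It came to rest about 10 degrees off the notch pattern I expected, and was back on the pattern after I lifted it and set it down again. I take this to be the stop giving a little.
- **Nut angle:** it can't be read directly. The figure of about 4.2 rad comes from the stroke angles, the notch positions and that stop.

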